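# Load, close and start the blow-off box

## Robot

A 6-joint arm with a two-finger parallel gripper is mounted at the origin on the work surface. World frame = base frame: x ahead of the robot, y to its left, z up, the work surface at z = 0. Lengths are in m, angles in rad, forces in N, time in s.
With the tool pointing down it reaches from about 0.25 to 0.725 m from the base axis. Payload 4 kg.
Tool frame: the origin (TCP) lies at the very end of the fingers, on their centre line; the grasp point (between the pads) lies 19 mm behind it; x points along the fingers, y is the direction in which the jaws open and shut, and the axes are right-handed (so a half turn about x gives the same grasp; the last joint's range is limited). The gripper opens to 85 mm and grips with 20 to 120 N. Pads are 22 mm wide; open, the fingers measure 114 mm over their backs; the gripper's body (76 mm by 85 mm) begins 54 mm behind the grasp point. The pads swing forward as they close: fully open they stand 13 mm farther back than shut.
Start: joints at [1.273, 0.241, 0.005, 1.335, 0, 1.571], TCP at [0.147, 0.478, 0.231] pointing down, gripper open.
Joint ranges: [-2.72, 2.72], [-1.05, 1.87], [-1.09, 1.28], [-1.99, 2.15], [-1.42, 1.44], [-3.14, 3.14]. Speed limits (rad/s): [2.79, 2.79, 3.14, 3.14, 3.14, 3.14].

## Interface

Orientations are given as a unit quaternion [x, y, z, w].
In Python, from workcell import get_obs, camera, job_done gives the robot as it stands. The module is installed in compiled form; this text tells all that it offers.
- The arm moves only by the tool arm_command, never from a script. Its argument "motion" is a list of rows, each an object of numbers: "x", "y", "z": the shift along the tool's x, y, z in m; "roll": the turn about the tool's x in rad; "fingers": the opening, from 0 (shut) to 1 (fully open). A call has 1 to 20 rows; each row shifts and turns the pose as measured when the row begins, along the tool's axes as they then stand; what a row does not reach is not made up. A row lasts 1/12 s, in which the tool goes at most 41.7 mm and 7.16 degrees, less where a joint would pass 70% of its speed; a pose out of reach is approached as far as the arm can. A call is refused whole if a number of a shift passes 0.0417 or a number of a turn 0.125, either way. A call with a gripper value outside its range is refused whole. The fingers move at their own pace and stop on an object; the grip force is fixed at half the most. Time passes only in rows, so rows that do not move let the fingers close. It gives the time, the measured TCP pose, the force and the opening at its end, in the units of the state.
- get_obs(): the state, without advancing time (a new reading comes with each control period).
- camera(name): name is "scene" or "top"; returns a dict with "frame" (384x512x3 uint8, red, green, blue), "intrinsics" (3x3 intrinsics, pixels), "rvec" (rotation vector, rad) and "tvec" (3), from world to camera coordinates, as OpenCV has them. Camera axes: x right, y down, z forward; pixel columns grow to the right and rows downward; lengths in m; the calibration is good to about 2 mm. A picture is of the moment at which its call begins. There is no depth.
- job_done(): hands the job in, once; it reports no verdict.
The state is a dict: "clock": time; "joint_pos": joint angles; "joint_vel": joint speeds; "tau": joint torques, N m; "eef_pos": TCP position; "tool_rot": TCP orientation; "ft_force": force on the tool from outside, world axes, zero at the start; "ft_torque": the same for the moment, N m; "grip_width": finger opening in m.
Only numpy, scipy, OpenCV 4.12 (cv2) and the standard library are available. Lean on these libraries where they do the work, as an engineer would, in place of code of your own. Each camera call takes 0.05 s, during which the arm holds its last target.

## Task

Take the leftover narrow-flange hub out of the blow-off box and put it in the blue tray, then load every wide-flange hub from the bench into the box's chamber, leaving the other narrow hubs and the screwdriver where they are. With everything loaded, shut the lid fully, then swing the red clamp arm fully down over it, and then turn the black timer knob clockwise until it clicks past its detent and stays there.

Things in the scene. Friction and masses are not known exactly. Their poses are not given: they have to be found in the camera images.
- wide0: Wide-flange aluminium flange hub: square flange 72 x 72 mm, 12 mm thick, with a round barrel 36 mm in diameter standing up from its middle, 60 mm high overall. Origin: centre of the flange's underside; z runs up along the barrel, x and y along the flange's sides. Starts standing on the bench to the robot's right; may be absent.
- wide1: Wide-flange aluminium flange hub: square flange 72 x 72 mm, 12 mm thick, with a round barrel 36 mm in diameter standing up from its middle, 60 mm high overall. Origin: centre of the flange's underside; z runs up along the barrel, x and y along the flange's sides. Starts standing on the bench to the robot's right; may be absent.
- wide2: Wide-flange aluminium flange hub: square flange 72 x 72 mm, 12 mm thick, with a round barrel 36 mm in diameter standing up from its middle, 60 mm high overall. Origin: centre of the flange's underside; z runs up along the barrel, x and y along the flange's sides. Starts standing on the bench to the robot's right; may be absent.
- wide3: Wide-flange aluminium flange hub: square flange 72 x 72 mm, 12 mm thick, with a round barrel 36 mm in diameter standing up from its middle, 60 mm high overall. Origin: centre of the flange's underside; z runs up along the barrel, x and y along the flange's sides. Starts standing on the bench to the robot's right; may be absent.
- narrow0: Narrow-flange aluminium flange hub: square flange 52 x 52 mm, 12 mm thick, with a round barrel 36 mm in diameter standing up from its middle, 60 mm high overall. Origin: centre of the flange's underside; z runs up along the barrel, x and y along the flange's sides. Bystander standing among the wide ones on the bench; not to be loaded or moved.
- narrow1: Narrow-flange aluminium flange hub: square flange 52 x 52 mm, 12 mm thick, with a round barrel 36 mm in diameter standing up from its middle, 60 mm high overall. Origin: centre of the flange's underside; z runs up along the barrel, x and y along the flange's sides. Bystander standing among the wide ones on the bench; not to be loaded or moved.
- stray: Narrow-flange aluminium flange hub: square flange 52 x 52 mm, 12 mm thick, with a round barrel 36 mm in diameter standing up from its middle, 60 mm high overall. Origin: centre of the flange's underside; z runs up along the barrel, x and y along the flange's sides. The one left standing in the chamber of the blow-off box from the last batch.
- blowbox: Blow-off box, fixed to the bench but differently placed each time: blue chamber, outside 220 x 220 mm and 92 mm high, open at the top; origin under the chamber's centre, x and y along its sides. A grey control deck, 70 mm high and 200 mm wide, adjoins its -x side (x -205 to -110 mm).
- chamber (a point): Centre of the chamber's floor (12 mm above the bench), axes as the box. The chamber is 200 x 200 mm inside (x and y from -100 to 100 mm) with walls 10 mm thick rising 80 mm above this floor; it takes four wide hubs two by two.
- lid (a joint): Angle of the clear, aluminium-framed lid: 0 is shut flat on the chamber, about 1.7 standing open. Stiff hinge along the chamber's +y rim: it stays where it is left; a push of about 4 N at its free edge moves it.
- lid_hinge (a point): Middle of the lid's hinge line (line parallel to the box's x), on the +y rim, 98 mm above the bench.
- lid_edge (a point): Middle of the lid's free edge, on its outer (upper when shut) face, 222 mm from the hinge; when open it stands about 315 mm above the bench. The lid is 220 mm wide along x and 8 mm thick. Its black bow handle stands 28 mm (10 mm bar) off the outer face, 22 mm inside this edge, from x = +35 to +85 mm.
- clamp (a joint): Angle of the red-gripped clamp arm: 0 is down flat over the lid, about 1.85 swung open, leaning away from the chamber. It stays where it is left; a push of about 3 N at its end moves it.
- clamp_hinge (a point): Pivot of the clamp arm (axis parallel to the box's x), outside the chamber's -y wall at box x = -60, y = -128 mm, 116 mm above the bench. When down, the arm reaches towards +y.
- clamp_tip (a point): Point near the end of the clamp arm, on the outer face (upper when down) of its red grip, 100 mm from the pivot; the grip is 22 mm wide and 18 mm thick.
- timer (a joint): Angle of the black timer knob: rests at 0 (off). Turning it clockwise seen from above raises the value; it resists, passes its detent crest at 0.6 and then clicks into rest at 1.2 (running); let go before the crest it springs back to 0. Peak torque about 0.12 N m.
- timer_grip (a point): On the timer's vertical axis, on the control deck at box x = -158, y = 30 mm, 104 mm above the bench: the height to grip its upright bar, which is 56 mm long along this point's x, 16 mm thick along its y, and from 80 to 120 mm above the bench; the point turns with the knob.
- tray: Blue plastic tray 120 x 165 mm, 45 mm high, walls 4 mm, standing on the bench on the right, beyond the hubs. Origin: centre of its underside.
- tray_in (a point): Centre of the tray's inner floor, 4 mm above the bench, axes along the tray's sides.
- driver: Bystander: screwdriver 200 mm long lying on the bench to the right of the hubs. Origin under its middle, x along it.
Things that resemble listed ones, but are neither listed nor needed, are in the scene too. What is shaped like the wide2 but purple is not meant.

How it is judged:
By the outcome, as a careful person would: the job done as asked, in the order asked, and still so for the second after the job is handed in, with the robot touching nothing.
Of wide0, wide1, wide2, wide3 only 2 to 4 are there at a start; the rules pass over those that are not, and their reading is None.
At some moment in a run one of wide0, wide1, wide2, wide3, stray may be knocked a few centimetres aside while the robot is not near it.
Once in a run the grip may slacken for a moment while it holds something.
It also fails if it takes over 210 s, if anything falls off the work surface, if the arm or the gripper's body presses on something with over 40 N, if the wrist force passes 120 N, or if a joint passes its speed limit or range.

## Working session

There is one attempt and no reset: what is moved stays moved. The work goes in short steps, Python scripts to look and compute and a tool call to move; the robot and the scene stay as the last step left them, time stands still between calls to the robot, and variables do not carry over. Pictures are saved under pics/ and viewed, and the job is handed in when it is done.

Besides the shell and the picture viewer there is one more tool, called after "Call:" by a JSON object that holds its "method" and its "body". arm_command: Moves the arm, as the interface text tells. Its arguments: {"type":"object","properties":{"motion":{"type":"array","items":{"type":"object","properties":{"x":{"type":"number"},"y":{"type":"number"},"z":{"type":"number"},"roll":{"type":"number"},"fingers":{"type":"number"}}}}},"required":["motion"]}

```bash
ls; mkdir -p pics
python3 - <<'E'
from workcell import get_obs, camera
import cv2
print(get_obs())
for n in("scene","top"):
    c=camera(n); print(n,c["intrinsics"],c["rvec"],c["tvec"])
    cv2.imwrite(f"pics/{n}0.png",cv2.resize(c["frame"][:,:,::-1],(800,600),interpolation=cv2.INTER_CUBIC))
E
```

```text
pics
{'clock': 0.0, 'joint_pos': array([ 1.27302628e+00,  2.41398933e-01,  3.69892107e-03,  1.33520601e+00,
       -3.09805170e-05,  1.57079572e+00]), 'joint_vel': array([-0.00044844, -0.00038412,  0.00035664,  0.00039014,  0.00160723,
       -0.00058636]), 'tau': array([ 2.40973495e-03, -3.72322476e+01,  2.52406293e+01,  1.71206956e-02,
        2.70807859e-04,  9.49952607e-06]), 'eef_pos': array([0.14651369, 0.47737516, 0.23041033]), 'tool_rot': array([ 0.10414955,  0.69938357, -0.10562808,  0.69918395]), 'ft_force': array([ 0.37771172, -0.17467419,  0.18177595]), 'ft_torque': array([-0.00113025,  0.03825742,  0.02390757]), 'grip_width': 0.08525529803798092}
scene [[451.69727019   0.         256.82415712]
 [  0.         451.69727019 189.48928365]
 [  0.           0.           1.        ]] [ 1.13359824  2.39981991 -0.98115636] [ 0.40541224 -0.20587489  1.60081295]
top [[362.46886775   0.         253.96653344]
 [  0.         362.46886775 188.96068652]
 [  0.           0.           1.        ]] [ 2.15222055 -2.05888828  0.21072341] [-0.07505129  0.56291627  0.89611712]
```

View pics/scene0.png

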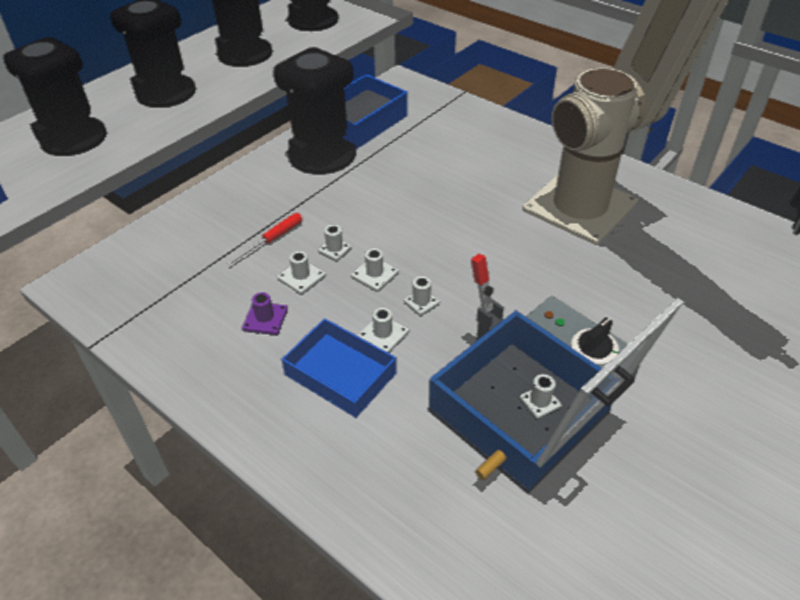

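View pics/top0.png

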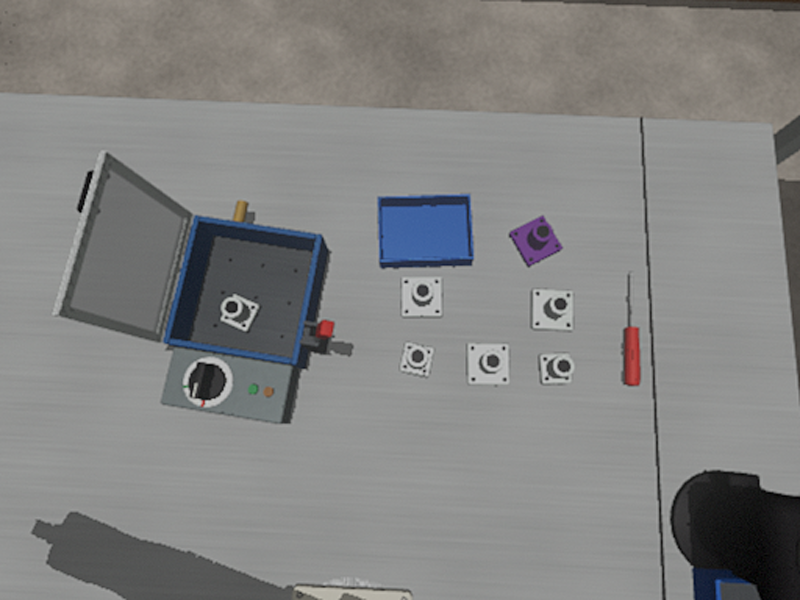

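```bash
cat > h.py <<'E'
import numpy as np, cv2
from workcell import get_obs, camera
from scipy.spatial.transform import Rotation as R
class Cam:
    def __init__(s,n):
        c=camera(n); s.im=np.ascontiguousarray(c["frame"][:,:,::-1]); s.K=np.array(c["intrinsics"]); s.rv=np.array(c["rvec"],float); s.t=np.array(c["tvec"],float).ravel()
        s.R=cv2.Rodrigues(s.rv)[0]; s.C=-s.R.T@s.t
    def proj(s,p): return cv2.projectPoints(np.atleast_2d(np.array(p,float)),s.rv,s.t,s.K,None)[0].reshape(-1,2)
    def ray(s,uv):
        uv=np.atleast_2d(uv).astype(float); d=np.c_[uv,np.ones(len(uv))]@np.linalg.inv(s.K).T@s.R; return d/np.linalg.norm(d,axis=1)[:,None]
    def plane(s,uv,z):
        d=s.ray(uv); return s.C+d*((z-s.C[2])/d[:,2])[:,None]
def tri(c1,u1,c2,u2):
    d1=c1.ray(u1)[0];d2=c2.ray(u2)[0]
    t=np.linalg.lstsq(np.c_[d1,-d2],c2.C-c1.C,rcond=None)[0]
    a=c1.C+d1*t[0];b=c2.C+d2*t[1]; return (a+b)/2,np.linalg.norm(a-b)
def crop(c,x0,y0,x1,y1,name,k=None):
    k=k or min(800/(x1-x0),600/(y1-y0)); im=c.im[y0:y1,x0:x1]
    cv2.imwrite("pics/"+name,cv2.resize(im,None,fx=k,fy=k,interpolation=cv2.INTER_CUBIC)[:600,:800])
E
python3 - <<'E'
from h import *
t=Cam("top");s=Cam("scene")
print(t.C,s.C,t.proj([.147,.478,.231]),s.proj([.147,.478,.231]),t.proj([0,0,0]))
g=cv2.cvtColor(t.im,cv2.COLOR_BGR2HSV)
np.save("top0.npy",t.im);np.save("scene0.npy",s.im)
for nm,c in(("top",t),("scene",s)):
    hsv=cv2.cvtColor(c.im,cv2.COLOR_BGR2HSV)
    print(nm)
    for th in (200,):
        m=((c.im.min(2)>th)).astype(np.uint8)
        n,l,st,ce=cv2.connectedComponentsWithStats(m)
        for i in range(1,n):
            if 30<st[i,4]<2000: 
                cs=cv2.findContours((l==i).astype(np.uint8),cv2.RETR_EXTERNAL,cv2.CHAIN_APPROX_NONE)[0][0]
                print(ce[i].round(1),st[i],cv2.minAreaRect(cs))
crop(t,240,160,400,280,"t_h.png"); crop(t,30,90,230,280,"t_b.png")
crop(s,140,120,300,240,"s_h.png"); crop(s,260,140,450,330,"s_b.png")
E
```

```text
[ 0.3669415  -0.0644111   0.99334711] [1.22416344 0.50305118 1.00881565] [[-26.2400287  368.50996153]] [[524.68277477 162.21632358]] [[223.60916841 416.65371719]]
top
scene
[239.2 176. ] [227 168  25  16 129] ((239.0, 174.00001525878906), (16.970561981201172, 19.798988342285156), 45.0)
[192.3 177.7] [180 170  25  15 130] ((192.1091766357422, 177.31878662109375), (12.687715530395508, 23.921630859375), 82.40535736083984)
[245.2 214.8] [232 206  27  17 164] ((245.04649353027344, 214.19692993164062), (15.432408332824707, 26.1419677734375), 86.18592071533203)
[385.7 229.3] [375 226  19   6  41] ((384.2559509277344, 229.17575073242188), (4.498388290405273, 18.11039161682129), 83.2901611328125)
```

View pics/t_h.png

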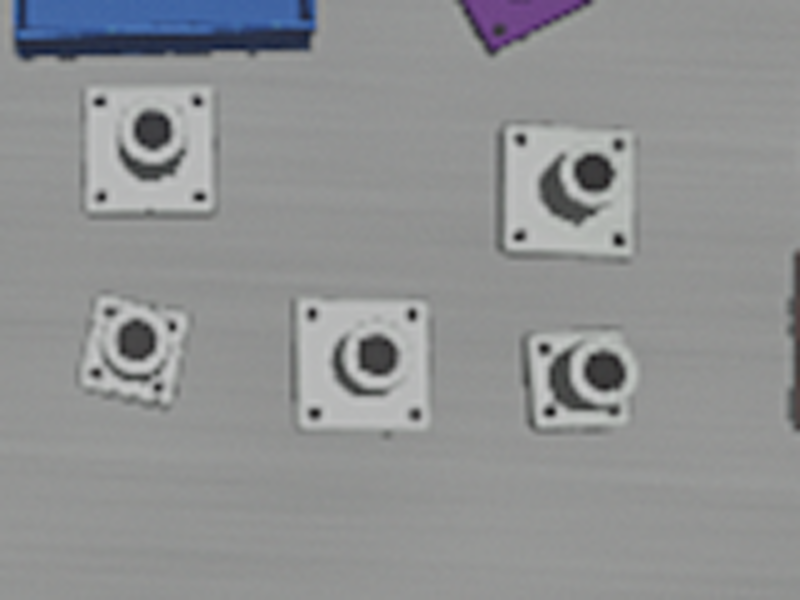

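View pics/t_b.png

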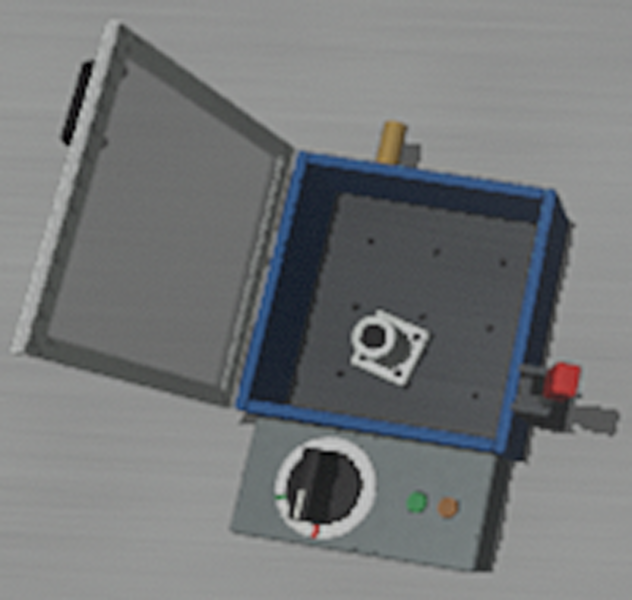

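View pics/s_h.png

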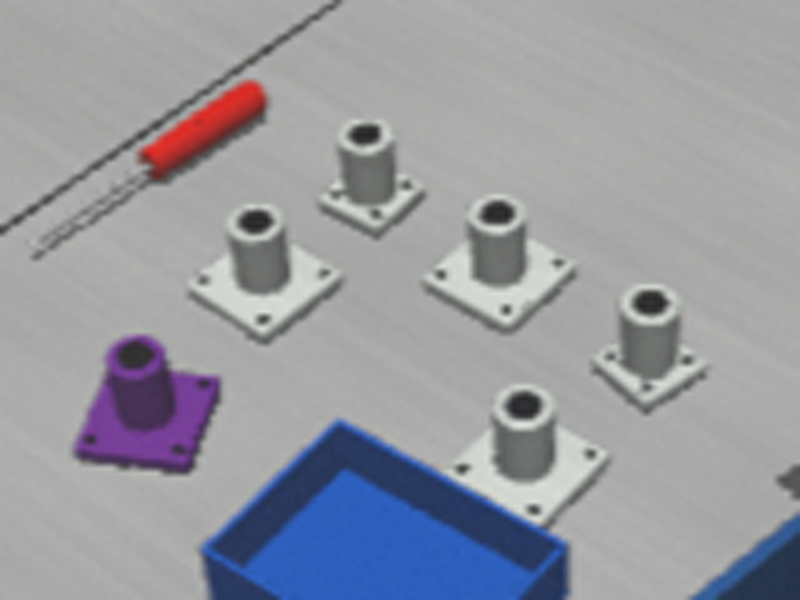

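View pics/s_b.png

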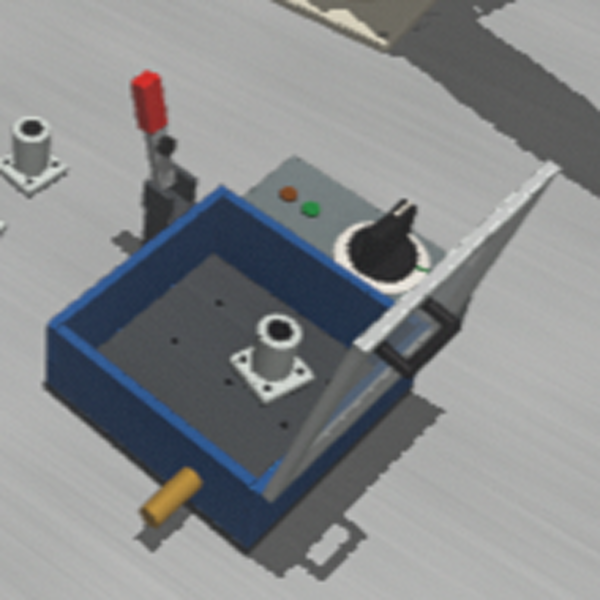

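```bash
cat > meas.py <<'E'
from h import *
def bore(c,uv,r=7,thr=None):
    g=cv2.cvtColor(c.im,cv2.COLOR_BGR2GRAY).astype(float)
    u,v=map(int,np.round(uv)); p=g[v-r:v+r+1,u-r:u+r+1]
    thr=thr or 95
    m=(p<thr).astype(np.uint8); n,l,st,ce=cv2.connectedComponentsWithStats(m,connectivity=4)
    k=l[r,r]
    if k==0:
        d=[np.hypot(*(ce[i]-r)) for i in range(1,n)]; k=1+int(np.argmin(d))
    w=np.where(l==k,np.clip(thr+60-p,0,None),0); yy,xx=np.mgrid[-r:r+1,-r:r+1]
    return np.array([u+(w*xx).sum()/w.sum(),v+(w*yy).sum()/w.sum()]),st[k,4]
def flange(c,xy,half,zt=0.012,thr=150):
    # box rect of bright flange mask around
    q=c.proj([*xy,zt])[0]; r=22; u,v=map(int,q.round())
    p=c.im[v-r:v+r+1,u-r:u+r+1].min(2)
    m=(p>thr).astype(np.uint8); n,l,st,ce=cv2.connectedComponentsWithStats(m)
    k=1+np.argmax(st[1:,4]); cs=cv2.findContours((l==k).astype(np.uint8),cv2.RETR_EXTERNAL,cv2.CHAIN_APPROX_NONE)[0]
    cs=max(cs,key=len).reshape(-1,2)+[u-r,v-r]
    P=c.plane(cs,zt)[:,:2]; 
    (cx,cy),(w,h),a=cv2.minAreaRect((P*1000).astype(np.float32))
    return cx/1000,cy/1000,w,h,(a+45)%90-45
E
python3 - <<'E'
from meas import *
t=Cam("top");s=Cam("scene")
H={"A":((150,130),(523,406)),"B":((377,355),(497,213)),"C":((593,173),(255,221)),"n0":((137,340),(650,302)),"n1":((603,370),(365,133))}
for k,(a,b) in H.items():
    ua,na=bore(t,np.array(a)/5+[240,160]); ub,nb=bore(s,np.array(b)/5+[140,120],5)
    P,e=tri(t,ua,s,ub); print(k,ua.round(1),na,ub.round(1),nb,P.round(4),round(e,4),np.round(flange(t,P[:2],.036),3))
ua,na=bore(t,np.array((374,336))/3.158+[30,90],5); ub,nb=bore(s,np.array((281,330))/3.158+[260,140],5)
P,e=tri(t,ua,s,ub); print(ua,na,ub,nb,P,e, np.round(flange(t,P[:2],.026,.024,110),3))
E
```

```text
A [270.  185.5] 42 [244.3 200.8] 27 [ 0.5773 -0.0926  0.059 ] 0.0016 [ 0.578 -0.092 67.93  69.684  2.492]
B [315.  230.8] 46 [239.  162.2] 21 [ 0.4634 -0.2124  0.0587] 0.0019 [ 0.464 -0.211 70.116 70.491  1.092]
C [358.2 194. ] 44 [190.6 163.8] 21 [ 0.5644 -0.3244  0.0593] 0.0013 [ 0.564 -0.324 69.021 70.191 -0.288]
n0 [266.9 227.6] 44 [269.6 180.1] 25 [ 0.4658 -0.0887  0.0593] 0.0018 [  0.466  -0.088  51.422  49.908 -10.537]
n1 [360.5 233.9] 48 [212.5 146.4] 19 [ 0.4606 -0.3291  0.0587] 0.0019 [ 0.461 -0.331 48.225 56.796  2.555]
[147.91124951 196.074348  ] 46 [348.1093826  244.23140496] 39 [0.5324745  0.22303714 0.07194123] 0.001403038226645093 [  0.534   0.229  61.392  52.124 -21.209]
```

Run:
```python
from h import *
t=Cam("top");s=Cam("scene")
for nm,c,roi in(("top",t,(95,130,225,240)),("scene",s,(265,190,400,320))):
    x0,y0,x1,y1=roi
    hsv=cv2.cvtColor(c.im,cv2.COLOR_BGR2HSV); 
    m=np.zeros(hsv.shape[:2],np.uint8)
    sub=hsv[y0:y1,x0:x1]; mm=((abs(sub[...,0].astype(int)-110)<12)&(sub[...,1]>110)&(sub[...,2]>105))
    m[y0:y1,x0:x1]=mm*255
    cv2.imwrite(f"pics/m_{nm}.png",cv2.resize(m[y0:y1,x0:x1],None,fx=4,fy=4,interpolation=0))
    n,l,st,ce=cv2.connectedComponentsWithStats(m); k=1+np.argmax(st[1:,4]); 
    ys,xs=np.nonzero(l==k); P=c.plane(np.c_[xs,ys],.092)[:,:2]
    r=cv2.minAreaRect((P*1000).astype(np.float32)); print(nm,st[k],r,cv2.boxPoints(r).round(0).tolist())
# tray
c=t;hsv=cv2.cvtColor(c.im,cv2.COLOR_BGR2HSV)
m=((abs(hsv[...,0].astype(int)-110)<12)&(hsv[...,1]>110)&(hsv[...,2]>60)).astype(np.uint8); m[:, :235]=0;m[175:]=0
n,l,st,ce=cv2.connectedComponentsWithStats(m);k=1+np.argmax(st[1:,4]);ys,xs=np.nonzero(l==k)
r=cv2.minAreaRect((c.plane(np.c_[xs,ys],.045)[:,:2]*1000).astype(np.float32)); print("tray",st[k],r)
```

```text
top [105 138 101  95 974] ((561.6478881835938, 200.6984405517578), (218.38809204101562, 217.72201538085938), 83.34513854980469) [[441.0, 105.0], [657.0, 80.0], [682.0, 297.0], [466.0, 322.0]]
scene [276 199 109  97 686] ((563.7217407226562, 199.22708129882812), (215.81365966796875, 219.501220703125), 83.74505615234375) [[443.0, 104.0], [661.0, 80.0], [685.0, 295.0], [466.0, 318.0]]
tray [ 242  125   61   43 2209] ((692.5690307617188, -93.11717987060547), (119.9662094116211, 162.8043670654297), 4.279972076416016)
```

View pics/m_top.png

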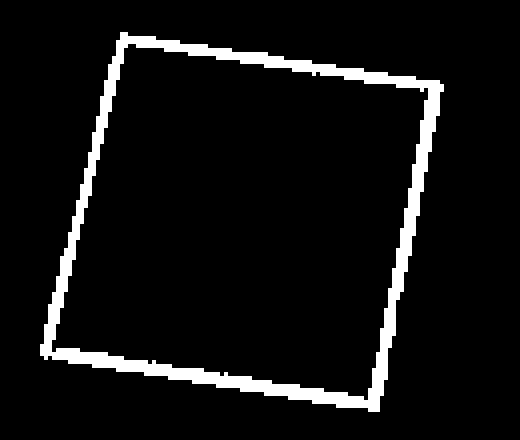

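View pics/m_scene.png

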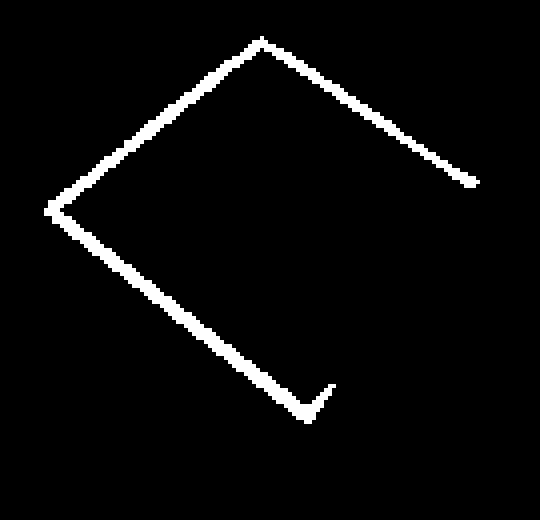

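```bash
cat > plan.py <<'E'
import sys; from h import *
# usage: plan.py x y z [yawdeg of jaw axis]
o=get_obs(); M=R.from_quat(o["tool_rot"]).as_matrix(); p=np.array(o["eef_pos"])
print("t",round(o["clock"],2),"tcp",p.round(4),"x",M[:,0].round(3),"y",M[:,1].round(3),"jawyaw",round(np.degrees(np.arctan2(M[1,1],M[0,1])),1),"q",np.round(o["joint_pos"],2),"f",np.round(o["ft_force"],1),"w",round(o["grip_width"],4))
a=[float(v) for v in sys.argv[1:]]
if len(a)>=3:
    d=np.array(a[:3])-p; s=M.T@d; print("tool shift",s.round(4),"n>=",round(np.linalg.norm(s)/.0417,1))
if len(a)>3:
    y=np.degrees(np.arctan2(M[1,1],M[0,1])); e=(a[3]-y+90)%180-90
    # roll about tool x (down): world yaw decreases
    print("roll",round(-np.radians(e)*np.sign(-M[2,0]),4))
    if len(a)>=3:
        M2=M@R.from_rotvec([-np.radians(e)*np.sign(-M[2,0]),0,0]).as_matrix(); print("shift after roll",(M2.T@d).round(4))
E
python3 plan.py 0.5325 0.223 0.231 -96.5
python3 - <<'E'
from h import *
B=R.from_euler('z',-6.5,degrees=True).as_matrix();c=np.array([.562,.2,0])
for n,v in dict(pp=(.05,.05),pm=(.05,-.05),mp=(-.05,.05),mm=(-.05,-.05),knob=(-.158,.03),chinge=(-.06,-.128),edge=(0,.11)).items(): print(n,(B@[*v,0]+c).round(4))
print(B.T@(np.array([.5325,.223,0])-c))
E
```

```text
t 0.4 tcp [0.1467 0.4779 0.2312] x [-0. -0. -1.] y [ 0.293  0.956 -0.   ] jawyaw 72.9 q [ 1.27  0.24  0.    1.34 -0.    1.57] f [ 0.1 -0.6 -0.4] w 0.0855
tool shift [ 2.000e-04 -1.305e-01  4.436e-01] n>= 11.1
roll -0.1843
shift after roll [ 2.000e-04 -2.096e-01  4.122e-01]
pp [0.6173 0.244  0.    ]
pm [0.606  0.1447 0.    ]
mp [0.518  0.2553 0.    ]
mm [0.5067 0.156  0.    ]
knob [0.4084 0.2477 0.    ]
chinge [0.4879 0.0796 0.    ]
edge [0.5745 0.3093 0.    ]
[-0.03191404  0.01951266  0.        ]
```

Call:
{"method": "arm_command", "body": {"motion": [{"x": -0.02,"roll": -0.0922},{"x": -0.02,"roll": -0.0922},{},{}]}}

```text
schema error: expected keys x, y, z, roll, fingers
```

```bash
python3 plan.py 0.30 0.30 0.27 -96.5; python3 plan.py 0.5325 0.223 0.27 -96.5|tail -3
```

```text
t 0.4 tcp [0.1467 0.4779 0.2312] x [-0. -0. -1.] y [ 0.293  0.956 -0.   ] jawyaw 72.9 q [ 1.27  0.24  0.    1.34 -0.    1.57] f [ 0.1 -0.6 -0.4] w 0.0855
tool shift [-0.0388 -0.1251  0.1988] n>= 5.7
roll -0.1843
shift after roll [-0.0388 -0.1594  0.1725]
tool shift [-0.0388 -0.1305  0.4436] n>= 11.1
roll -0.1843
shift after roll [-0.0388 -0.2096  0.4122]
```

All keys are required in each row.

Call:
{"method": "arm_command", "body": {"motion": [{"x": -0.02,"y": 0,"z": 0,"roll": -0.0922,"fingers": 1},{"x": -0.02,"y": 0,"z": 0,"roll": -0.0922,"fingers": 1},{"x": 0,"y": -0.0266,"z": 0.0288,"roll": 0,"fingers": 1},{"x": 0,"y": -0.0266,"z": 0.0288,"roll": 0,"fingers": 1},{"x": 0,"y": -0.0266,"z": 0.0288,"roll": 0,"fingers": 1},{"x": 0,"y": -0.0266,"z": 0.0288,"roll": 0,"fingers": 1},{"x": 0,"y": -0.0266,"z": 0.0288,"roll": 0,"fingers": 1},{"x": 0,"y": -0.0266,"z": 0.0288,"roll": 0,"fingers": 1}]}}

```text
clock: 1.07
eef_pos: [0.3036, 0.3018, 0.2721]
tool_rot: [0.031, 0.706, -0.03, 0.707]
ft_force: [0.9, 0.8, 0.3]
grip_width: 0.0854
```

```bash
python3 plan.py 0.5325 0.223 0.27 -96.5
```

```text
t 1.07 tcp [0.3036 0.3018 0.2721] x [ 0.001  0.002 -1.   ] y [0.085 0.996 0.002] jawyaw 85.1 q [ 0.78  0.08 -0.08  1.41  0.    0.87] f [0.9 0.8 0.3] w 0.0854
tool shift [ 0.0021 -0.059   0.2348] n>= 5.8
roll 0.0279
shift after roll [ 0.0021 -0.0524  0.2363]
```

Call:
{"method": "arm_command", "body": {"motion": [{"x": 0,"y": 0,"z": 0,"roll": 0.028,"fingers": 1},{"x": 0,"y": -0.0087,"z": 0.0394,"roll": 0,"fingers": 1},{"x": 0,"y": -0.0087,"z": 0.0394,"roll": 0,"fingers": 1},{"x": 0,"y": -0.0087,"z": 0.0394,"roll": 0,"fingers": 1},{"x": 0,"y": -0.0087,"z": 0.0394,"roll": 0,"fingers": 1},{"x": 0,"y": -0.0087,"z": 0.0394,"roll": 0,"fingers": 1},{"x": 0,"y": -0.0087,"z": 0.0394,"roll": 0,"fingers": 1},{"x": 0,"y": 0,"z": 0,"roll": 0,"fingers": 1}]}}

```text
clock: 1.73
eef_pos: [0.5406, 0.2132, 0.2725]
tool_rot: [0.046, 0.704, -0.043, 0.707]
ft_force: [-1.0, 1.0, -0.4]
grip_width: 0.0856
```

```bash
python3 plan.py 0.5325 0.223 0.036 -96.5; python3 -c "
from h import *
s=Cam('scene');crop(s,230,60,450,330,'s1.png')"
```

```text
t 1.73 tcp [0.5406 0.2132 0.2725] x [ 0.004  0.004 -1.   ] y [0.126 0.992 0.004] jawyaw 82.8 q [0.37 0.39 0.32 1.5  0.   0.5 ] f [-1.   1.  -0.4] w 0.0856
tool shift [ 0.2365  0.0077 -0.0101] n>= 5.7
roll -0.0127
shift after roll [ 0.2365  0.0078 -0.01  ]
```

View pics/s1.png

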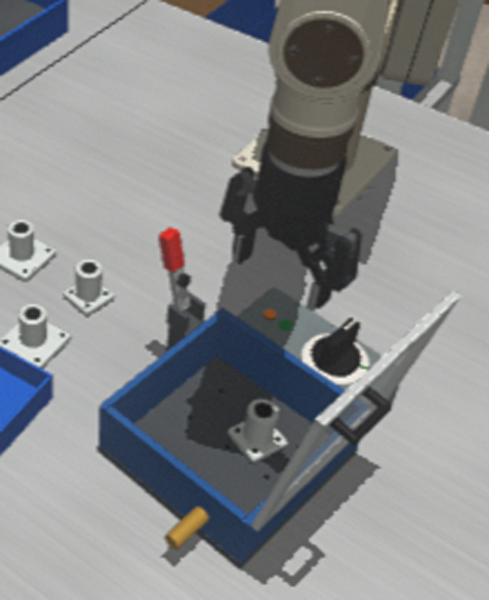

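Call:
{"method": "arm_command", "body": {"motion": [{"x": 0,"y": 0.0078,"z": -0.01,"roll": -0.0127,"fingers": 1},{"x": 0.035,"y": 0,"z": 0,"roll": 0,"fingers": 1},{"x": 0.035,"y": 0,"z": 0,"roll": 0,"fingers": 1},{"x": 0.035,"y": 0,"z": 0,"roll": 0,"fingers": 1},{"x": 0.01,"y": 0,"z": 0,"roll": 0,"fingers": 1},{"x": 0,"y": 0,"z": 0,"roll": 0,"fingers": 1}]}}

```text
clock: 2.28
eef_pos: [0.5218, 0.2321, 0.1576]
tool_rot: [0.04, 0.704, -0.033, 0.708]
ft_force: [-0.2, 1.2, 1.0]
grip_width: 0.0854
```

```bash
python3 plan.py 0.5325 0.223 0.036 -96.5
```

```text
t 2.28 tcp [0.5218 0.2321 0.1576] x [ 0.006  0.01  -1.   ] y [0.104 0.995 0.011] jawyaw 84.1 q [0.41 0.41 0.05 1.2  0.01 0.52] f [-0.2  1.2  1. ] w 0.0854
tool shift [ 0.1216 -0.0093  0.011 ] n>= 2.9
roll 0.0097
shift after roll [ 0.1216 -0.0092  0.0111]
```

Call:
{"method": "arm_command", "body": {"motion": [{"x": 0,"y": -0.0045,"z": 0.0055,"roll": 0.006,"fingers": 1},{"x": 0,"y": 0,"z": 0,"roll": 0,"fingers": 1},{"x": 0,"y": 0,"z": 0,"roll": 0,"fingers": 1}]}}

```text
clock: 2.53
eef_pos: [0.5235, 0.2301, 0.16]
tool_rot: [0.041, 0.704, -0.033, 0.708]
ft_force: [0.6, 0.2, 0.9]
grip_width: 0.0854
```

```bash
python3 plan.py 0.5325 0.223 0.036 -96.5
```

```text
t 2.53 tcp [0.5235 0.2301 0.16  ] x [ 0.006  0.011 -1.   ] y [0.104 0.995 0.012] jawyaw 84.0 q [0.41 0.41 0.06 1.21 0.01 0.51] f [0.6 0.2 0.9] w 0.0854
tool shift [ 0.124  -0.0076  0.0092] n>= 3.0
roll 0.0095
shift after roll [ 0.124  -0.0075  0.0092]
```

Call:
{"method": "arm_command", "body": {"motion": [{"x": 0,"y": -0.004,"z": 0.005,"roll": 0.004,"fingers": 1},{"x": 0,"y": -0.004,"z": 0.005,"roll": 0.004,"fingers": 1},{"x": 0,"y": 0,"z": 0,"roll": 0,"fingers": 1},{"x": 0,"y": 0,"z": 0,"roll": 0,"fingers": 1}]}}

```text
clock: 2.87
eef_pos: [0.5362, 0.2217, 0.1654]
tool_rot: [0.045, 0.701, -0.034, 0.711]
ft_force: [0.3, -0.2, 0.6]
grip_width: 0.085
```

```bash
python3 plan.py 0.5325 0.223 0.036 -96.5
```

```text
t 2.87 tcp [0.5362 0.2217 0.1654] x [ 0.015  0.015 -1.   ] y [0.112 0.994 0.017] jawyaw 83.6 q [0.39 0.42 0.08 1.22 0.01 0.5 ] f [ 0.3 -0.2  0.6] w 0.085
tool shift [ 0.1293 -0.0013 -0.0055] n>= 3.1
roll 0.0011
shift after roll [ 0.1293 -0.0013 -0.0055]
```

Call:
{"method": "arm_command", "body": {"motion": [{"x": 0.02,"y": 0,"z": -0.0025,"roll": 0,"fingers": 1},{"x": 0.02,"y": 0,"z": 0,"roll": 0,"fingers": 1},{"x": 0.02,"y": 0,"z": 0,"roll": 0,"fingers": 1},{"x": 0.01,"y": 0,"z": 0,"roll": 0,"fingers": 1},{"x": 0,"y": 0,"z": 0,"roll": 0,"fingers": 1}]}}

```text
clock: 3.28
eef_pos: [0.5394, 0.2229, 0.0972]
tool_rot: [0.048, 0.698, -0.034, 0.714]
ft_force: [0.5, -0.1, 0.2]
grip_width: 0.0856
```

```bash
python3 plan.py 0.5325 0.223 0.036 -96.5
```

```text
t 3.28 tcp [0.5394 0.2229 0.0972] x [ 0.024  0.019 -1.   ] y [0.115 0.993 0.022] jawyaw 83.4 q [ 0.39  0.47 -0.02  1.05  0.01  0.5 ] f [ 0.5 -0.1  0.2] w 0.0856
tool shift [ 0.061  -0.0021 -0.0082] n>= 1.5
roll -0.0023
shift after roll [ 0.061  -0.002  -0.0082]
```

Call:
{"method": "arm_command", "body": {"motion": [{"x": 0,"y": 0,"z": 0,"roll": 0,"fingers": 1},{"x": 0,"y": 0,"z": 0,"roll": 0,"fingers": 1},{"x": 0,"y": 0,"z": 0,"roll": 0,"fingers": 1},{"x": 0,"y": 0,"z": 0,"roll": 0,"fingers": 1},{"x": 0,"y": 0,"z": 0,"roll": 0,"fingers": 1},{"x": 0,"y": 0,"z": 0,"roll": 0,"fingers": 1}]}}

```text
clock: 3.78
eef_pos: [0.5419, 0.2235, 0.1012]
tool_rot: [0.049, 0.696, -0.033, 0.716]
ft_force: [-0.3, 0.2, 0.3]
grip_width: 0.0853
```

```bash
python3 plan.py 0.5325 0.223 0.036 -96.5
```

```text
t 3.78 tcp [0.5419 0.2235 0.1012] x [ 0.029  0.021 -0.999] y [0.116 0.993 0.024] jawyaw 83.3 q [ 0.39  0.47 -0.02  1.05  0.01  0.5 ] f [-0.3  0.2  0.3] w 0.0853
tool shift [ 0.0649 -0.0032 -0.0109] n>= 1.6
roll -0.0029
shift after roll [ 0.0649 -0.0032 -0.011 ]
```

Run:
```python
from h import *
for i in range(5):
    o=get_obs(); print(round(o["clock"],3),np.round(o["joint_pos"],4),np.round(o["joint_vel"],4),np.round(o["eef_pos"],4),np.round(o["tau"],1)); camera("top")
```

```text
3.783 [ 0.3867  0.4669 -0.018   1.0511  0.0087  0.5036] [-0.0005 -0.0092  0.0099  0.002  -0.0008 -0.    ] [0.5419 0.2235 0.1012] [ -0.  -45.9  23.3  -0.3   0.    0. ]
3.833 [ 0.3868  0.4668 -0.0179  1.051   0.0087  0.5036] [ 0.0002  0.0018 -0.0042 -0.0039 -0.002  -0.0004] [0.542  0.2236 0.1013] [ -0.  -45.4  23.   -0.2   0.    0. ]
3.883 [ 0.3868  0.4669 -0.0182  1.0509  0.0087  0.5036] [-0.0006  0.0027 -0.0055 -0.0006  0.0023  0.0014] [0.5418 0.2236 0.1011] [ -0.  -45.9  23.4  -0.2   0.   -0. ]
3.933 [ 0.3868  0.4672 -0.0185  1.0509  0.0087  0.5035] [-0.0002  0.0039 -0.0052 -0.0012  0.001   0.0012] [0.5416 0.2235 0.1008] [ -0.  -46.1  23.5  -0.3   0.   -0. ]
3.983 [ 0.3868  0.4674 -0.0187  1.0509  0.0087  0.5036] [-0.002   0.0024 -0.0042  0.0012  0.0009 -0.0022] [0.5415 0.2234 0.1006] [ -0.  -46.1  23.5  -0.3   0.   -0. ]
```

Call:
{"method": "arm_command", "body": {"motion": [{"x": 0,"y": 0,"z": 0,"roll": 0,"fingers": 1}]}}

```text
clock: 4.12
eef_pos: [0.5413, 0.2233, 0.1005]
tool_rot: [0.049, 0.696, -0.033, 0.715]
ft_force: [-0.3, -0.1, 0.3]
grip_width: 0.0852
```

Run:
```python
from h import *
for i in range(5):
    o=get_obs(); print(round(o["clock"],3),np.round(o["joint_pos"],4),np.round(o["joint_vel"],4),np.round(o["eef_pos"],4),np.round(o["tau"],1)); camera("top")
```

```text
4.117 [ 0.3868  0.4675 -0.019   1.0509  0.0087  0.5036] [-0.0016 -0.0002 -0.0005 -0.0003  0.0008 -0.0016] [0.5413 0.2233 0.1005] [ -0.  -46.   23.4  -0.3   0.   -0. ]
4.167 [ 0.3868  0.4676 -0.019   1.0509  0.0087  0.5036] [ 0.0017  0.0025 -0.0009 -0.0014 -0.0007 -0.0013] [0.5413 0.2233 0.1005] [ -0.  -45.9  23.3  -0.3   0.   -0. ]
4.217 [ 0.3868  0.4676 -0.0189  1.0509  0.0087  0.5035] [-0.0015  0.0002  0.0018  0.0001  0.0001 -0.0011] [0.5413 0.2233 0.1004] [  0.  -46.   23.4  -0.2   0.   -0. ]
4.267 [ 0.3868  0.4676 -0.019   1.0509  0.0087  0.5036] [ 0.0003  0.0005  0.0002 -0.0006  0.0006  0.0002] [0.5413 0.2233 0.1004] [  0.  -46.   23.4  -0.2   0.   -0. ]
4.317 [ 0.3868  0.4676 -0.019   1.0509  0.0087  0.5036] [-0.0006 -0.0003  0.0016  0.0008  0.0006 -0.0007] [0.5413 0.2234 0.1004] [  0.  -46.   23.4  -0.2   0.    0. ]
```

```bash
cat > settle.py <<'E'
from workcell import camera,get_obs
import numpy as np
for i in range(8):
    camera("top")
    if np.abs(get_obs()["joint_vel"]).max()<.006 and i>2: break
E
cat > sp.sh <<'E'
python3 settle.py; python3 plan.py $@
E
bash sp.sh 0.5325 0.223 0.036 -96.5
```

```text
t 4.57 tcp [0.5414 0.2234 0.1005] x [ 0.028  0.021 -0.999] y [0.116 0.993 0.024] jawyaw 83.3 q [ 0.39  0.47 -0.02  1.05  0.01  0.5 ] f [0.1 0.3 0.5] w 0.085
tool shift [ 0.0642 -0.0029 -0.0104] n>= 1.6
roll -0.0029
shift after roll [ 0.0642 -0.0029 -0.0104]
```

Call:
{"method": "arm_command", "body": {"motion": [{"x": 0.016,"y": -0.001,"z": -0.0028,"roll": 0,"fingers": 1},{"x": 0.016,"y": -0.001,"z": -0.0028,"roll": 0,"fingers": 1},{"x": 0.016,"y": -0.001,"z": -0.0028,"roll": 0,"fingers": 1}]}}

```text
clock: 4.82
eef_pos: [0.5385, 0.2241, 0.0558]
tool_rot: [0.051, 0.693, -0.032, 0.719]
ft_force: [-0.5, -0.2, 0.7]
grip_width: 0.0854
```

```bash
bash sp.sh 0.5325 0.223 0.036 -96.5
```

```text
t 5.17 tcp [0.5388 0.2242 0.0568] x [ 0.038  0.025 -0.999] y [0.116 0.993 0.029] jawyaw 83.3 q [ 0.39  0.5  -0.09  0.93  0.01  0.51] f [-0.3  0.9 -0.2] w 0.0856
tool shift [ 0.0205 -0.0025 -0.0068] n>= 0.5
roll -0.0029
shift after roll [ 0.0205 -0.0025 -0.0068]
```

Call:
{"method": "arm_command", "body": {"motion": [{"x": 0.0205,"y": -0.0025,"z": -0.0068,"roll": -0.003,"fingers": 1}]}}

```text
clock: 5.25
eef_pos: [0.5378, 0.225, 0.041]
tool_rot: [0.052, 0.689, -0.029, 0.722]
ft_force: [0.7, 0.5, -0.1]
grip_width: 0.085
```

```bash
bash sp.sh 0.5325 0.223 0.036 -96.5; python3 -c "
from h import *
s=Cam('scene');crop(s,260,120,450,330,'s2.png')"
```

```text
t 5.55 tcp [0.5334 0.2233 0.0371] x [ 0.04   0.026 -0.999] y [0.113 0.993 0.03 ] jawyaw 83.5 q [ 0.39  0.51 -0.13  0.88  0.01  0.51] f [ 0.5  0.3 -0.4] w 0.0854
tool shift [ 0.001  -0.0004 -0.0009] n>= 0.0
roll 0.0001
shift after roll [ 0.001  -0.0004 -0.0009]
```

View pics/s2.png

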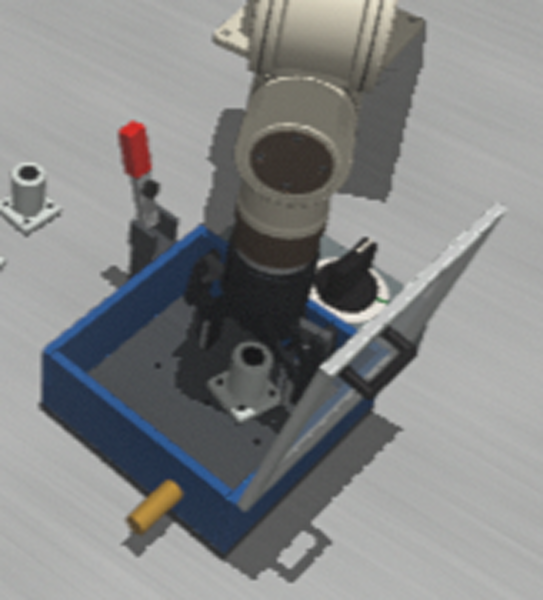

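Call:
{"method": "arm_command", "body": {"motion": [{"x": 0,"y": 0,"z": 0,"roll": 0,"fingers": 0},{"x": 0,"y": 0,"z": 0,"roll": 0,"fingers": 0},{"x": 0,"y": 0,"z": 0,"roll": 0,"fingers": 0},{"x": 0,"y": 0,"z": 0,"roll": 0,"fingers": 0},{"x": 0,"y": 0,"z": 0,"roll": 0,"fingers": 0},{"x": 0,"y": 0,"z": 0,"roll": 0,"fingers": 0}]}}

```text
clock: 6.1
eef_pos: [0.5359, 0.2239, 0.0402]
tool_rot: [0.051, 0.69, -0.03, 0.721]
ft_force: [-0.2, 1.0, -2.7]
grip_width: 0.0345
```

```bash
bash sp.sh 0.5325 0.223 0.27 -96.5
```

```text
t 6.3 tcp [0.5359 0.2239 0.0402] x [ 0.045  0.027 -0.999] y [0.113 0.993 0.032] jawyaw 83.5 q [ 0.39  0.51 -0.13  0.88  0.01  0.51] f [-0.2 -0.1  1.1] w 0.0348
tool shift [-0.2297  0.006   0.0063] n>= 5.5
roll -0.0001
shift after roll [-0.2297  0.006   0.0063]
```

Call:
{"method": "arm_command", "body": {"motion": [{"x": -0.02,"y": 0,"z": 0,"roll": 0,"fingers": 0},{"x": -0.03,"y": 0.001,"z": 0.001,"roll": 0,"fingers": 0},{"x": -0.035,"y": 0.001,"z": 0.001,"roll": 0,"fingers": 0},{"x": -0.035,"y": 0.001,"z": 0.001,"roll": 0,"fingers": 0},{"x": -0.035,"y": 0.001,"z": 0.001,"roll": 0,"fingers": 0},{"x": -0.035,"y": 0.001,"z": 0.001,"roll": 0,"fingers": 0},{"x": -0.03,"y": 0.001,"z": 0.001,"roll": 0,"fingers": 0}]}}

```text
clock: 6.88
eef_pos: [0.5242, 0.2202, 0.253]
tool_rot: [0.046, 0.702, -0.035, 0.71]
ft_force: [0.2, -0.4, -3.0]
grip_width: 0.0345
```

```bash
bash sp.sh 0.60 -0.093 0.27 90; python3 -c "
from h import *
s=Cam('scene');cv2.imwrite('pics/s3.png',s.im)"
```

```text
t 7.23 tcp [0.5233 0.2198 0.2487] x [ 0.008  0.013 -1.   ] y [0.114 0.993 0.014] jawyaw 83.5 q [0.39 0.36 0.22 1.41 0.01 0.51] f [ 0.9  0.4 -3.6] w 0.0346
tool shift [-0.0247 -0.3017  0.112 ] n>= 7.7
roll -0.1141
shift after roll [-0.0247 -0.3125  0.0769]
```

View pics/s3.png

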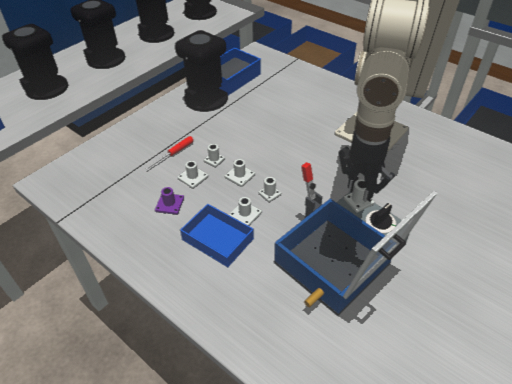

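Call:
{"method": "arm_command", "body": {"motion": [{"x": -0.02,"y": 0,"z": 0,"roll": -0.06,"fingers": 0},{"x": -0.005,"y": 0,"z": 0,"roll": -0.054,"fingers": 0},{"x": 0,"y": -0.02,"z": 0.005,"roll": 0,"fingers": 0},{"x": 0,"y": -0.035,"z": 0.009,"roll": 0,"fingers": 0},{"x": 0,"y": -0.04,"z": 0.01,"roll": 0,"fingers": 0},{"x": 0,"y": -0.04,"z": 0.01,"roll": 0,"fingers": 0},{"x": 0,"y": -0.04,"z": 0.01,"roll": 0,"fingers": 0},{"x": 0,"y": -0.04,"z": 0.01,"roll": 0,"fingers": 0},{"x": 0,"y": -0.04,"z": 0.01,"roll": 0,"fingers": 0},{"x": 0,"y": -0.035,"z": 0.01,"roll": 0,"fingers": 0},{"x": 0,"y": -0.02,"z": 0.002,"roll": 0,"fingers": 0}]}}

```text
clock: 8.2
eef_pos: [0.5973, -0.0949, 0.2499]
tool_rot: [-0.004, 0.716, 0.011, 0.698]
ft_force: [0.0, -0.6, -2.6]
grip_width: 0.0347
```

```bash
bash sp.sh 0.685 -0.093 0.18 94
```

```text
t 8.6 tcp [ 0.597  -0.0893  0.2523] x [-0.024  0.011 -1.   ] y [-0.026  1.     0.012] jawyaw 91.5 q [-0.15  0.47  0.39  1.52  0.01 -0.18] f [ 0.2  0.6 -2.4] w 0.0348
tool shift [ 0.0701 -0.0069  0.0896] n>= 2.7
roll -0.0433
shift after roll [ 0.0701 -0.0108  0.0892]
```

Call:
{"method": "arm_command", "body": {"motion": [{"x": 0.012,"y": -0.002,"z": 0.02,"roll": -0.02,"fingers": 0},{"x": 0.02,"y": -0.003,"z": 0.025,"roll": -0.02,"fingers": 0},{"x": 0.02,"y": -0.002,"z": 0.025,"roll": 0,"fingers": 0},{"x": 0.018,"y": -0.002,"z": 0.02,"roll": 0,"fingers": 0}]}}

```text
clock: 8.93
eef_pos: [0.6887, -0.0871, 0.189]
tool_rot: [-0.024, 0.71, 0.03, 0.703]
ft_force: [0.5, -0.5, -2.6]
grip_width: 0.0347
```

```bash
bash sp.sh 0.688 -0.093 0.035 94
```

```text
t 9.33 tcp [ 0.6872 -0.0887  0.1914] x [-0.009  0.009 -1.   ] y [-0.074  0.997  0.01 ] jawyaw 94.2 q [-0.13  0.67  0.57  1.48  0.01 -0.21] f [ 0.5 -0.8 -3.3] w 0.0343
tool shift [ 0.1563 -0.0059  0.0019] n>= 3.8
roll 0.0043
shift after roll [ 0.1563 -0.0059  0.0019]
```

Call:
{"method": "arm_command", "body": {"motion": [{"x": 0.02,"y": -0.002,"z": 0,"roll": 0,"fingers": 0},{"x": 0.025,"y": -0.002,"z": 0,"roll": 0,"fingers": 0},{"x": 0.025,"y": 0,"z": 0,"roll": 0,"fingers": 0},{"x": 0.025,"y": 0,"z": 0,"roll": 0,"fingers": 0},{"x": 0.02,"y": 0,"z": 0,"roll": 0,"fingers": 0}]}}

```text
clock: 9.75
eef_pos: [0.6934, -0.0934, 0.0918]
tool_rot: [-0.025, 0.699, 0.027, 0.714]
ft_force: [0.1, -0.9, -2.9]
grip_width: 0.0345
```

```bash
bash sp.sh 0.688 -0.093 0.035 94; python3 -c "
from h import *
s=Cam('scene');crop(s,130,90,330,260,'s4.png')"
```

```text
t 10.05 tcp [ 0.6952 -0.0934  0.0943] x [ 0.024  0.004 -1.   ] y [-0.074  0.997  0.003] jawyaw 94.2 q [-0.14  0.7   0.38  1.22  0.01 -0.21] f [ 0.4 -0.3 -1.6] w 0.0346
tool shift [ 0.0591  0.0008 -0.0085] n>= 1.4
roll 0.0039
shift after roll [ 0.0591  0.0008 -0.0085]
```

View pics/s4.png

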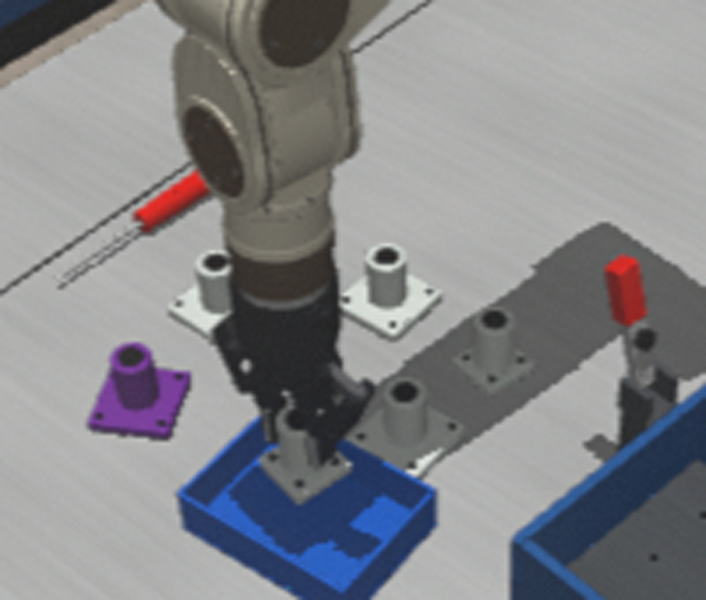

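Hub is held over the tray (crop 300,470), inside the walls. Lowering further.

Call:
{"method": "arm_command", "body": {"motion": [{"x": 0.018,"y": 0,"z": -0.0025,"roll": 0,"fingers": 0},{"x": 0.02,"y": 0,"z": -0.0025,"roll": 0,"fingers": 0},{"x": 0.014,"y": 0,"z": -0.002,"roll": 0,"fingers": 0}]}}

```text
clock: 10.35
eef_pos: [0.6975, -0.0947, 0.0526]
tool_rot: [-0.026, 0.691, 0.026, 0.722]
ft_force: [0.0, -1.1, -3.0]
grip_width: 0.0343
```

```bash
bash sp.sh 0.688 -0.093 0.034 94
```

```text
t 10.65 tcp [ 0.6977 -0.0947  0.0534] x [ 0.044  0.001 -0.999] y [-0.074  0.997 -0.002] jawyaw 94.2 q [-0.14  0.72  0.3   1.11  0.01 -0.21] f [-0.1  0.1 -2.1] w 0.0346
tool shift [ 0.0189  0.0025 -0.0104] n>= 0.5
roll 0.004
shift after roll [ 0.0189  0.0024 -0.0104]
```

Call:
{"method": "arm_command", "body": {"motion": [{"x": 0.018,"y": 0.0024,"z": -0.0104,"roll": 0,"fingers": 0}]}}

```text
clock: 10.73
eef_pos: [0.6938, -0.0939, 0.0408]
tool_rot: [-0.027, 0.686, 0.025, 0.727]
ft_force: [1.5, 0.5, -0.9]
grip_width: 0.0348
```

```bash
bash sp.sh 0.688 -0.093 0.032 94
```

```text
t 11.03 tcp [ 0.6891 -0.0932  0.0362] x [ 0.046  0.001 -0.999] y [-0.074  0.997 -0.002] jawyaw 94.2 q [-0.14  0.72  0.25  1.05  0.01 -0.21] f [ 0.3 -0.4 -1.5] w 0.0344
tool shift [ 0.0041  0.0003 -0.0013] n>= 0.1
roll 0.0042
shift after roll [ 0.0041  0.0003 -0.0013]
```

Call:
{"method": "arm_command", "body": {"motion": [{"x": 0.004,"y": 0,"z": 0,"roll": 0,"fingers": 0},{"x": 0.001,"y": 0,"z": 0,"roll": 0,"fingers": 0.7},{"x": 0,"y": 0,"z": 0,"roll": 0,"fingers": 0.7},{"x": 0,"y": 0,"z": 0,"roll": 0,"fingers": 0.7},{"x": 0,"y": 0,"z": 0,"roll": 0,"fingers": 0.7}]}}

```text
clock: 11.45
eef_pos: [0.6942, -0.0939, 0.0359]
tool_rot: [-0.027, 0.686, 0.025, 0.726]
ft_force: [0.7, 0.1, 0.2]
grip_width: 0.0597
```

```bash
bash sp.sh 0.60 -0.093 0.20 91
```

```text
t 11.65 tcp [ 0.6937 -0.0938  0.0354] x [ 0.055 -0.    -0.998] y [-0.074  0.997 -0.004] jawyaw 94.2 q [-0.14  0.72  0.25  1.04  0.01 -0.21] f [-1.1  0.7  0.2] w 0.0596
tool shift [-0.1695  0.0071 -0.0842] n>= 4.5
roll 0.0563
shift after roll [-0.1695  0.0023 -0.0844]
```

Call:
{"method": "arm_command", "body": {"motion": [{"x": -0.02,"y": 0,"z": -0.001,"roll": 0,"fingers": 0.7},{"x": -0.03,"y": 0,"z": -0.001,"roll": 0,"fingers": 0.7},{"x": -0.035,"y": 0,"z": -0.001,"roll": 0,"fingers": 0.7},{"x": -0.03,"y": 0,"z": -0.015,"roll": 0.02,"fingers": 1},{"x": -0.025,"y": 0,"z": -0.025,"roll": 0,"fingers": 1},{"x": -0.005,"y": 0,"z": -0.025,"roll": 0,"fingers": 1}]}}

```text
clock: 12.15
eef_pos: [0.6169, -0.097, 0.1763]
tool_rot: [-0.019, 0.69, 0.019, 0.723]
ft_force: [0.9, 0.4, 0.8]
grip_width: 0.0854
```

```bash
bash sp.sh 0.577 -0.093 0.12 92; python3 -c "
from h import *
s=Cam('scene');crop(s,130,90,330,260,'s5.png')"
```

```text
t 12.55 tcp [ 0.6151 -0.0965  0.1698] x [ 0.037  0.003 -0.999] y [-0.055  0.998  0.001] jawyaw 93.1 q [-0.16  0.49  0.2   1.25  0.01 -0.21] f [-0.5  0.3  0.5] w 0.0855
tool shift [ 0.0484  0.0055 -0.0397] n>= 1.5
roll 0.0199
shift after roll [ 0.0484  0.0047 -0.0398]
```

View pics/s5.png

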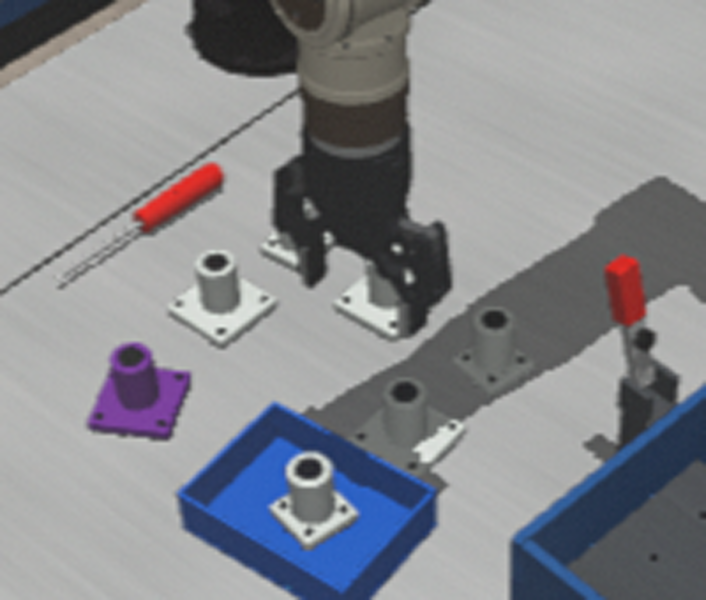

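Call:
{"method": "arm_command", "body": {"motion": [{"x": 0.02,"y": 0.0047,"z": -0.0398,"roll": 0.02,"fingers": 1}]}}

```text
clock: 12.68
eef_pos: [0.5885, -0.0951, 0.1534]
tool_rot: [-0.013, 0.688, 0.012, 0.725]
ft_force: [2.2, -1.2, 1.1]
grip_width: 0.0855
```

```bash
bash sp.sh 0.577 -0.093 0.11 92.5
```

```text
t 13.08 tcp [ 0.582  -0.0945  0.152 ] x [ 0.042  0.002 -0.999] y [-0.035  0.999  0.001] jawyaw 92.0 q [-0.17  0.43  0.06  1.16  0.01 -0.2 ] f [ 0.4 -0.7 -0.9] w 0.0856
tool shift [ 0.0417  0.0017 -0.0067] n>= 1.0
roll -0.0087
shift after roll [ 0.0417  0.0018 -0.0067]
```

Call:
{"method": "arm_command", "body": {"motion": [{"x": 0.041,"y": 0.0017,"z": -0.0067,"roll": 0,"fingers": 1}]}}

```text
clock: 13.17
eef_pos: [0.5869, -0.0946, 0.1202]
tool_rot: [-0.013, 0.684, 0.011, 0.729]
ft_force: [2.0, 0.1, 0.3]
grip_width: 0.0852
```

```bash
bash sp.sh 0.577 -0.093 0.071 92.5
```

```text
t 13.57 tcp [ 0.5791 -0.0934  0.113 ] x [ 0.046  0.001 -0.999] y [-0.035  0.999 -0.   ] jawyaw 92.0 q [-0.16  0.45 -0.01  1.06  0.01 -0.2 ] f [-0.2  0.3  0.5] w 0.0852
tool shift [ 0.0418  0.0004 -0.004 ] n>= 1.0
roll -0.0087
shift after roll [ 0.0418  0.0005 -0.004 ]
```

Call:
{"method": "arm_command", "body": {"motion": [{"x": 0.041,"y": 0.0,"z": -0.002,"roll": 0,"fingers": 1}]}}

```text
clock: 13.65
eef_pos: [0.5873, -0.0947, 0.0813]
tool_rot: [-0.013, 0.683, 0.011, 0.73]
ft_force: [1.8, -1.3, 0.1]
grip_width: 0.0851
```

```bash
bash sp.sh 0.577 -0.093 0.026 92.5
```

```text
t 14.05 tcp [ 0.5803 -0.0936  0.0739] x [ 0.05   0.001 -0.999] y [-0.035  0.999 -0.001] jawyaw 92.0 q [-0.16  0.49 -0.07  0.97  0.01 -0.2 ] f [ 0.1 -0.7  0.2] w 0.0854
tool shift [ 0.0477  0.0008 -0.0057] n>= 1.2
roll -0.0087
shift after roll [ 0.0477  0.0008 -0.0057]
```

Call:
{"method": "arm_command", "body": {"motion": [{"x": 0.04,"y": 0.0005,"z": -0.005,"roll": 0,"fingers": 1}]}}

```text
clock: 14.13
eef_pos: [0.586, -0.0946, 0.0426]
tool_rot: [-0.014, 0.682, 0.011, 0.731]
ft_force: [2.9, 0.1, 0.7]
grip_width: 0.0852
```

```bash
bash sp.sh 0.577 -0.093 0.026 92.5
```

```text
t 14.48 tcp [ 0.5789 -0.0935  0.0356] x [ 0.053  0.    -0.999] y [-0.035  0.999 -0.001] jawyaw 92.0 q [-0.16  0.52 -0.12  0.88  0.01 -0.2 ] f [0.  0.  0.5] w 0.0853
tool shift [ 0.0095  0.0006 -0.0024] n>= 0.2
roll -0.0087
shift after roll [ 0.0095  0.0006 -0.0024]
```

Call:
{"method": "arm_command", "body": {"motion": [{"x": 0.009,"y": 0.0,"z": -0.002,"roll": 0,"fingers": 1}]}}

```text
clock: 14.57
eef_pos: [0.5803, -0.094, 0.0295]
tool_rot: [-0.013, 0.686, 0.012, 0.728]
ft_force: [0.6, 1.4, 0.3]
grip_width: 0.0853
```

```bash
bash sp.sh 0.577 -0.093 0.026 92.5
```

```text
t 14.77 tcp [ 0.5773 -0.0935  0.0266] x [ 0.053  0.    -0.999] y [-0.035  0.999 -0.001] jawyaw 92.0 q [-0.17  0.53 -0.13  0.86  0.01 -0.2 ] f [-1.   0.   0.5] w 0.0855
tool shift [ 0.0006  0.0006 -0.0003] n>= 0.0
roll -0.0086
shift after roll [ 0.0006  0.0006 -0.0003]
```

Close, then lift.

Call:
{"method": "arm_command", "body": {"motion": [{"x": 0,"y": 0,"z": 0,"roll": 0,"fingers": 0},{"x": 0,"y": 0,"z": 0,"roll": 0,"fingers": 0},{"x": 0,"y": 0,"z": 0,"roll": 0,"fingers": 0},{"x": 0,"y": 0,"z": 0,"roll": 0,"fingers": 0},{"x": 0,"y": 0,"z": 0,"roll": 0,"fingers": 0},{"x": 0,"y": 0,"z": 0,"roll": 0,"fingers": 0}]}}

```text
clock: 15.27
eef_pos: [0.5778, -0.0934, 0.0275]
tool_rot: [-0.013, 0.688, 0.012, 0.726]
ft_force: [0.1, 0.0, -2.1]
grip_width: 0.0347
```

```bash
bash sp.sh 0.577 -0.093 0.27 83.5
```

```text
t 15.47 tcp [ 0.5779 -0.0934  0.0275] x [ 0.054  0.001 -0.999] y [-0.035  0.999 -0.001] jawyaw 92.0 q [-0.17  0.53 -0.13  0.86  0.01 -0.2 ] f [-0.9 -0.1  0.3] w 0.0346
tool shift [-2.422e-01  2.000e-04  1.220e-02] n>= 5.8
roll 0.1485
shift after roll [-0.2422  0.002   0.0121]
```

Call:
{"method": "arm_command", "body": {"motion": [{"x": -0.02,"y": 0,"z": 0,"roll": 0,"fingers": 0},{"x": -0.03,"y": 0,"z": 0,"roll": 0,"fingers": 0},{"x": -0.035,"y": 0,"z": 0,"roll": 0,"fingers": 0},{"x": -0.04,"y": 0,"z": 0,"roll": 0.05,"fingers": 0},{"x": -0.04,"y": 0,"z": 0,"roll": 0.05,"fingers": 0},{"x": -0.04,"y": 0,"z": 0,"roll": 0.05,"fingers": 0},{"x": -0.035,"y": 0,"z": 0,"roll": 0,"fingers": 0}]}}

```text
clock: 16.05
eef_pos: [0.554, -0.0923, 0.2572]
tool_rot: [0.046, 0.702, -0.041, 0.71]
ft_force: [0.3, -0.3, -3.5]
grip_width: 0.0342
```

```bash
bash sp.sh 0.606 0.1447 0.27 83.5; python3 -c "
from h import *
s=Cam('scene');crop(s,130,50,450,300,'s6.png')"
```

```text
t 16.4 tcp [ 0.5533 -0.0921  0.2526] x [ 0.007  0.007 -1.   ] y [0.121 0.993 0.008] jawyaw 83.1 q [-0.17  0.35  0.21  1.43  0.01 -0.05] f [-0.3  0.4 -3.8] w 0.0347
tool shift [-0.0154  0.2416  0.0239] n>= 5.8
roll -0.0074
shift after roll [-0.0154  0.2414  0.0257]
```

View pics/s6.png

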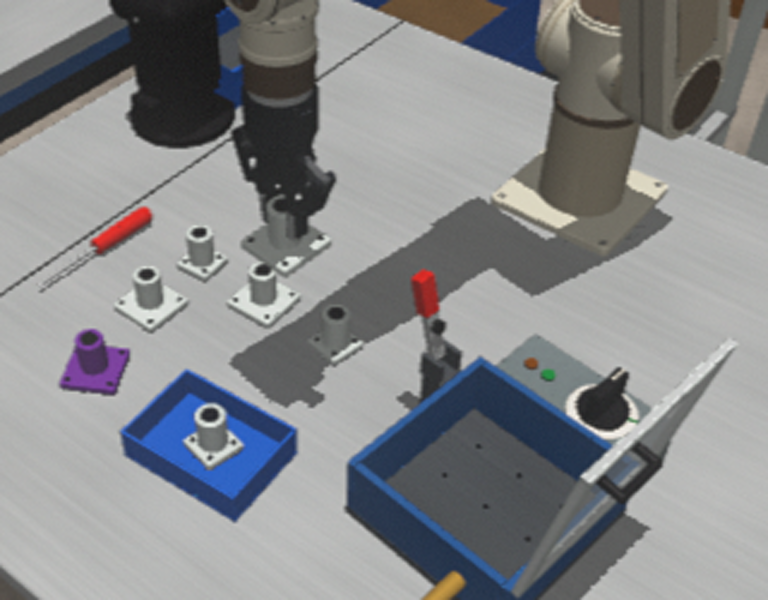

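Call:
{"method": "arm_command", "body": {"motion": [{"x": -0.015,"y": 0.01,"z": 0.005,"roll": 0,"fingers": 0},{"x": 0,"y": 0.03,"z": 0.005,"roll": 0,"fingers": 0},{"x": 0,"y": 0.04,"z": 0.005,"roll": 0,"fingers": 0},{"x": 0,"y": 0.04,"z": 0.005,"roll": 0,"fingers": 0},{"x": 0,"y": 0.04,"z": 0.005,"roll": 0,"fingers": 0},{"x": 0,"y": 0.04,"z": 0,"roll": 0,"fingers": 0},{"x": 0,"y": 0.03,"z": 0,"roll": 0,"fingers": 0},{"x": 0,"y": 0.01,"z": 0,"roll": 0,"fingers": 0}]}}

```text
clock: 17.12
eef_pos: [0.6043, 0.1471, 0.2509]
tool_rot: [0.048, 0.714, -0.046, 0.697]
ft_force: [0.2, -0.3, -3.2]
grip_width: 0.0342
```

```bash
bash sp.sh 0.606 0.1447 0.16 83.5
```

```text
t 17.52 tcp [0.6048 0.1407 0.2538] x [-0.02   0.002 -1.   ] y [ 0.14   0.99  -0.001] jawyaw 82.0 q [0.23 0.5  0.44 1.53 0.01 0.37] f [-0.2  0.1 -3.4] w 0.0343
tool shift [0.0938 0.0042 0.0024] n>= 2.3
roll -0.0266
shift after roll [0.0938 0.0041 0.0026]
```

Call:
{"method": "arm_command", "body": {"motion": [{"x": 0.02,"y": 0.003,"z": 0.002,"roll": -0.026,"fingers": 0},{"x": 0.03,"y": 0.001,"z": 0,"roll": 0,"fingers": 0},{"x": 0.035,"y": 0,"z": 0,"roll": 0,"fingers": 0},{"x": 0.03,"y": 0,"z": 0,"roll": 0,"fingers": 0}]}}

```text
clock: 17.85
eef_pos: [0.6133, 0.1408, 0.148]
tool_rot: [0.046, 0.704, -0.04, 0.707]
ft_force: [-0.6, -0.4, -4.1]
grip_width: 0.0348
```

```bash
bash sp.sh 0.606 0.1447 0.10 83.5; python3 -c "
from h import *
s=Cam('scene');crop(s,230,50,450,320,'s7.png')"
```

```text
t 18.25 tcp [0.6149 0.1424 0.1515] x [ 0.009  0.009 -1.   ] y [0.119 0.993 0.009] jawyaw 83.2 q [0.22 0.53 0.23 1.26 0.01 0.34] f [ 0.5  0.1 -3.5] w 0.0348
tool shift [ 0.0515  0.0007 -0.0095] n>= 1.3
roll -0.0059
shift after roll [ 0.0515  0.0008 -0.0095]
```

View pics/s7.png

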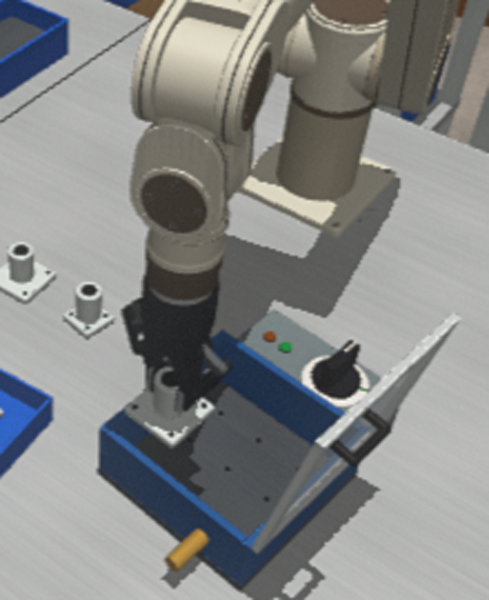

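Call:
{"method": "arm_command", "body": {"motion": [{"x": 0.038,"y": 0.0008,"z": -0.0095,"roll": -0.006,"fingers": 0}]}}

```text
clock: 18.38
eef_pos: [0.6139, 0.146, 0.1228]
tool_rot: [0.045, 0.696, -0.035, 0.716]
ft_force: [2.7, 0.7, -2.6]
grip_width: 0.0345
```

```bash
bash sp.sh 0.606 0.1447 0.075 83.5
```

```text
t 18.73 tcp [0.6079 0.1452 0.1157] x [ 0.013  0.009 -1.   ] y [0.113 0.994 0.011] jawyaw 83.5 q [0.23 0.54 0.15 1.16 0.01 0.34] f [ 0.5 -0.1 -3.2] w 0.0343
tool shift [ 0.0407 -0.0011 -0.0024] n>= 1.0
roll 0.0003
shift after roll [ 0.0407 -0.0011 -0.0024]
```

Call:
{"method": "arm_command", "body": {"motion": [{"x": 0.038,"y": 0.0,"z": -0.004,"roll": 0,"fingers": 0}]}}

```text
clock: 18.82
eef_pos: [0.6133, 0.1477, 0.0877]
tool_rot: [0.046, 0.694, -0.034, 0.717]
ft_force: [2.6, 1.0, -2.2]
grip_width: 0.0344
```

```bash
bash sp.sh 0.606 0.1447 0.041 83.5
```

```text
t 19.17 tcp [0.6063 0.1463 0.0799] x [ 0.017  0.01  -1.   ] y [0.113 0.994 0.012] jawyaw 83.5 q [0.23 0.57 0.09 1.08 0.01 0.35] f [-0.1 -0.6 -3.3] w 0.0344
tool shift [ 0.0389 -0.0021 -0.0007] n>= 0.9
roll 0.0002
shift after roll [ 0.0389 -0.0021 -0.0007]
```

Call:
{"method": "arm_command", "body": {"motion": [{"x": 0.037,"y": -0.002,"z": -0.001,"roll": 0,"fingers": 0}]}}

```text
clock: 19.25
eef_pos: [0.6137, 0.1468, 0.0523]
tool_rot: [0.046, 0.694, -0.034, 0.718]
ft_force: [2.4, 0.9, -2.6]
grip_width: 0.0345
```

```bash
bash sp.sh 0.606 0.1447 0.040 83.5
```

```text
t 19.55 tcp [0.6065 0.1448 0.0442] x [ 0.019  0.01  -1.   ] y [0.113 0.994 0.012] jawyaw 83.5 q [0.23 0.6  0.05 1.   0.01 0.35] f [ 0.2 -0.6 -2.8] w 0.0342
tool shift [ 0.0042 -0.0002 -0.0006] n>= 0.1
roll 0.0002
shift after roll [ 0.0042 -0.0002 -0.0006]
```

Call:
{"method": "arm_command", "body": {"motion": [{"x": 0.005,"y": 0,"z": 0,"roll": 0,"fingers": 0},{"x": 0.001,"y": 0,"z": 0,"roll": 0,"fingers": 0.62},{"x": 0,"y": 0,"z": 0,"roll": 0,"fingers": 0.62},{"x": 0,"y": 0,"z": 0,"roll": 0,"fingers": 0.62},{"x": 0,"y": 0,"z": 0,"roll": 0,"fingers": 0.62}]}}

```text
clock: 19.97
eef_pos: [0.6144, 0.1539, 0.0471]
tool_rot: [0.049, 0.693, -0.028, 0.718]
ft_force: [-1.1, -0.4, -0.2]
grip_width: 0.0531
```

```bash
bash sp.sh 0.606 0.1447 0.040 83.5
```

```text
t 20.17 tcp [0.6135 0.1532 0.0461] x [ 0.035  0.027 -0.999] y [0.109 0.994 0.031] jawyaw 83.8 q [0.24 0.6  0.05 0.98 0.02 0.35] f [ 0.3  0.4 -0.6] w 0.0529
tool shift [ 0.0056 -0.0095 -0.0067] n>= 0.3
roll 0.0046
shift after roll [ 0.0056 -0.0095 -0.0067]
```

Call:
{"method": "arm_command", "body": {"motion": [{"x": -0.015,"y": 0,"z": 0,"roll": 0,"fingers": 0.6},{"x": -0.03,"y": 0,"z": 0,"roll": 0,"fingers": 0.6},{"x": -0.035,"y": 0,"z": 0,"roll": 0,"fingers": 0.6},{"x": -0.04,"y": 0,"z": 0,"roll": 0,"fingers": 0.6},{"x": -0.04,"y": 0,"z": 0,"roll": 0,"fingers": 1},{"x": -0.04,"y": 0,"z": 0,"roll": 0,"fingers": 1},{"x": -0.03,"y": 0,"z": 0,"roll": 0,"fingers": 1}]}}

```text
clock: 20.75
eef_pos: [0.5987, 0.1419, 0.2719]
tool_rot: [0.047, 0.704, -0.034, 0.708]
ft_force: [0.1, 0.1, 0.4]
grip_width: 0.0845
```

```bash
bash sp.sh 0.463 -0.212 0.26 91; python3 -c "
from h import *
s=Cam('scene');crop(s,230,50,450,320,'s8.png');t=Cam('top');crop(t,30,90,400,280,'t8.png')"
```

```text
t 21.15 tcp [0.5976 0.1421 0.266 ] x [-0.     0.016 -1.   ] y [0.113 0.993 0.016] jawyaw 83.5 q [0.23 0.47 0.42 1.52 0.02 0.34] f [0.3 0.6 0.8] w 0.0857
tool shift [ 2.000e-04 -3.671e-01 -9.360e-02] n>= 9.1
roll -0.1309
shift after roll [ 2.000e-04 -3.517e-01 -1.407e-01]
```

View pics/s8.png

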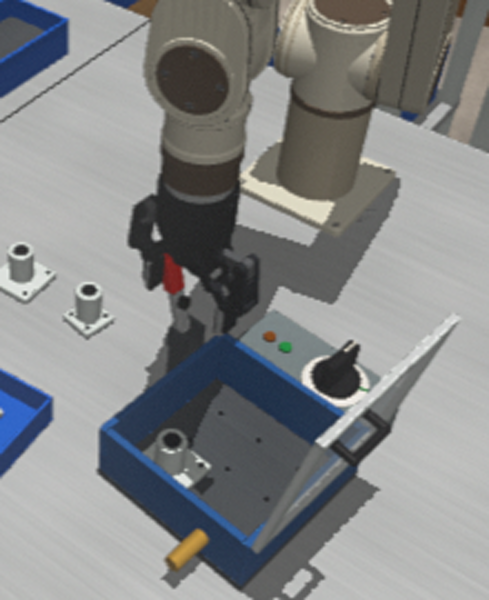

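View pics/t8.png

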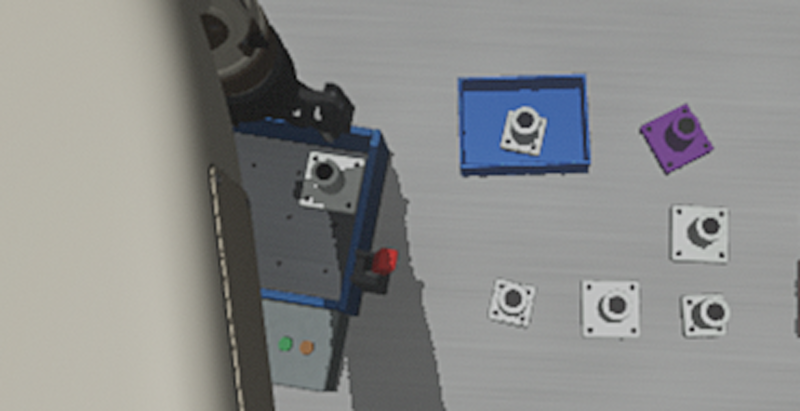

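Call:
{"method": "arm_command", "body": {"motion": [{"x": 0,"y": -0.02,"z": 0,"roll": 0,"fingers": 1},{"x": 0,"y": -0.035,"z": -0.004,"roll": 0,"fingers": 1},{"x": 0,"y": -0.04,"z": -0.007,"roll": 0,"fingers": 1},{"x": 0,"y": -0.04,"z": -0.01,"roll": 0,"fingers": 1},{"x": 0,"y": -0.04,"z": -0.01,"roll": 0,"fingers": 1},{"x": 0,"y": -0.04,"z": -0.012,"roll": 0,"fingers": 1},{"x": 0,"y": -0.04,"z": -0.012,"roll": 0,"fingers": 1},{"x": 0,"y": -0.04,"z": -0.012,"roll": 0,"fingers": 1},{"x": 0,"y": -0.035,"z": -0.012,"roll": 0,"fingers": 1},{"x": 0,"y": -0.02,"z": -0.008,"roll": 0,"fingers": 1}]}}

```text
clock: 22.08
eef_pos: [0.4695, -0.1977, 0.2495]
tool_rot: [0.041, 0.712, -0.028, 0.701]
ft_force: [0.4, -0.1, 0.0]
grip_width: 0.0857
```

```bash
bash sp.sh 0.463 -0.212 0.26 46
```

```text
t 22.48 tcp [ 0.4722 -0.1936  0.2501] x [-0.013  0.02  -1.   ] y [0.093 0.996 0.018] jawyaw 84.7 q [-0.4   0.27  0.09  1.41  0.01 -0.3 ] f [-0.3 -1.3 -0.1] w 0.0856
tool shift [-0.0101 -0.019  -0.0076] n>= 0.5
roll 0.6749
shift after roll [-0.0101 -0.0196  0.006 ]
```

Call:
{"method": "arm_command", "body": {"motion": [{"x": 0.01,"y": -0.01,"z": -0.004,"roll": 0.11,"fingers": 1},{"x": 0.02,"y": -0.008,"z": 0,"roll": 0.115,"fingers": 1},{"x": 0.02,"y": 0,"z": 0,"roll": 0.115,"fingers": 1},{"x": 0.02,"y": 0,"z": 0,"roll": 0.115,"fingers": 1},{"x": 0.02,"y": 0,"z": 0,"roll": 0.115,"fingers": 1},{"x": 0.015,"y": 0,"z": 0,"roll": 0.1,"fingers": 1}]}}

```text
clock: 22.98
eef_pos: [0.4722, -0.2043, 0.146]
tool_rot: [0.273, 0.657, -0.264, 0.652]
ft_force: [0.2, 0.1, 0.8]
grip_width: 0.0857
```

```bash
bash sp.sh 0.463 -0.212 0.11 46
python3 - <<'E'
from meas import *
t=Cam("top");s=Cam("scene")
crop(t,110,90,400,290,"t9.png")
for k,p in {"A":(.606,.1447,.072),"C":(.564,-.3245,.06),"B":(.4634,-.2124,.06)}.items():
    try:
        ua,na=bore(t,t.proj(p)[0]);ub,nb=bore(s,s.proj(p)[0],5);P,e=tri(t,ua,s,ub);print(k,na,nb,P.round(4),round(e,4))
    except Exception as e: print(k,e)
E
```

```text
t 23.38 tcp [ 0.4731 -0.2059  0.1489] x [ 0.002  0.013 -1.   ] y [0.699 0.715 0.011] jawyaw 45.7 q [-0.42  0.33 -0.1   1.15  0.01  0.36] f [-0.5  0.   0.2] w 0.0853
tool shift [ 0.0388 -0.0118 -0.0027] n>= 1.0
roll -0.0059
shift after roll [ 0.0388 -0.0118 -0.0028]
A 44 37 [0.6085 0.1472 0.0721] 0.0015
C 2 19 [ 0.578  -0.3045  0.08  ] 0.0048
B 150 32 [ 0.464  -0.2132  0.0595] 0.0006
```

View pics/t9.png

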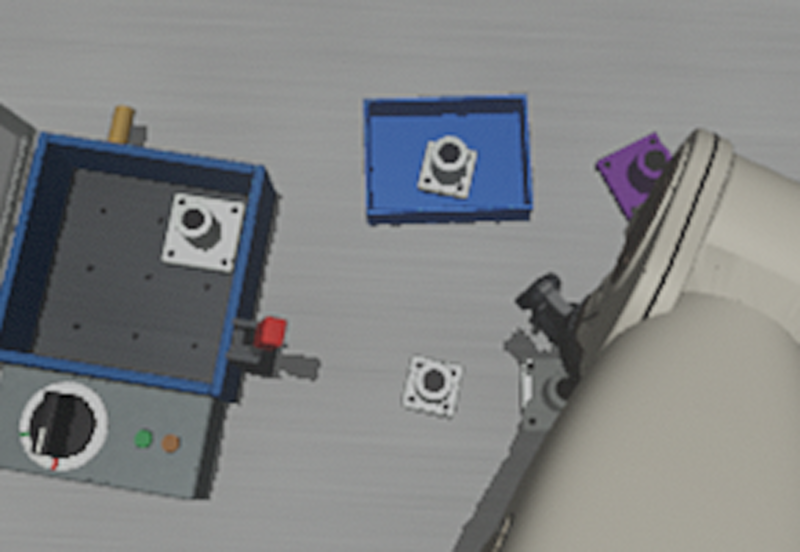

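Call:
{"method": "arm_command", "body": {"motion": [{"x": 0.038,"y": -0.0115,"z": -0.0027,"roll": -0.005,"fingers": 1}]}}

```text
clock: 23.57
eef_pos: [0.47, -0.2141, 0.1174]
tool_rot: [0.269, 0.651, -0.26, 0.661]
ft_force: [2.4, -0.9, -0.0]
grip_width: 0.0856
```

```bash
bash sp.sh 0.463 -0.212 0.07 46
```

```text
t 23.97 tcp [ 0.4644 -0.2123  0.1122] x [ 0.005  0.012 -1.   ] y [0.696 0.718 0.012] jawyaw 45.9 q [-0.44  0.35 -0.17  1.05  0.01  0.33] f [ 0.   1.5 -0.7] w 0.0858
tool shift [ 0.0422 -0.0013 -0.0011] n>= 1.0
roll -0.0014
shift after roll [ 0.0422 -0.0013 -0.0011]
```

Call:
{"method": "arm_command", "body": {"motion": [{"x": 0.04,"y": -0.002,"z": 0.002,"roll": 0,"fingers": 1}]}}

```text
clock: 24.05
eef_pos: [0.4718, -0.2175, 0.0798]
tool_rot: [0.269, 0.649, -0.261, 0.662]
ft_force: [1.7, -1.2, -0.1]
grip_width: 0.0855
```

```bash
bash sp.sh 0.463 -0.212 0.026 46
```

```text
t 24.45 tcp [ 0.4659 -0.2151  0.0738] x [ 0.007  0.011 -1.   ] y [0.696 0.718 0.013] jawyaw 45.9 q [-0.44  0.39 -0.22  0.96  0.01  0.33] f [-0.2 -0.5 -0.4] w 0.0854
tool shift [ 0.0478 -0.0004 -0.0042] n>= 1.2
roll -0.0013
shift after roll [ 0.0478 -0.0003 -0.0042]
```

Call:
{"method": "arm_command", "body": {"motion": [{"x": 0.04,"y": 0,"z": -0.004,"roll": 0,"fingers": 1}]}}

```text
clock: 24.53
eef_pos: [0.4709, -0.2156, 0.0413]
tool_rot: [0.269, 0.648, -0.261, 0.663]
ft_force: [2.5, -1.5, -1.1]
grip_width: 0.0856
```

```bash
bash sp.sh 0.4635 -0.2125 0.026 46
```

```text
t 24.93 tcp [ 0.4646 -0.2126  0.0355] x [ 0.01   0.009 -1.   ] y [0.696 0.718 0.014] jawyaw 45.9 q [-0.44  0.43 -0.28  0.86  0.01  0.33] f [ 0.  -0.2  0.8] w 0.0857
tool shift [ 0.0095 -0.0008 -0.0008] n>= 0.2
roll -0.0013
shift after roll [ 0.0095 -0.0008 -0.0008]
```

Call:
{"method": "arm_command", "body": {"motion": [{"x": 0.008,"y": 0,"z": -0.001,"roll": 0,"fingers": 1}]}}

```text
clock: 25.02
eef_pos: [0.466, -0.2129, 0.0296]
tool_rot: [0.27, 0.652, -0.261, 0.659]
ft_force: [0.7, -0.3, 0.2]
grip_width: 0.0853
```

```bash
bash sp.sh 0.4635 -0.2125 0.026 46; python3 -c "
from h import *
s=Cam('scene');crop(s,130,60,330,230,'s9.png')"
```

```text
t 25.22 tcp [ 0.4638 -0.2117  0.0274] x [ 0.01   0.009 -1.   ] y [0.696 0.718 0.014] jawyaw 45.9 q [-0.44  0.44 -0.29  0.84  0.01  0.33] f [ 0.4 -0.9  1. ] w 0.0855
tool shift [ 0.0014 -0.0007  0.0003] n>= 0.0
roll -0.0013
shift after roll [ 0.0014 -0.0007  0.0003]
```

View pics/s9.png

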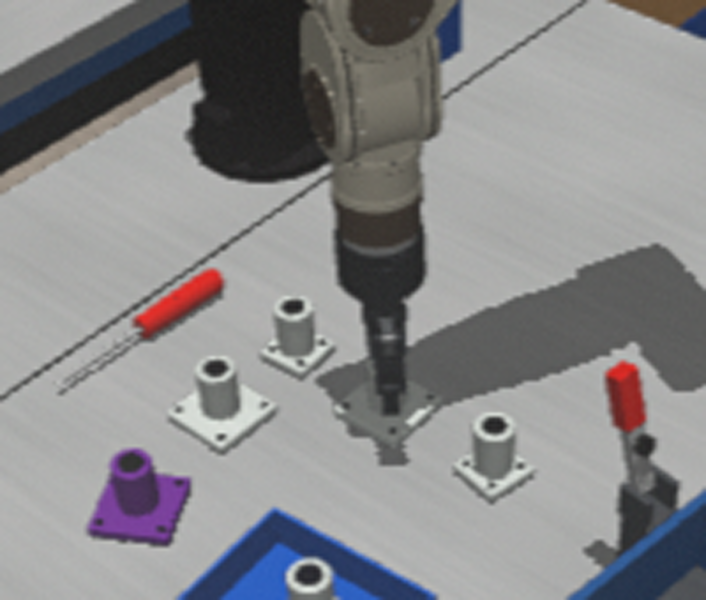

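The gripper straddles B diagonally (crop 388,400), other hubs unmoved. Close and lift.

Call:
{"method": "arm_command", "body": {"motion": [{"x": 0,"y": 0,"z": 0,"roll": 0,"fingers": 0},{"x": 0,"y": 0,"z": 0,"roll": 0,"fingers": 0},{"x": 0,"y": 0,"z": 0,"roll": 0,"fingers": 0},{"x": 0,"y": 0,"z": 0,"roll": 0,"fingers": 0},{"x": 0,"y": 0,"z": 0,"roll": 0,"fingers": 0},{"x": 0,"y": 0,"z": 0,"roll": 0,"fingers": 0},{"x": -0.02,"y": 0,"z": 0,"roll": 0,"fingers": 0},{"x": -0.03,"y": 0,"z": 0,"roll": 0,"fingers": 0},{"x": -0.035,"y": 0,"z": 0,"roll": 0,"fingers": 0},{"x": -0.04,"y": 0,"z": 0,"roll": 0.05,"fingers": 0},{"x": -0.04,"y": 0,"z": 0,"roll": 0.05,"fingers": 0},{"x": -0.04,"y": 0,"z": 0,"roll": 0.04,"fingers": 0},{"x": -0.035,"y": 0,"z": 0,"roll": 0,"fingers": 0}]}}

```text
clock: 26.35
eef_pos: [0.4522, -0.2097, 0.2614]
tool_rot: [0.317, 0.646, -0.308, 0.622]
ft_force: [1.0, -0.3, -3.7]
grip_width: 0.0346
```

```bash
bash sp.sh 0.56 0.05 0.275 38.5;  python3 plan.py 0.507 0.156 0.275 38.5|tail -3
```

```text
t 26.7 tcp [ 0.4514 -0.2092  0.2569] x [-0.029  0.028 -0.999] y [ 0.792  0.61  -0.006] jawyaw 37.6 q [-0.44  0.26  0.09  1.44  0.01  0.47] f [ 0.4  0.8 -4.3] w 0.0346
tool shift [-0.0141  0.2441 -0.1398] n>= 6.8
roll -0.0157
shift after roll [-0.0141  0.2463 -0.1359]
tool shift [-0.0096  0.2668 -0.256 ] n>= 8.9
roll -0.0157
shift after roll [-0.0096  0.2708 -0.2518]
```

Call:
{"method": "arm_command", "body": {"motion": [{"x": -0.015,"y": 0.015,"z": -0.008,"roll": -0.01,"fingers": 0},{"x": -0.005,"y": 0.03,"z": -0.016,"roll": 0,"fingers": 0},{"x": 0,"y": 0.035,"z": -0.02,"roll": 0,"fingers": 0},{"x": 0,"y": 0.036,"z": -0.02,"roll": 0,"fingers": 0},{"x": 0,"y": 0.036,"z": -0.02,"roll": 0,"fingers": 0},{"x": 0,"y": 0.036,"z": -0.02,"roll": 0,"fingers": 0},{"x": 0,"y": 0.03,"z": -0.018,"roll": 0,"fingers": 0},{"x": 0,"y": 0.015,"z": -0.01,"roll": 0,"fingers": 0}]}}

```text
clock: 27.37
eef_pos: [0.5496, 0.0432, 0.2607]
tool_rot: [0.313, 0.659, -0.313, 0.608]
ft_force: [0.0, -1.2, -4.1]
grip_width: 0.0349
```

```bash
bash sp.sh 0.512 0.156 0.275 38.5
```

```text
t 27.77 tcp [0.549  0.0379 0.2633] x [-0.061  0.031 -0.998] y [ 0.797  0.603 -0.031] jawyaw 37.1 q [0.05 0.38 0.28 1.53 0.03 0.97] f [-0.2 -0.3 -3.5] w 0.0343
tool shift [-0.0058  0.0413 -0.1171] n>= 3.0
roll -0.0242
shift after roll [-0.0058  0.0441 -0.116 ]
```

Call:
{"method": "arm_command", "body": {"motion": [{"x": -0.006,"y": 0.012,"z": -0.03,"roll": -0.024,"fingers": 0},{"x": 0,"y": 0.014,"z": -0.036,"roll": 0,"fingers": 0},{"x": 0,"y": 0.012,"z": -0.03,"roll": 0,"fingers": 0}]}}

```text
clock: 28.02
eef_pos: [0.5219, 0.1291, 0.2734]
tool_rot: [0.313, 0.657, -0.314, 0.61]
ft_force: [-0.2, 0.2, -3.6]
grip_width: 0.0348
```

```bash
bash sp.sh 0.510 0.159 0.15 38.5
```

```text
t 28.37 tcp [0.5226 0.1281 0.2732] x [-0.061  0.028 -0.998] y [ 0.792  0.609 -0.031] jawyaw 37.6 q [0.22 0.35 0.26 1.53 0.04 1.13] f [ 0.4  0.2 -4.1] w 0.0346
tool shift [ 0.1245  0.0127 -0.0248] n>= 3.1
roll -0.0162
shift after roll [ 0.1245  0.0131 -0.0246]
```

Call:
{"method": "arm_command", "body": {"motion": [{"x": 0.01,"y": 0.007,"z": -0.012,"roll": -0.016,"fingers": 0},{"x": 0.025,"y": 0.006,"z": -0.01,"roll": 0,"fingers": 0},{"x": 0.035,"y": 0.001,"z": 0,"roll": 0,"fingers": 0},{"x": 0.035,"y": 0,"z": 0,"roll": 0,"fingers": 0},{"x": 0.02,"y": 0,"z": 0,"roll": 0,"fingers": 0}]}}

```text
clock: 28.78
eef_pos: [0.5194, 0.1561, 0.1506]
tool_rot: [0.314, 0.654, -0.306, 0.616]
ft_force: [-0.3, -0.6, -5.0]
grip_width: 0.0346
```

```bash
bash sp.sh 0.510 0.159 0.11 38.5;python3 -c "
from h import *
s=Cam('scene');crop(s,230,50,450,320,'s10.png')"
```

```text
t 29.13 tcp [0.523  0.157  0.1567] x [-0.036  0.035 -0.999] y [ 0.788  0.616 -0.006] jawyaw 38.0 q [0.27 0.39 0.02 1.22 0.04 1.17] f [ 0.7  0.8 -3.3] w 0.0344
tool shift [ 0.0471 -0.0087 -0.0073] n>= 1.2
roll -0.0087
shift after roll [ 0.0471 -0.0086 -0.0073]
```

View pics/s10.png

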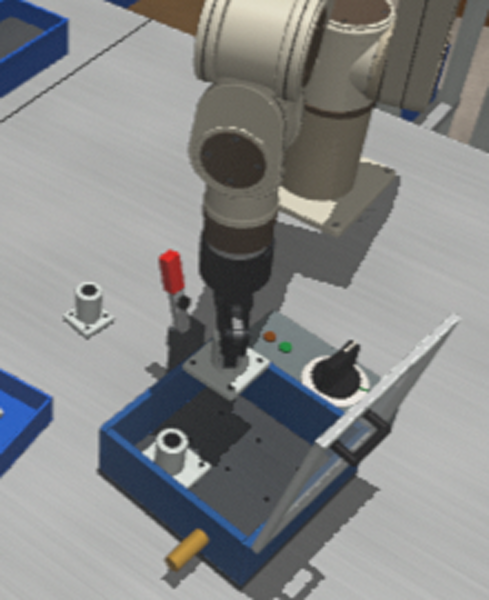

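Call:
{"method": "arm_command", "body": {"motion": [{"x": 0.038,"y": -0.0086,"z": -0.0073,"roll": -0.008,"fingers": 0}]}}

```text
clock: 29.27
eef_pos: [0.5192, 0.1606, 0.1274]
tool_rot: [0.318, 0.648, -0.297, 0.625]
ft_force: [4.4, 1.1, -2.5]
grip_width: 0.0345
```

```bash
bash sp.sh 0.510 0.159 0.08 38.5
```

```text
t 29.62 tcp [0.5131 0.1595 0.1216] x [-0.03   0.037 -0.999] y [ 0.783  0.622 -0.001] jawyaw 38.5 q [ 0.28  0.4  -0.07  1.12  0.04  1.18] f [ 0.1 -0.8 -2. ] w 0.0347
tool shift [ 0.0417 -0.0027  0.0004] n>= 1.0
roll -0.0008
shift after roll [ 0.0417 -0.0027  0.0004]
```

Call:
{"method": "arm_command", "body": {"motion": [{"x": 0.038,"y": -0.001,"z": 0,"roll": 0,"fingers": 0}]}}

```text
clock: 29.7
eef_pos: [0.5198, 0.1625, 0.0923]
tool_rot: [0.319, 0.646, -0.296, 0.627]
ft_force: [2.4, 0.9, -3.0]
grip_width: 0.0345
```

```bash
bash sp.sh 0.510 0.159 0.042 38.5
```

```text
t 30.1 tcp [0.5127 0.1606 0.0855] x [-0.027  0.038 -0.999] y [0.783 0.622 0.003] jawyaw 38.4 q [ 0.28  0.43 -0.12  1.03  0.04  1.18] f [-0.1  0.3 -3.3] w 0.0342
tool shift [ 0.0434 -0.0032  0.0016] n>= 1.0
roll -0.0009
shift after roll [ 0.0434 -0.0032  0.0016]
```

Call:
{"method": "arm_command", "body": {"motion": [{"x": 0.04,"y": -0.003,"z": 0.001,"roll": 0,"fingers": 0}]}}

```text
clock: 30.18
eef_pos: [0.5182, 0.1619, 0.0536]
tool_rot: [0.32, 0.646, -0.295, 0.627]
ft_force: [3.0, 0.7, -2.7]
grip_width: 0.0346
```

```bash
bash sp.sh 0.510 0.159 0.040 38.5
```

```text
t 30.58 tcp [0.5113 0.1599 0.0471] x [-0.024  0.039 -0.999] y [0.783 0.622 0.005] jawyaw 38.4 q [ 0.28  0.47 -0.18  0.94  0.04  1.18] f [ 0.5 -0.5 -3.3] w 0.0347
tool shift [ 0.0071 -0.0016  0.0002] n>= 0.2
roll -0.0009
shift after roll [ 0.0071 -0.0016  0.0002]
```

Call:
{"method": "arm_command", "body": {"motion": [{"x": 0.006,"y": 0,"z": 0,"roll": 0,"fingers": 0}]}}

```text
clock: 30.67
eef_pos: [0.5129, 0.1606, 0.0431]
tool_rot: [0.317, 0.649, -0.298, 0.624]
ft_force: [-0.0, 0.4, -3.8]
grip_width: 0.0342
```

```bash
bash sp.sh 0.510 0.159 0.040 38.5
```

```text
t 30.87 tcp [0.5122 0.1604 0.0419] x [-0.022  0.039 -0.999] y [0.783 0.622 0.008] jawyaw 38.5 q [ 0.28  0.48 -0.18  0.92  0.04  1.18] f [ 0.7  0.4 -0.9] w 0.0342
tool shift [ 0.0019 -0.0026 -0.0002] n>= 0.1
roll -0.0008
shift after roll [ 0.0019 -0.0026 -0.0002]
```

Call:
{"method": "arm_command", "body": {"motion": [{"x": 0.001,"y": 0,"z": 0,"roll": 0,"fingers": 0.65},{"x": 0,"y": 0,"z": 0,"roll": 0,"fingers": 0.65},{"x": 0,"y": 0,"z": 0,"roll": 0,"fingers": 0.65}]}}

```text
clock: 31.12
eef_pos: [0.5127, 0.1607, 0.042]
tool_rot: [0.317, 0.649, -0.298, 0.624]
ft_force: [1.0, 0.1, 0.3]
grip_width: 0.0558
```

```bash
bash sp.sh 0.510 0.159 0.040 38.5
```

```text
t 31.32 tcp [0.5125 0.1606 0.0418] x [-0.021  0.04  -0.999] y [0.783 0.622 0.009] jawyaw 38.4 q [ 0.28  0.48 -0.18  0.92  0.04  1.18] f [-0.   0.8  0.3] w 0.0552
tool shift [ 0.0018 -0.003  -0.0002] n>= 0.1
roll -0.0009
shift after roll [ 0.0018 -0.003  -0.0002]
```

Clean release. Lift out.

Call:
{"method": "arm_command", "body": {"motion": [{"x": -0.02,"y": 0,"z": 0,"roll": 0,"fingers": 0.65},{"x": -0.03,"y": 0,"z": 0,"roll": 0,"fingers": 0.65},{"x": -0.04,"y": 0,"z": 0,"roll": 0,"fingers": 0.65},{"x": -0.04,"y": 0,"z": 0,"roll": 0,"fingers": 0.65},{"x": -0.04,"y": 0,"z": 0,"roll": 0,"fingers": 1},{"x": -0.04,"y": 0,"z": 0,"roll": 0,"fingers": 1},{"x": -0.025,"y": 0,"z": 0,"roll": 0,"fingers": 1}]}}

```text
clock: 31.9
eef_pos: [0.5112, 0.1494, 0.277]
tool_rot: [0.311, 0.655, -0.303, 0.618]
ft_force: [0.5, -0.0, 0.5]
grip_width: 0.0853
```

```bash
bash sp.sh 0.57 0.05 0.265 45
python3 - <<'E'
from meas import *
t=Cam("top");s=Cam("scene")
crop(t,60,90,400,290,"t11.png");crop(s,130,60,450,300,"s11.png")
for k,p in {"A":(.6085,.147,.072),"C":(.564,-.3245,.06),"B":(.510,.159,.072)}.items():
    try:
        ua,na=bore(t,t.proj(p)[0]);ub,nb=bore(s,s.proj(p)[0],5);P,e=tri(t,ua,s,ub);print(k,na,nb,P.round(4),round(e,4))
    except Exception as e: print(k,e)
E
```

```text
t 32.25 tcp [0.5093 0.149  0.2706] x [-0.052  0.031 -0.998] y [ 0.783  0.622 -0.021] jawyaw 38.5 q [0.26 0.32 0.22 1.51 0.04 1.16] f [ 0.2  0.6 -1. ] w 0.0857
tool shift [-0.0007 -0.014   0.1154] n>= 2.8
roll -0.1137
shift after roll [-0.0007 -0.027   0.1131]
A 43 37 [0.6084 0.1472 0.072 ] 0.0014
C 41 19 [ 0.5642 -0.3244  0.0594] 0.0011
B 156 70 [0.5081 0.1595 0.0749] 0.0058
```

View pics/s11.png

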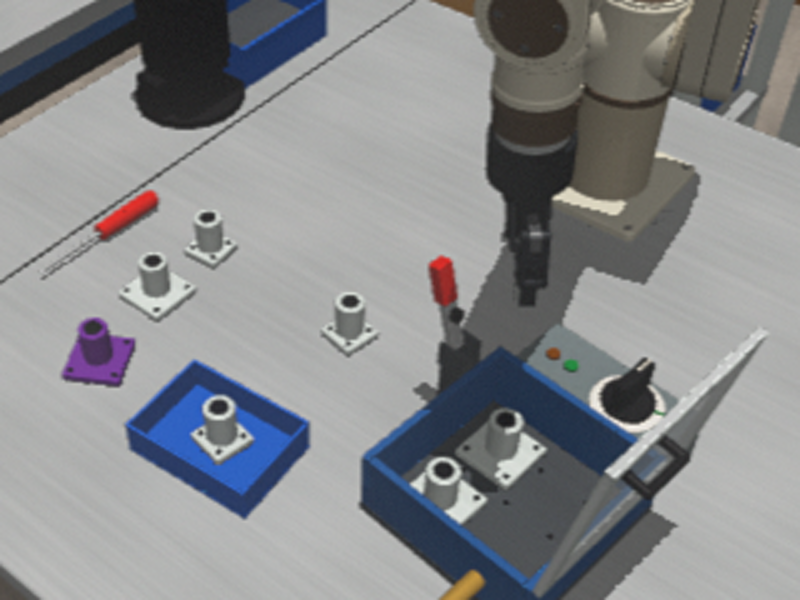

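View pics/t11.png

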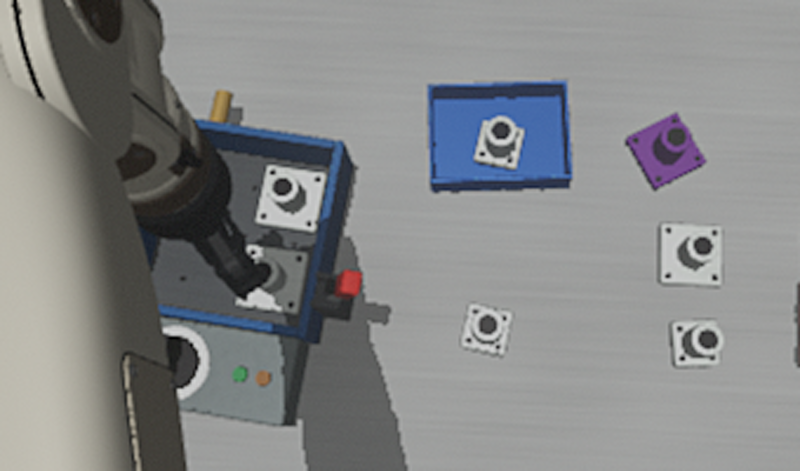

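Call:
{"method": "arm_command", "body": {"motion": [{"x": 0,"y": 0,"z": 0.015,"roll": -0.05,"fingers": 1},{"x": 0,"y": -0.006,"z": 0.03,"roll": -0.055,"fingers": 1},{"x": 0,"y": -0.01,"z": 0.035,"roll": 0,"fingers": 1},{"x": 0,"y": -0.01,"z": 0.03,"roll": 0,"fingers": 1}]}}

```text
clock: 32.68
eef_pos: [0.5633, 0.0541, 0.2608]
tool_rot: [0.27, 0.678, -0.265, 0.63]
ft_force: [0.9, 0.9, 0.1]
grip_width: 0.0851
```

```bash
bash sp.sh 0.564 -0.324 0.25 44.7
```

```text
t 33.08 tcp [0.5626 0.056  0.2621] x [-0.059  0.032 -0.998] y [ 0.7    0.713 -0.018] jawyaw 45.5 q [0.08 0.41 0.32 1.54 0.04 0.86] f [-0.3 -0.   0.7] w 0.0853
tool shift [-0.0003 -0.2699  0.2677] n>= 9.1
roll 0.0145
shift after roll [-0.0003 -0.266   0.2716]
```

Call:
{"method": "arm_command", "body": {"motion": [{"x": 0,"y": -0.013,"z": 0.013,"roll": 0.014,"fingers": 1},{"x": 0,"y": -0.025,"z": 0.025,"roll": 0,"fingers": 1},{"x": 0,"y": -0.029,"z": 0.029,"roll": 0,"fingers": 1},{"x": 0,"y": -0.029,"z": 0.029,"roll": 0,"fingers": 1},{"x": 0,"y": -0.029,"z": 0.029,"roll": 0,"fingers": 1},{"x": 0,"y": -0.029,"z": 0.029,"roll": 0,"fingers": 1},{"x": 0,"y": -0.029,"z": 0.029,"roll": 0,"fingers": 1},{"x": 0,"y": -0.029,"z": 0.029,"roll": 0,"fingers": 1},{"x": 0,"y": -0.025,"z": 0.025,"roll": 0,"fingers": 1},{"x": 0,"y": -0.013,"z": 0.013,"roll": 0,"fingers": 1}]}}

```text
clock: 33.92
eef_pos: [0.5668, -0.2935, 0.2535]
tool_rot: [0.265, 0.678, -0.258, 0.635]
ft_force: [-0.6, 0.6, 0.3]
grip_width: 0.0854
```

```bash
bash sp.sh 0.564 -0.324 0.14 44.7
```

```text
t 34.27 tcp [ 0.5677 -0.2886  0.2542] x [-0.052  0.033 -0.998] y [ 0.684  0.729 -0.012] jawyaw 46.8 q [-0.47  0.58  0.57  1.62  0.01  0.28] f [ 0.5  0.1 -0.5] w 0.0851
tool shift [ 0.113  -0.027   0.0284] n>= 2.9
roll 0.0375
shift after roll [ 0.113  -0.0259  0.0294]
```

Call:
{"method": "arm_command", "body": {"motion": [{"x": 0.01,"y": -0.014,"z": 0.015,"roll": 0.036,"fingers": 1},{"x": 0.025,"y": -0.012,"z": 0.013,"roll": 0,"fingers": 1},{"x": 0.035,"y": 0,"z": 0,"roll": 0,"fingers": 1},{"x": 0.035,"y": 0,"z": 0,"roll": 0,"fingers": 1}]}}

```text
clock: 34.6
eef_pos: [0.5728, -0.3232, 0.1572]
tool_rot: [0.272, 0.666, -0.268, 0.641]
ft_force: [0.6, 0.0, 0.0]
grip_width: 0.0855
```

```bash
bash sp.sh 0.5643 -0.3243 0.12 44.7
python3 - <<'E'
from meas import *
s=Cam("scene")
print(bore(s,s.proj((.564,-.3245,.06))[0],5))
E
```

```text
t 34.95 tcp [ 0.5734 -0.3235  0.1604] x [-0.03   0.019 -0.999] y [ 0.705  0.709 -0.007] jawyaw 45.1 q [-0.51  0.63  0.41  1.39  0.    0.27] f [0.1 0.1 0.6] w 0.0854
tool shift [ 0.0406 -0.0067 -0.0045] n>= 1.0
roll 0.0075
shift after roll [ 0.0406 -0.0068 -0.0045]
(array([190.45113012, 163.82529016]), np.int32(33))
```

Call:
{"method": "arm_command", "body": {"motion": [{"x": 0.04,"y": -0.0067,"z": -0.0045,"roll": 0.007,"fingers": 1}]}}

```text
clock: 35.08
eef_pos: [0.5718, -0.3275, 0.1309]
tool_rot: [0.273, 0.658, -0.27, 0.648]
ft_force: [1.5, -0.9, 1.8]
grip_width: 0.0855
```

```bash
bash sp.sh 0.5643 -0.3243 0.08 44.7
```

```text
t 35.48 tcp [ 0.5664 -0.3253  0.1234] x [-0.025  0.017 -1.   ] y [ 0.71   0.704 -0.006] jawyaw 44.7 q [-0.52  0.63  0.32  1.29  0.    0.27] f [ 0.5 -1.3 -0.7] w 0.0851
tool shift [ 0.0434 -0.0005 -0.0009] n>= 1.0
roll 0.0007
shift after roll [ 0.0434 -0.0005 -0.0009]
```

Call:
{"method": "arm_command", "body": {"motion": [{"x": 0.04,"y": 0,"z": 0.001,"roll": 0,"fingers": 1}]}}

```text
clock: 35.57
eef_pos: [0.5731, -0.3292, 0.0936]
tool_rot: [0.273, 0.656, -0.271, 0.649]
ft_force: [1.4, -1.3, 1.4]
grip_width: 0.0856
```

```bash
bash sp.sh 0.5643 -0.3243 0.04 44.7
```

```text
t 35.92 tcp [ 0.5673 -0.326   0.0855] x [-0.022  0.015 -1.   ] y [ 0.71   0.704 -0.005] jawyaw 44.7 q [-0.52  0.65  0.26  1.21  0.    0.27] f [-0.4 -0.4  0.1] w 0.0852
tool shift [ 0.0455 -0.0007 -0.0022] n>= 1.1
roll 0.0006
shift after roll [ 0.0455 -0.0007 -0.0022]
```

Call:
{"method": "arm_command", "body": {"motion": [{"x": 0.041,"y": -0.0007,"z": -0.002,"roll": 0,"fingers": 1}]}}

```text
clock: 36.0
eef_pos: [0.572, -0.3287, 0.0549]
tool_rot: [0.273, 0.655, -0.271, 0.651]
ft_force: [2.2, -1.0, 1.5]
grip_width: 0.0855
```

```bash
bash sp.sh 0.5643 -0.3243 0.0265 44.7
```

```text
t 36.4 tcp [ 0.5659 -0.3253  0.0468] x [-0.019  0.013 -1.   ] y [ 0.71   0.704 -0.004] jawyaw 44.7 q [-0.52  0.68  0.2   1.12  0.    0.27] f [-0.4 -0.4  0.1] w 0.0855
tool shift [ 0.0204 -0.0004 -0.0014] n>= 0.5
roll 0.0006
shift after roll [ 0.0204 -0.0004 -0.0014]
```

Call:
{"method": "arm_command", "body": {"motion": [{"x": 0.02,"y": -0.0005,"z": -0.001,"roll": 0,"fingers": 1}]}}

```text
clock: 36.48
eef_pos: [0.5685, -0.327, 0.0325]
tool_rot: [0.273, 0.657, -0.271, 0.649]
ft_force: [0.8, -1.3, -0.0]
grip_width: 0.0855
```

```bash
bash sp.sh 0.5643 -0.3243 0.0265 44.7
```

```text
t 36.78 tcp [ 0.5651 -0.325   0.028 ] x [-0.018  0.013 -1.   ] y [ 0.71   0.704 -0.004] jawyaw 44.7 q [-0.52  0.7   0.18  1.08  0.    0.27] f [-0.1 -0.  -0. ] w 0.0855
tool shift [ 0.0015 -0.0001 -0.001 ] n>= 0.0
roll 0.0007
shift after roll [ 0.0015 -0.0001 -0.001 ]
```

Call:
{"method": "arm_command", "body": {"motion": [{"x": 0,"y": 0,"z": 0,"roll": 0,"fingers": 0},{"x": 0,"y": 0,"z": 0,"roll": 0,"fingers": 0},{"x": 0,"y": 0,"z": 0,"roll": 0,"fingers": 0},{"x": 0,"y": 0,"z": 0,"roll": 0,"fingers": 0},{"x": 0,"y": 0,"z": 0,"roll": 0,"fingers": 0},{"x": 0,"y": 0,"z": 0,"roll": 0,"fingers": 0},{"x": -0.02,"y": 0,"z": 0,"roll": 0,"fingers": 0},{"x": -0.03,"y": 0,"z": 0,"roll": 0,"fingers": 0},{"x": -0.035,"y": 0,"z": 0,"roll": 0,"fingers": 0},{"x": -0.04,"y": 0,"z": 0,"roll": 0.03,"fingers": 0},{"x": -0.04,"y": 0,"z": 0,"roll": 0.03,"fingers": 0},{"x": -0.04,"y": 0,"z": 0,"roll": 0.03,"fingers": 0},{"x": -0.035,"y": 0,"z": 0,"roll": 0,"fingers": 0}]}}

```text
clock: 37.87
eef_pos: [0.5624, -0.3238, 0.2601]
tool_rot: [0.305, 0.659, -0.3, 0.618]
ft_force: [1.0, -0.8, -2.6]
grip_width: 0.0347
```

```bash
bash sp.sh 0.57 0.05 0.275 38.5
```

```text
t 38.27 tcp [ 0.5617 -0.3235  0.2553] x [-0.054  0.034 -0.998] y [ 0.772  0.635 -0.02 ] jawyaw 39.4 q [-0.52  0.61  0.63  1.65  0.    0.36] f [ 0.1 -0.4 -3. ] w 0.0345
tool shift [-0.0075  0.2431 -0.2842] n>= 9.0
roll 0.016
shift after roll [-0.0075  0.2385 -0.2881]
```

Call:
{"method": "arm_command", "body": {"motion": [{"x": -0.012,"y": 0.012,"z": -0.014,"roll": 0.01,"fingers": 0},{"x": -0.005,"y": 0.022,"z": -0.026,"roll": 0,"fingers": 0},{"x": 0,"y": 0.026,"z": -0.031,"roll": 0,"fingers": 0},{"x": 0,"y": 0.026,"z": -0.031,"roll": 0,"fingers": 0},{"x": 0,"y": 0.026,"z": -0.031,"roll": 0,"fingers": 0},{"x": 0,"y": 0.026,"z": -0.031,"roll": 0,"fingers": 0},{"x": 0,"y": 0.026,"z": -0.031,"roll": 0,"fingers": 0},{"x": 0,"y": 0.026,"z": -0.031,"roll": 0,"fingers": 0},{"x": 0,"y": 0.026,"z": -0.031,"roll": 0,"fingers": 0},{"x": 0,"y": 0.022,"z": -0.026,"roll": 0,"fingers": 0},{"x": 0,"y": 0.012,"z": -0.014,"roll": 0,"fingers": 0}]}}

```text
clock: 39.18
eef_pos: [0.564, 0.0728, 0.2633]
tool_rot: [0.309, 0.671, -0.311, 0.598]
ft_force: [-0.4, -0.2, -2.8]
grip_width: 0.0344
```

```bash
bash sp.sh 0.57 0.05 0.275 38.5; python3 -c "
from h import *
B=R.from_euler('z',-6.5,degrees=True).as_matrix()
print(B@[-.045,.042,0]+[.562,.2,0])
s=Cam('scene');crop(s,130,50,450,300,'s12.png')"; python3 plan.py 0.522 0.247 0.275 38.5 | tail -3
```

```text
t 39.58 tcp [0.5651 0.0674 0.2645] x [-0.09   0.041 -0.995] y [ 0.79   0.611 -0.047] jawyaw 37.7 q [0.09 0.45 0.38 1.59 0.05 1.01] f [-0.   0.2 -2.6] w 0.0342
tool shift [-0.0116 -0.0073  0.0158] n>= 0.5
roll -0.0138
shift after roll [-0.0116 -0.0075  0.0157]
[0.5220438  0.24682416 0.        ]
tool shift [ 0.001   0.0751 -0.1691] n>= 4.4
roll -0.0139
shift after roll [ 0.001   0.0774 -0.168 ]
```

View pics/s12.png

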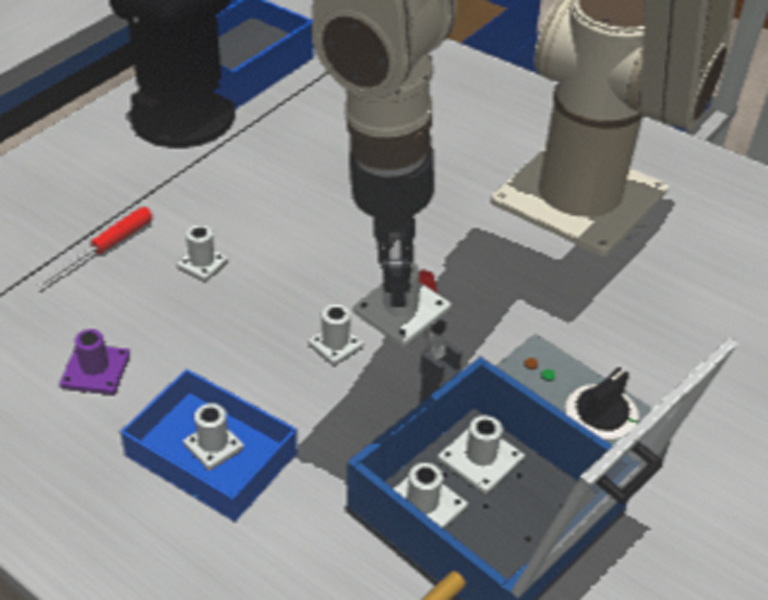

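Call:
{"method": "arm_command", "body": {"motion": [{"x": 0,"y": 0.008,"z": -0.018,"roll": -0.014,"fingers": 0},{"x": 0,"y": 0.015,"z": -0.033,"roll": 0,"fingers": 0},{"x": 0,"y": 0.016,"z": -0.035,"roll": 0,"fingers": 0},{"x": 0,"y": 0.015,"z": -0.033,"roll": 0,"fingers": 0},{"x": 0,"y": 0.012,"z": -0.026,"roll": 0,"fingers": 0}]}}

```text
clock: 40.05
eef_pos: [0.5311, 0.2141, 0.2735]
tool_rot: [0.314, 0.666, -0.316, 0.598]
ft_force: [0.6, -0.2, -3.4]
grip_width: 0.0344
```

```bash
bash sp.sh 0.522 0.247 0.15 38.5
```

```text
t 40.4 tcp [0.5318 0.2117 0.2731] x [-0.089  0.039 -0.995] y [ 0.797  0.603 -0.048] jawyaw 37.1 q [0.34 0.44 0.39 1.59 0.07 1.27] f [ 1.2  0.1 -2.3] w 0.0343
tool shift [ 0.1248  0.0193 -0.0236] n>= 3.1
roll -0.0243
shift after roll [ 0.1248  0.0199 -0.0231]
```

Call:
{"method": "arm_command", "body": {"motion": [{"x": 0.005,"y": 0.01,"z": -0.012,"roll": -0.024,"fingers": 0},{"x": 0.012,"y": 0.012,"z": -0.014,"roll": 0,"fingers": 0},{"x": 0.02,"y": 0.001,"z": 0,"roll": 0,"fingers": 0},{"x": 0.02,"y": 0,"z": 0,"roll": 0,"fingers": 0},{"x": 0.02,"y": 0,"z": 0,"roll": 0,"fingers": 0},{"x": 0.02,"y": 0,"z": 0,"roll": 0,"fingers": 0}]}}

```text
clock: 40.9
eef_pos: [0.5327, 0.2486, 0.1795]
tool_rot: [0.313, 0.666, -0.307, 0.603]
ft_force: [-0.0, -0.0, -3.6]
grip_width: 0.0342
```

```bash
bash sp.sh 0.522 0.247 0.11 38.5;python3 -c "
from h import *
s=Cam('scene');crop(s,230,50,450,320,'s13.png')"
```

```text
t 41.25 tcp [0.5336 0.249  0.1824] x [-0.073  0.047 -0.996] y [ 0.788  0.615 -0.029] jawyaw 38.0 q [0.4  0.48 0.22 1.36 0.07 1.31] f [-0.3  0.7 -2.4] w 0.0348
tool shift [ 0.0728 -0.0083  0.0004] n>= 1.8
roll -0.0092
shift after roll [ 0.0728 -0.0083  0.0003]
```

View pics/s13.png

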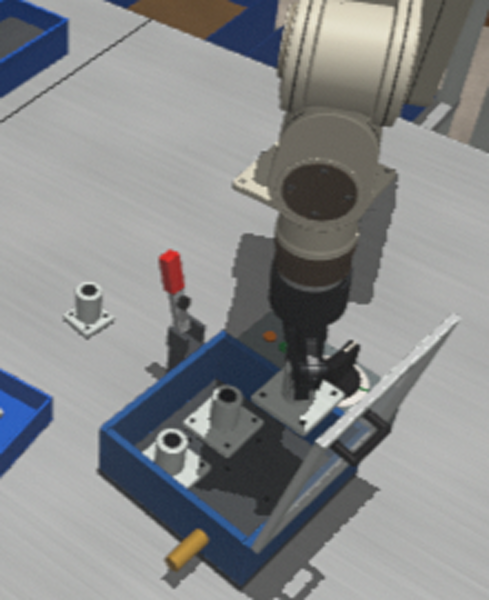

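Call:
{"method": "arm_command", "body": {"motion": [{"x": 0.015,"y": -0.004,"z": 0,"roll": -0.009,"fingers": 0},{"x": 0.02,"y": -0.004,"z": 0,"roll": 0,"fingers": 0},{"x": 0.02,"y": -0.002,"z": 0,"roll": 0,"fingers": 0},{"x": 0.02,"y": -0.002,"z": 0,"roll": 0,"fingers": 0}]}}

```text
clock: 41.63
eef_pos: [0.5271, 0.2482, 0.1172]
tool_rot: [0.318, 0.661, -0.297, 0.611]
ft_force: [0.8, -0.0, -3.2]
grip_width: 0.0345
```

```bash
bash sp.sh 0.522 0.247 0.08 38.5
```

```text
t 41.93 tcp [0.5273 0.2484 0.118 ] x [-0.051  0.057 -0.997] y [ 0.783  0.622 -0.005] jawyaw 38.5 q [0.4  0.49 0.07 1.17 0.07 1.3 ] f [-0.8  0.2 -2.4] w 0.0343
tool shift [ 0.0381 -0.0048  0.0006] n>= 0.9
roll -0.0005
shift after roll [ 0.0381 -0.0048  0.0006]
```

Call:
{"method": "arm_command", "body": {"motion": [{"x": 0.018,"y": -0.0025,"z": 0,"roll": 0,"fingers": 0},{"x": 0.02,"y": -0.0025,"z": 0,"roll": 0,"fingers": 0},{"x": 0.02,"y": -0.001,"z": 0,"roll": 0,"fingers": 0}]}}

```text
clock: 42.18
eef_pos: [0.5289, 0.2516, 0.0698]
tool_rot: [0.323, 0.656, -0.291, 0.617]
ft_force: [-0.4, -0.4, -2.7]
grip_width: 0.0346
```

```bash
bash sp.sh 0.522 0.247 0.042 38.5
```

```text
t 42.48 tcp [0.5281 0.2514 0.0695] x [-0.033  0.065 -0.997] y [0.783 0.622 0.014] jawyaw 38.5 q [ 0.41  0.52 -0.02  1.04  0.07  1.31] f [-0.2  0.3 -1.8] w 0.0347
tool shift [ 0.0274 -0.0079  0.0015] n>= 0.7
roll -0.0008
shift after roll [ 0.0274 -0.0079  0.0015]
```

Call:
{"method": "arm_command", "body": {"motion": [{"x": 0.024,"y": -0.0075,"z": 0.0015,"roll": 0,"fingers": 0}]}}

```text
clock: 42.57
eef_pos: [0.5285, 0.2499, 0.0516]
tool_rot: [0.326, 0.654, -0.287, 0.619]
ft_force: [1.5, 1.5, -2.5]
grip_width: 0.0343
```

```bash
bash sp.sh 0.522 0.247 0.040 38.5; python3 -c "
from h import *
s=Cam('scene');crop(s,250,130,450,320,'s14.png')"
```

```text
t 42.82 tcp [0.5229 0.2473 0.0465] x [-0.032  0.065 -0.997] y [0.783 0.622 0.015] jawyaw 38.4 q [ 0.4   0.54 -0.06  0.98  0.07  1.3 ] f [-0.6  0.8 -3. ] w 0.0341
tool shift [ 0.0065 -0.001   0.0001] n>= 0.2
roll -0.001
shift after roll [ 0.0065 -0.001   0.0001]
```

View pics/s14.png

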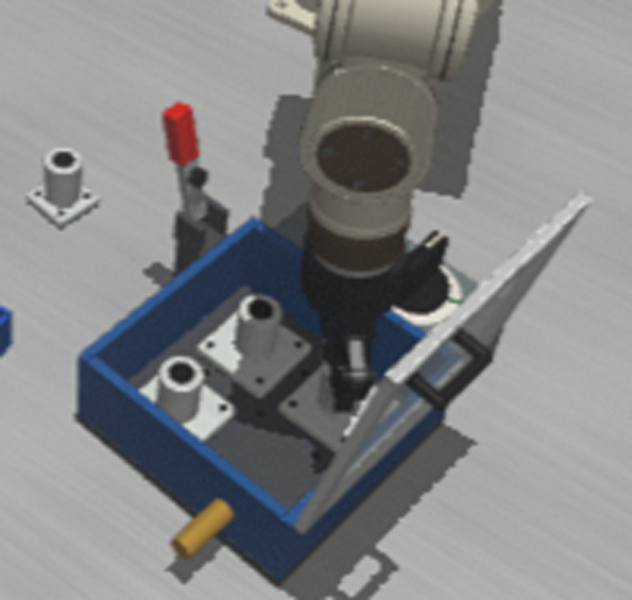

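Call:
{"method": "arm_command", "body": {"motion": [{"x": 0.006,"y": -0.001,"z": 0,"roll": 0,"fingers": 0}]}}

```text
clock: 42.95
eef_pos: [0.5229, 0.249, 0.0435]
tool_rot: [0.325, 0.657, -0.289, 0.616]
ft_force: [-6.8, 5.0, 28.4]
grip_width: 0.0347
```

```bash
bash sp.sh 0.522 0.247 0.040 38.5
```

```text
t 43.15 tcp [0.5231 0.2492 0.0434] x [-0.029  0.069 -0.997] y [0.782 0.622 0.021] jawyaw 38.5 q [ 0.41  0.54 -0.07  0.96  0.08  1.3 ] f [-2.7  2.2  8. ] w 0.0346
tool shift [ 0.0033 -0.0023  0.0012] n>= 0.1
roll -0.0
shift after roll [ 0.0033 -0.0023  0.0012]
```

Call:
{"method": "arm_command", "body": {"motion": [{"x": 0.001,"y": 0,"z": 0,"roll": 0,"fingers": 0.62},{"x": 0,"y": 0,"z": 0,"roll": 0,"fingers": 0.62},{"x": 0,"y": 0,"z": 0,"roll": 0,"fingers": 0.62}]}}

```text
clock: 43.4
eef_pos: [0.5253, 0.2509, 0.0457]
tool_rot: [0.326, 0.655, -0.287, 0.618]
ft_force: [-0.6, -0.4, -0.0]
grip_width: 0.0529
```

```bash
bash sp.sh 0.522 0.247 0.040 38.5
```

```text
t 43.6 tcp [0.5247 0.2505 0.0449] x [-0.025  0.072 -0.997] y [0.782 0.623 0.025] jawyaw 38.5 q [ 0.41  0.54 -0.07  0.96  0.08  1.3 ] f [-0.3 -0.3  0.5] w 0.0526
tool shift [ 0.0047 -0.0044  0.0014] n>= 0.2
roll 0.0005
shift after roll [ 0.0047 -0.0044  0.0014]
```

Call:
{"method": "arm_command", "body": {"motion": [{"x": -0.02,"y": 0,"z": 0,"roll": 0,"fingers": 0.62},{"x": -0.03,"y": 0,"z": 0,"roll": 0,"fingers": 0.62},{"x": -0.04,"y": 0,"z": 0,"roll": 0,"fingers": 0.62},{"x": -0.04,"y": 0,"z": 0,"roll": 0,"fingers": 0.62},{"x": -0.04,"y": 0,"z": 0,"roll": 0,"fingers": 0.62},{"x": -0.04,"y": 0,"z": 0,"roll": 0,"fingers": 0.3},{"x": -0.025,"y": 0,"z": 0,"roll": 0,"fingers": 0}]}}

```text
clock: 44.18
eef_pos: [0.5249, 0.2302, 0.2765]
tool_rot: [0.319, 0.662, -0.295, 0.611]
ft_force: [1.5, -0.0, 0.0]
grip_width: 0.0298
```

```bash
bash sp.sh 0.45 0.05 0.28 38.5; python3 -c "
from h import *
s=Cam('scene');crop(s,130,60,450,320,'s15.png')"
```

```text
t 44.53 tcp [0.5231 0.2299 0.27  ] x [-0.058  0.057 -0.997] y [ 0.782  0.623 -0.01 ] jawyaw 38.5 q [0.37 0.4  0.33 1.53 0.07 1.27] f [ 0.2 -0.5 -0.5] w 0.0001
tool shift [-0.016  -0.1693  0.0942] n>= 4.7
roll 0.0006
shift after roll [-0.016  -0.1693  0.0943]
```

View pics/s15.png

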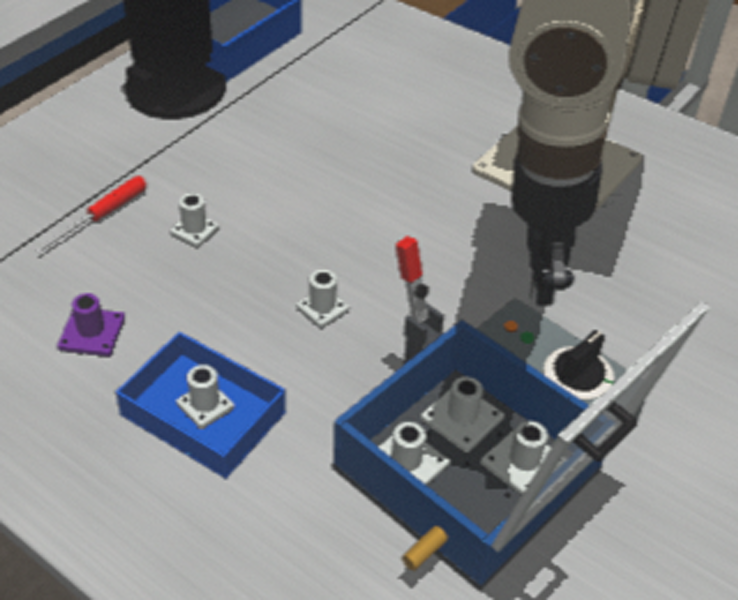

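```bash
python3 plan.py 0.42 0.25 0.28 38.5
```

```text
t 44.58 tcp [0.5231 0.23   0.2701] x [-0.058  0.057 -0.997] y [ 0.782  0.623 -0.01 ] jawyaw 38.5 q [0.37 0.4  0.33 1.53 0.07 1.27] f [-0.   0.1 -0.6] w 0.0001
tool shift [-0.0028 -0.0683 -0.0804] n>= 2.5
roll 0.0007
shift after roll [-0.0028 -0.0683 -0.0803]
```

Call:
{"method": "arm_command", "body": {"motion": [{"x": 0,"y": -0.013,"z": -0.016,"roll": 0,"fingers": 0},{"x": 0,"y": -0.02,"z": -0.024,"roll": 0,"fingers": 0},{"x": 0,"y": -0.02,"z": -0.024,"roll": 0,"fingers": 0},{"x": 0,"y": -0.016,"z": -0.02,"roll": 0,"fingers": 0}]}}

```text
clock: 44.92
eef_pos: [0.4155, 0.2509, 0.2688]
tool_rot: [0.314, 0.665, -0.303, 0.605]
ft_force: [-0.6, 0.5, 0.4]
grip_width: 0.0003
```

```bash
bash sp.sh 0.38 0.40 0.28 38.5
```

```text
t 45.27 tcp [0.4185 0.2511 0.27  ] x [-0.066  0.052 -0.996] y [ 0.786  0.618 -0.02 ] jawyaw 38.2 q [0.49 0.23 0.09 1.46 0.08 1.4 ] f [-0.1  0.4 -0.1] w -0.0001
tool shift [ 0.0004  0.0616 -0.1413] n>= 3.7
roll -0.0056
shift after roll [ 0.0004  0.0624 -0.141 ]
```

Call:
{"method": "arm_command", "body": {"motion": [{"x": 0,"y": 0.01,"z": -0.023,"roll": 0,"fingers": 0},{"x": 0,"y": 0.014,"z": -0.033,"roll": 0,"fingers": 0},{"x": 0,"y": 0.014,"z": -0.033,"roll": 0,"fingers": 0},{"x": 0,"y": 0.014,"z": -0.033,"roll": 0,"fingers": 0},{"x": 0,"y": 0.011,"z": -0.023,"roll": 0,"fingers": 0}]}}

```text
clock: 45.68
eef_pos: [0.3856, 0.4033, 0.2781]
tool_rot: [0.32, 0.661, -0.31, 0.604]
ft_force: [-0.4, 0.0, 0.3]
grip_width: -0.0002
```

```bash
bash sp.sh 0.52 0.42 0.265 38.5;python3 -c "
from h import *
s=Cam('scene');crop(s,230,60,510,320,'s16.png');t=Cam('top');crop(t,0,90,260,290,'t16.png')"
```

```text
t 46.08 tcp [0.386  0.4    0.2785] x [-0.066  0.049 -0.997] y [ 0.798  0.602 -0.024] jawyaw 37.0 q [0.76 0.35 0.28 1.51 0.08 1.68] f [-0.6 -0.1  0.3] w 0.0001
tool shift [0.0056 0.1193 0.0653] n>= 3.3
roll -0.0259
shift after roll [0.0056 0.1176 0.0684]
```

View pics/s16.png

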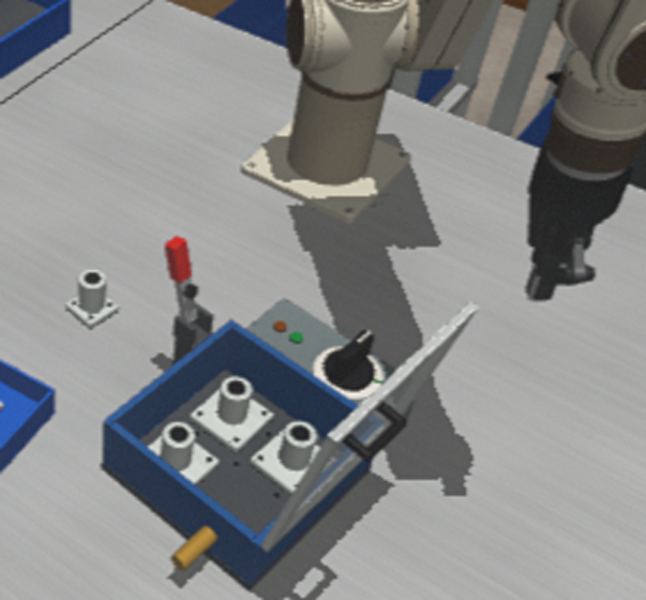

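View pics/t16.png

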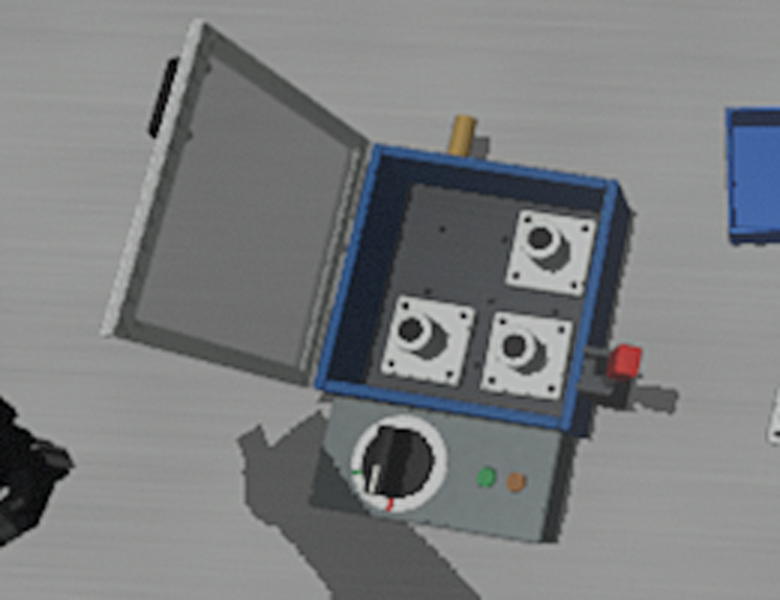

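Run:
```python
from h import *
t=Cam("top");s=Cam("scene")
B=R.from_euler('z',-6.5,degrees=True).as_matrix();c=np.array([.562,.2,0])
for a,b in (((36,201),(437.1,193.5)),((67.7,97.3),(374.3,250.7))):
    P,e=tri(t,a,s,b); print(P.round(3),round(e,4),"box",(B.T@(P-c)).round(3))
crop(t,100,215,160,265,"knob_t.png");crop(s,355,190,420,240,"knob_s.png")
```

```text
[0.47  0.367 0.306] 0.0024 box [-0.11   0.156  0.306]
[0.688 0.339 0.306] 0.0025 box [0.11  0.152 0.306]
```

View pics/knob_t.png

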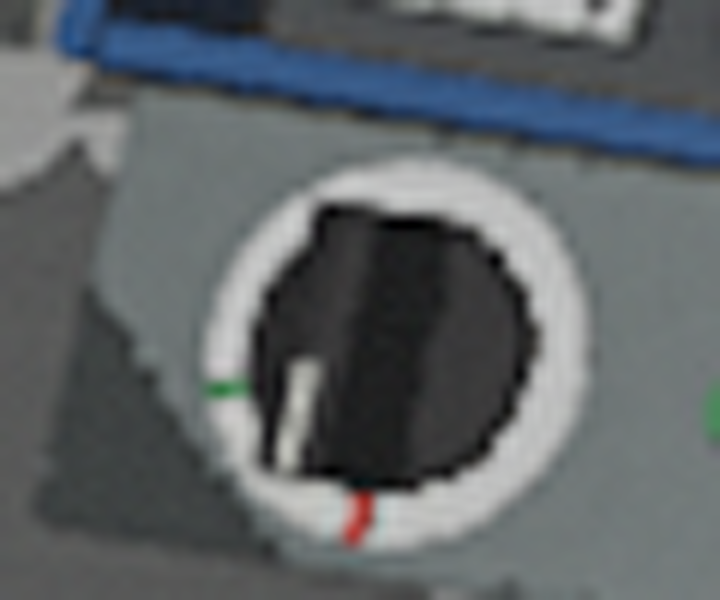

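View pics/knob_s.png

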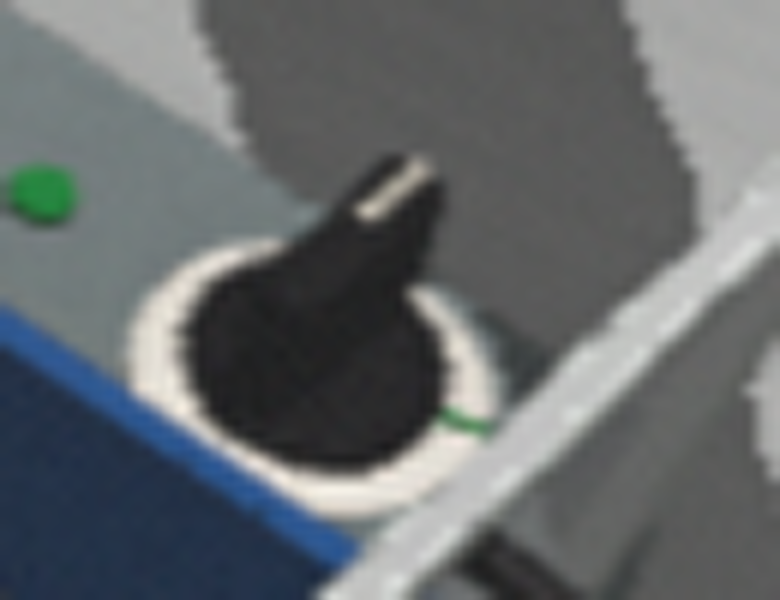

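Call:
{"method": "arm_command", "body": {"motion": [{"x": 0,"y": 0.025,"z": 0.003,"roll": 0,"fingers": 0},{"x": 0,"y": 0.033,"z": 0.004,"roll": 0,"fingers": 0},{"x": 0,"y": 0.028,"z": 0.004,"roll": 0,"fingers": 0}]}}

```text
clock: 46.53
eef_pos: [0.4585, 0.4407, 0.2788]
tool_rot: [0.32, 0.661, -0.31, 0.603]
ft_force: [0.4, 0.8, 0.8]
grip_width: -0.0002
```

```bash
bash sp.sh 0.5355 0.412 0.27 38.5
```

```text
t 46.93 tcp [0.457  0.4403 0.2792] x [-0.067  0.049 -0.997] y [ 0.797  0.603 -0.024] jawyaw 37.1 q [0.73 0.53 0.56 1.61 0.08 1.65] f [-0.2 -0.6 -0.1] w 0.0001
tool shift [0.0025 0.0458 0.0703] n>= 2.0
roll -0.0242
shift after roll [0.0025 0.0441 0.0714]
```

Call:
{"method": "arm_command", "body": {"motion": [{"x": 0.001,"y": 0.015,"z": 0.023,"roll": 0,"fingers": 0},{"x": 0.001,"y": 0.016,"z": 0.025,"roll": 0,"fingers": 0},{"x": 0.001,"y": 0.014,"z": 0.022,"roll": 0,"fingers": 0}]}}

```text
clock: 47.18
eef_pos: [0.5295, 0.4143, 0.2758]
tool_rot: [0.318, 0.663, -0.305, 0.605]
ft_force: [1.1, 0.1, 0.9]
grip_width: 0.0001
```

```bash
bash sp.sh 0.52 0.30 0.27 38.5;python3 -c "
from h import *
s=Cam('scene');crop(s,230,60,510,320,'s17.png')"
```

```text
t 47.58 tcp [0.5286 0.415  0.2749] x [-0.066  0.053 -0.996] y [ 0.791  0.611 -0.02 ] jawyaw 37.7 q [0.63 0.63 0.71 1.67 0.08 1.54] f [-1.1 -0.  -0. ] w 0.0002
tool shift [-0.0006 -0.0771  0.086 ] n>= 2.8
roll -0.014
shift after roll [-0.0006 -0.0782  0.0849]
```

View pics/s17.png

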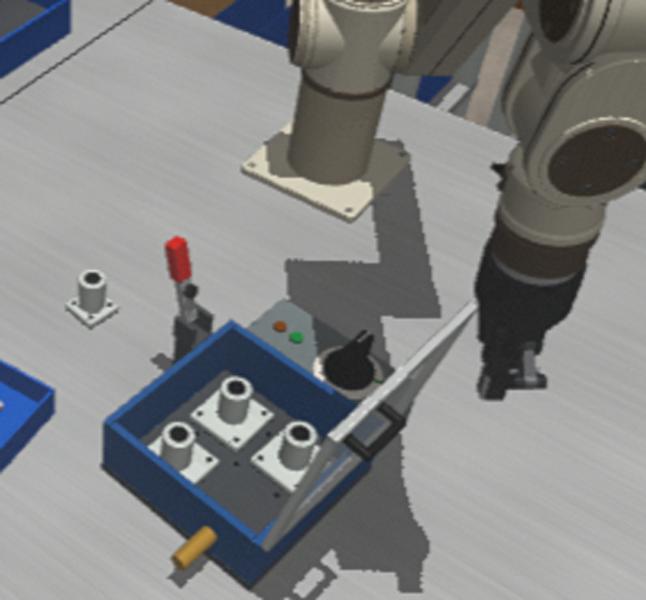

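Call:
{"method": "arm_command", "body": {"motion": [{"x": 0,"y": -0.014,"z": 0.014,"roll": 0,"fingers": 0},{"x": 0,"y": -0.014,"z": 0.014,"roll": 0,"fingers": 0},{"x": 0,"y": -0.014,"z": 0.014,"roll": 0,"fingers": 0}]}}

```text
clock: 47.88
eef_pos: [0.5195, 0.3621, 0.2736]
tool_rot: [0.318, 0.664, -0.299, 0.607]
ft_force: [3.9, 4.9, 14.4]
grip_width: -0.0001
```

```bash
cat > box.py <<'E'
import sys
from h import *
B=R.from_euler('z',-6.5,degrees=True).as_matrix();c=np.array([.562,.2,0])
o=get_obs();M=R.from_quat(o["tool_rot"]).as_matrix();p=np.array(o["eef_pos"])
print("t",round(o["clock"],2),"box tcp",(B.T@(p-c)).round(4),"toolx(box)",(B.T@M[:,0]).round(3),"f(box)",(B.T@o["ft_force"]).round(1),"q",np.round(o["joint_pos"],2))
print("box +x,+y,+z in tool:",(M.T@B).round(3).T.tolist())
a=[float(v) for v in sys.argv[1:]]
if a: d=c+B@a-p; print("to target tool shift",(M.T@d).round(4))
E
python3 box.py -0.055 0.10 0.285;python3 -c "
from h import *
s=Cam('scene');crop(s,230,60,510,320,'s18.png')"
```

```text
t 47.88 box tcp [-0.0606  0.1563  0.2736] toolx(box) [-0.068  0.052 -0.996] f(box) [ 3.3  5.3 14.4] q [0.57 0.53 0.54 1.6  0.08 1.47]
box +x,+y,+z in tool: [[-0.068, 0.71, 0.701], [0.052, 0.704, -0.708], [-0.996, -0.011, -0.085]]
to target tool shift [-0.0147 -0.0358  0.0428]
```

View pics/s18.png

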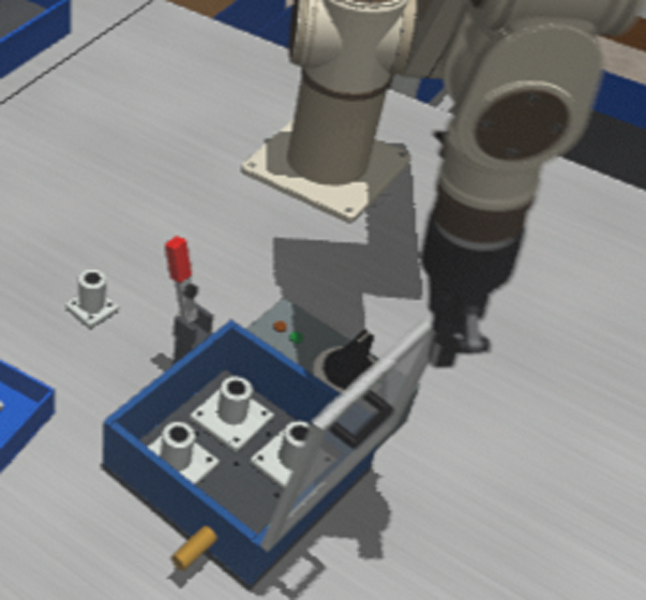

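Call:
{"method": "arm_command", "body": {"motion": [{"x": -0.014,"y": 0.002,"z": -0.002,"roll": 0,"fingers": 0},{"x": -0.012,"y": 0,"z": 0,"roll": 0,"fingers": 0}]}}

```text
clock: 48.1
eef_pos: [0.5192, 0.358, 0.3011]
tool_rot: [0.317, 0.664, -0.301, 0.607]
ft_force: [0.4, -0.8, 0.5]
grip_width: 0.0001
```

```bash
python3 settle.py; python3 box.py -0.055 0.10 0.30
```

```text
t 48.45 box tcp [-0.0603  0.1523  0.2982] toolx(box) [-0.071  0.046 -0.996] f(box) [ 0.4 -0.3 -0.3] q [0.57 0.53 0.61 1.67 0.08 1.47]
box +x,+y,+z in tool: [[-0.071, 0.712, 0.699], [0.046, 0.702, -0.711], [-0.996, -0.018, -0.082]]
to target tool shift [-0.0045 -0.033   0.0407]
```

Now push further −y.

Call:
{"method": "arm_command", "body": {"motion": [{"x": 0,"y": -0.012,"z": 0.012,"roll": 0,"fingers": 0},{"x": 0,"y": -0.014,"z": 0.015,"roll": 0,"fingers": 0},{"x": 0,"y": -0.014,"z": 0.015,"roll": 0,"fingers": 0}]}}

```text
clock: 48.7
eef_pos: [0.5127, 0.3063, 0.2926]
tool_rot: [0.315, 0.667, -0.298, 0.606]
ft_force: [0.7, 2.9, 2.5]
grip_width: -0.0001
```

```bash
python3 box.py -0.055 0.05 0.28; python3 -c "
from h import *
s=Cam('scene');crop(s,230,60,510,320,'s19.png')"
```

```text
t 48.7 box tcp [-0.061   0.1001  0.2926] toolx(box) [-0.074  0.051 -0.996] f(box) [0.4 3.  2.5] q [0.5  0.46 0.47 1.61 0.08 1.39]
box +x,+y,+z in tool: [[-0.074, 0.706, 0.704], [0.051, 0.708, -0.704], [-0.996, -0.016, -0.089]]
to target tool shift [ 0.0095 -0.031   0.0406]
```

View pics/s19.png

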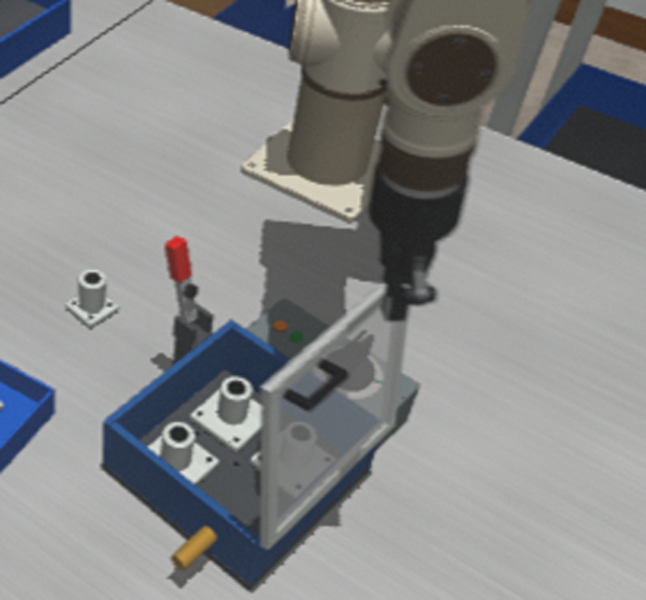

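Call:
{"method": "arm_command", "body": {"motion": [{"x": 0.005,"y": -0.0175,"z": 0.018,"roll": 0,"fingers": 0},{"x": 0.007,"y": -0.019,"z": 0.0195,"roll": 0,"fingers": 0},{"x": 0.013,"y": -0.018,"z": 0.019,"roll": 0,"fingers": 0}]}}

```text
clock: 49.0
eef_pos: [0.5047, 0.2302, 0.2651]
tool_rot: [0.317, 0.666, -0.295, 0.607]
ft_force: [0.6, 0.8, 3.7]
grip_width: -0.0001
```

```bash
python3 box.py -0.055 -0.02 0.23; python3 -c "
from h import *
s=Cam('scene');crop(s,230,60,510,320,'s20.png')"
```

```text
t 49.0 box tcp [-0.0604  0.0235  0.2651] toolx(box) [-0.068  0.057 -0.996] f(box) [0.5 0.9 3.7] q [0.38 0.37 0.26 1.5  0.08 1.28]
box +x,+y,+z in tool: [[-0.068, 0.704, 0.707], [0.057, 0.71, -0.702], [-0.996, -0.008, -0.089]]
to target tool shift [ 0.0322 -0.0268  0.0375]
```

View pics/s20.png

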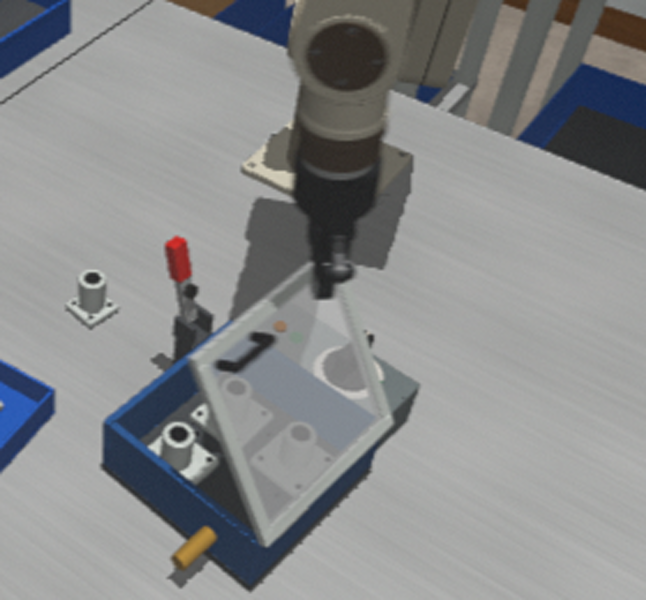

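Call:
{"method": "arm_command", "body": {"motion": [{"x": 0.0148,"y": -0.01,"z": 0.0155,"roll": 0,"fingers": 0},{"x": 0.0148,"y": -0.01,"z": 0.0155,"roll": 0,"fingers": 0},{"x": 0.0157,"y": -0.0026,"z": 0.0083,"roll": 0,"fingers": 0},{"x": 0.0157,"y": -0.0026,"z": 0.0083,"roll": 0,"fingers": 0}]}}

```text
clock: 49.38
eef_pos: [0.5066, 0.1752, 0.196]
tool_rot: [0.316, 0.667, -0.299, 0.605]
ft_force: [-0.5, 0.7, 2.2]
grip_width: 0.0
```

```bash
python3 box.py -0.03 -0.035 0.184; python3 -c "
from h import *
s=Cam('scene');crop(s,230,60,510,320,'s21.png')"
```

```text
t 49.38 box tcp [-0.0522 -0.0309  0.196 ] toolx(box) [-0.075  0.053 -0.996] f(box) [-0.6  0.6  2.2] q [0.29 0.37 0.08 1.34 0.08 1.19]
box +x,+y,+z in tool: [[-0.075, 0.708, 0.703], [0.053, 0.706, -0.706], [-0.996, -0.016, -0.09]]
to target tool shift [0.0101 0.013  0.0195]
```

View pics/s21.png

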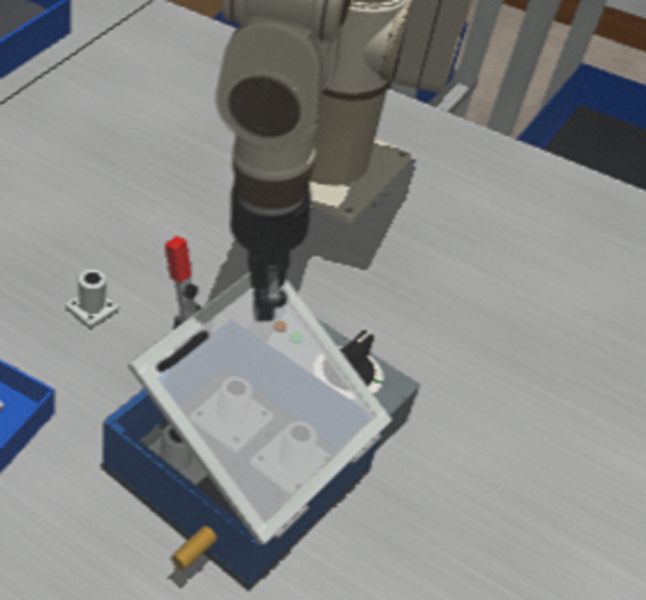

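Call:
{"method": "arm_command", "body": {"motion": [{"x": 0.0125,"y": 0.0025,"z": 0.0065,"roll": 0,"fingers": 0},{"x": 0.0125,"y": 0.0025,"z": 0.0065,"roll": 0,"fingers": 0},{"x": 0.0125,"y": 0.0025,"z": 0.005,"roll": 0,"fingers": 0},{"x": 0.012,"y": 0.002,"z": 0.004,"roll": 0,"fingers": 0}]}}

```text
clock: 49.77
eef_pos: [0.5222, 0.166, 0.14]
tool_rot: [0.315, 0.669, -0.302, 0.602]
ft_force: [-0.8, 0.2, 1.7]
grip_width: 0.0001
```

```bash
python3 box.py -0.03 -0.04 0.108; python3 -c "
from h import *
s=Cam('scene');crop(s,230,60,510,320,'s22.png')"
```

```text
t 49.77 box tcp [-0.0357 -0.0383  0.14  ] toolx(box) [-0.083  0.048 -0.995] f(box) [-0.9  0.1  1.7] q [0.27 0.43 0.03 1.23 0.08 1.17]
box +x,+y,+z in tool: [[-0.083, 0.709, 0.7], [0.048, 0.705, -0.708], [-0.995, -0.025, -0.092]]
to target tool shift [0.0313 0.0036 0.0082]
```

View pics/s22.png

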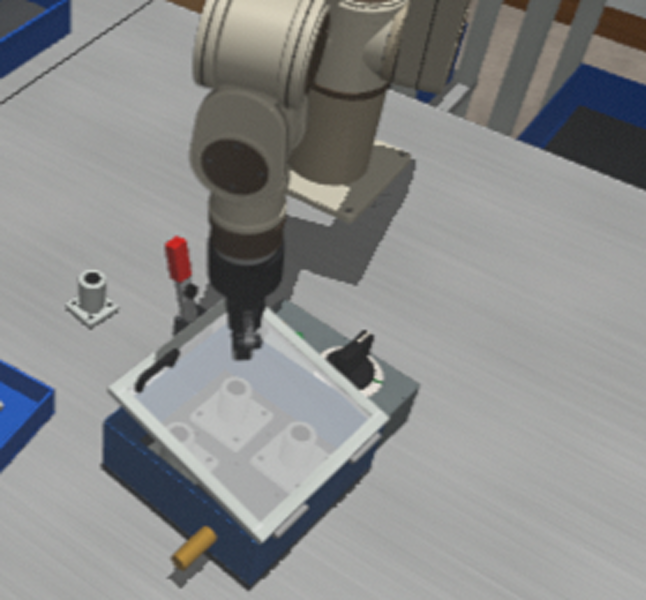

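Call:
{"method": "arm_command", "body": {"motion": [{"x": 0.01,"y": 0.001,"z": 0.003,"roll": 0,"fingers": 0},{"x": 0.01,"y": 0.001,"z": 0.002,"roll": 0,"fingers": 0},{"x": 0.008,"y": 0,"z": 0.001,"roll": 0,"fingers": 0}]}}

```text
clock: 50.07
eef_pos: [0.5252, 0.1649, 0.1081]
tool_rot: [0.313, 0.669, -0.303, 0.602]
ft_force: [-0.7, -1.2, 0.5]
grip_width: -0.0
```

```bash
python3 box.py -0.03 -0.04 0.106
```

```text
t 50.07 box tcp [-0.0326 -0.0391  0.1081] toolx(box) [-0.085  0.046 -0.995] f(box) [-0.5 -1.3  0.5] q [ 0.26  0.47 -0.    1.16  0.07  1.16]
box +x,+y,+z in tool: [[-0.085, 0.709, 0.701], [0.046, 0.705, -0.708], [-0.995, -0.028, -0.093]]
to target tool shift [0.0018 0.0012 0.0026]
```

Call:
{"method": "arm_command", "body": {"motion": [{"x": 0.005,"y": 0,"z": 0,"roll": 0,"fingers": 0},{"x": 0.005,"y": 0,"z": 0,"roll": 0,"fingers": 0}]}}

```text
clock: 50.23
eef_pos: [0.5251, 0.1652, 0.1017]
tool_rot: [0.314, 0.668, -0.302, 0.603]
ft_force: [-15.6, -8.8, 61.1]
grip_width: -0.0003
```

```bash
python3 box.py -0.03 -0.04 0.106; python3 -c "
from h import *
s=Cam('scene');crop(s,230,60,510,320,'s23.png')"
```

```text
t 50.23 box tcp [-0.0328 -0.0387  0.1017] toolx(box) [-0.082  0.046 -0.996] f(box) [-14.5 -10.6  61.1] q [ 0.26  0.47 -0.01  1.15  0.07  1.17]
box +x,+y,+z in tool: [[-0.082, 0.709, 0.7], [0.046, 0.705, -0.708], [-0.996, -0.026, -0.091]]
to target tool shift [-0.0045  0.001   0.0024]
```

View pics/s23.png

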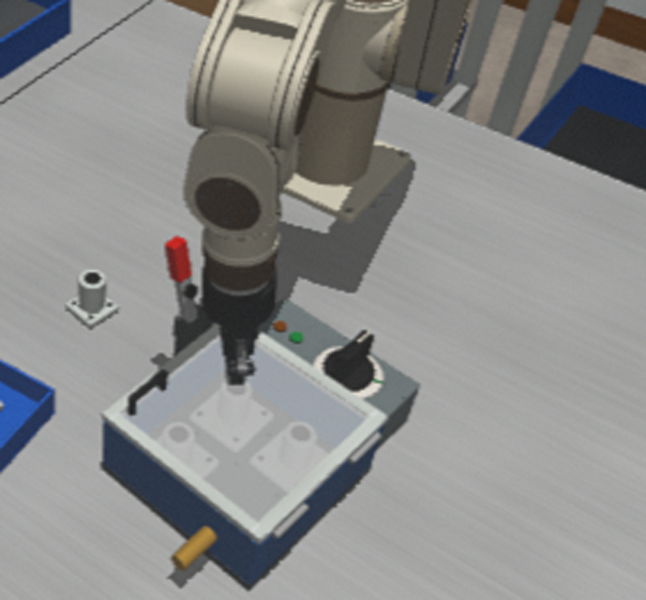

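Call:
{"method": "arm_command", "body": {"motion": [{"x": -0.015,"y": 0,"z": 0,"roll": 0,"fingers": 0},{"x": -0.025,"y": 0,"z": 0,"roll": 0,"fingers": 0},{"x": -0.035,"y": 0,"z": 0,"roll": 0,"fingers": 0},{"x": -0.035,"y": 0,"z": 0,"roll": 0,"fingers": 0},{"x": -0.035,"y": 0,"z": 0,"roll": 0,"fingers": 0},{"x": -0.025,"y": 0,"z": 0,"roll": 0,"fingers": 0}]}}

```text
clock: 50.78
eef_pos: [0.5334, 0.156, 0.2743]
tool_rot: [0.312, 0.671, -0.304, 0.6]
ft_force: [0.8, 0.2, -0.0]
grip_width: 0.0001
```

```bash
python3 settle.py; python3 box.py -0.06 -0.22 0.27; python3 -c "
from h import *
s=Cam('scene');crop(s,230,60,510,320,'s24.png')"
```

```text
t 51.13 box tcp [-0.0249 -0.0475  0.2692] toolx(box) [-0.098  0.041 -0.994] f(box) [-0.7 -0.3  0.3] q [0.24 0.4  0.33 1.57 0.07 1.14]
box +x,+y,+z in tool: [[-0.098, 0.707, 0.7], [0.041, 0.706, -0.707], [-0.994, -0.041, -0.098]]
to target tool shift [-0.0044 -0.1466  0.0974]
```

View pics/s24.png

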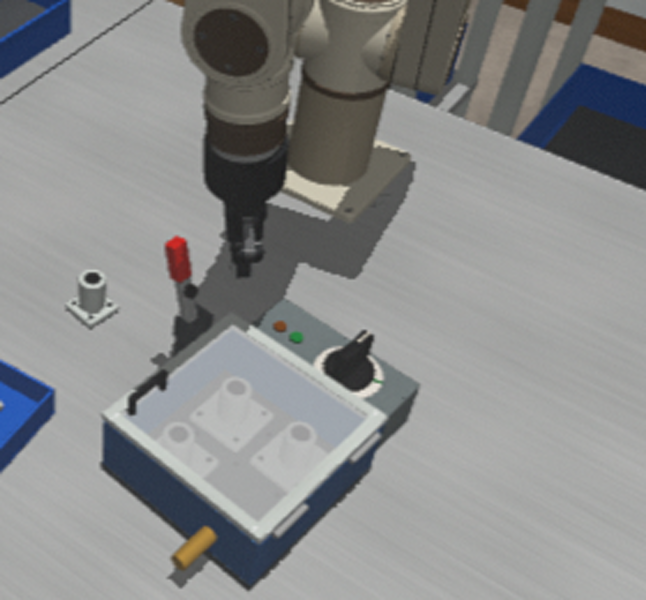

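Run:
```python
from h import *
B=R.from_euler('z',-6.5,degrees=True).as_matrix();c=np.array([.562,.2,0])
t=Cam("top");s=Cam("scene");C=[]
for q,roi in((t,(180,190,240,240)),(s,(290,150,330,200))):
    x0,y0,x1,y1=roi; hsv=cv2.cvtColor(q.im,cv2.COLOR_BGR2HSV)[y0:y1,x0:x1]
    m=((hsv[...,0]<8)|(hsv[...,0]>172))&(hsv[...,1]>130)&(hsv[...,2]>90); ys,xs=np.nonzero(m); print(len(xs),xs.min()+x0,xs.max()+x0,ys.min()+y0,ys.max()+y0); C.append((xs.mean()+x0,ys.mean()+y0))
if not np.isnan(C).any():
    P,e=tri(t,C[0],s,C[1]); print(P,e,B.T@(P-c))
```

```text
82 204 213 205 215
146 302 312 163 181
[0.4856545  0.04817821 0.19077601] 0.001868291199473268 [-0.05866802 -0.15948841  0.19077601]
```

Call:
{"method": "arm_command", "body": {"motion": [{"x": 0,"y": -0.015,"z": 0.01,"roll": 0,"fingers": 0},{"x": 0,"y": -0.03,"z": 0.02,"roll": 0,"fingers": 0},{"x": 0,"y": -0.034,"z": 0.023,"roll": 0,"fingers": 0},{"x": 0,"y": -0.034,"z": 0.023,"roll": 0,"fingers": 0},{"x": 0,"y": -0.032,"z": 0.021,"roll": 0,"fingers": 0}]}}

```text
clock: 51.7
eef_pos: [0.4777, -0.0082, 0.2601]
tool_rot: [0.305, 0.677, -0.301, 0.598]
ft_force: [1.1, 0.0, -0.0]
grip_width: 0.0
```

```bash
python3 settle.py; python3 box.py -0.06 -0.21 0.19; python3 -c "
from h import *
s=Cam('scene');crop(s,230,60,510,320,'s25.png')"
```

```text
t 52.1 box tcp [-0.0589 -0.2138  0.2608] toolx(box) [-0.103  0.041 -0.994] f(box) [ 0.2  0.7 -0. ] q [-0.04  0.27  0.11  1.52  0.05  0.84]
box +x,+y,+z in tool: [[-0.103, 0.696, 0.711], [0.041, 0.717, -0.696], [-0.994, -0.042, -0.103]]
to target tool shift [0.0706 0.0049 0.0038]
```

View pics/s25.png

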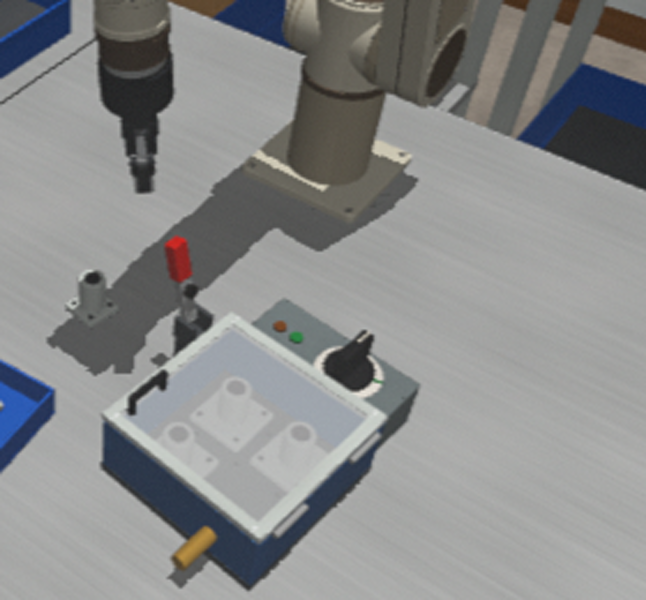

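Call:
{"method": "arm_command", "body": {"motion": [{"x": 0.018,"y": 0.001,"z": 0.001,"roll": 0,"fingers": 0},{"x": 0.022,"y": 0.001,"z": 0.001,"roll": 0,"fingers": 0},{"x": 0.02,"y": 0,"z": 0,"roll": 0,"fingers": 0},{"x": 0.012,"y": 0,"z": 0,"roll": 0,"fingers": 0}]}}

```text
clock: 52.48
eef_pos: [0.4796, 0.0023, 0.1898]
tool_rot: [0.303, 0.675, -0.297, 0.603]
ft_force: [-0.1, -0.3, -0.8]
grip_width: -0.0
```

```bash
python3 settle.py; python3 box.py -0.06 -0.15 0.19
```

```text
t 52.88 box tcp [-0.0579 -0.2068  0.1928] toolx(box) [-0.089  0.042 -0.995] f(box) [ 0.2 -0.4 -0. ] q [-0.03  0.29 -0.03  1.33  0.05  0.85]
box +x,+y,+z in tool: [[-0.089, 0.692, 0.717], [0.042, 0.722, -0.691], [-0.995, -0.032, -0.093]]
to target tool shift [ 0.0054  0.0396 -0.0405]
```

Call:
{"method": "arm_command", "body": {"motion": [{"x": 0.003,"y": 0.013,"z": -0.0135,"roll": 0,"fingers": 0},{"x": 0.001,"y": 0.0145,"z": -0.014,"roll": 0,"fingers": 0},{"x": 0.001,"y": 0.0145,"z": -0.014,"roll": 0,"fingers": 0}]}}

```text
clock: 53.13
eef_pos: [0.4887, 0.056, 0.1935]
tool_rot: [0.306, 0.67, -0.3, 0.606]
ft_force: [-0.0, -3.4, 2.6]
grip_width: -0.0001
```

```bash
python3 box.py -0.06 -0.10 0.20; python3 -c "
from h import *
s=Cam('scene');crop(s,260,110,400,230,'s26.png')"
```

```text
t 53.13 box tcp [-0.0565 -0.1513  0.1935] toolx(box) [-0.082  0.037 -0.996] f(box) [ 0.3 -3.4  2.6] q [ 0.08  0.3  -0.01  1.33  0.05  0.97]
box +x,+y,+z in tool: [[-0.082, 0.698, 0.711], [0.037, 0.716, -0.698], [-0.996, -0.031, -0.085]]
to target tool shift [-0.0043  0.0341 -0.0388]
```

View pics/s26.png

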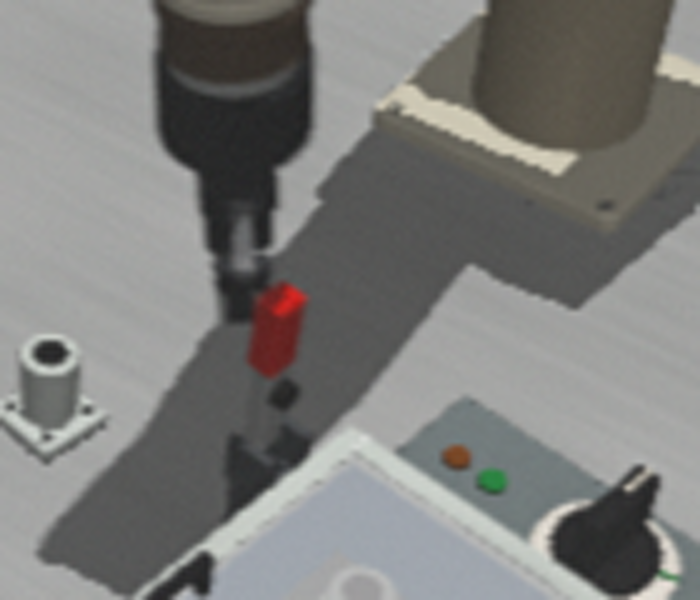

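Call:
{"method": "arm_command", "body": {"motion": [{"x": -0.003,"y": 0.013,"z": -0.013,"roll": 0,"fingers": 0},{"x": -0.003,"y": 0.013,"z": -0.013,"roll": 0,"fingers": 0},{"x": 0.0055,"y": 0.01,"z": -0.0095,"roll": 0,"fingers": 0}]}}

```text
clock: 53.43
eef_pos: [0.4953, 0.1075, 0.1982]
tool_rot: [0.306, 0.669, -0.3, 0.608]
ft_force: [-1.7, -1.4, 0.4]
grip_width: -0.0001
```

```bash
python3 box.py -0.06 -0.065 0.172; python3 -c "
from h import *
s=Cam('scene');crop(s,260,110,400,230,'s27.png')"
```

```text
t 53.43 box tcp [-0.0558 -0.0995  0.1982] toolx(box) [-0.079  0.035 -0.996] f(box) [-1.5 -1.6  0.4] q [0.18 0.32 0.03 1.34 0.06 1.06]
box +x,+y,+z in tool: [[-0.079, 0.697, 0.712], [0.035, 0.716, -0.697], [-0.996, -0.03, -0.081]]
to target tool shift [ 0.0277  0.0225 -0.0249]
```

View pics/s27.png

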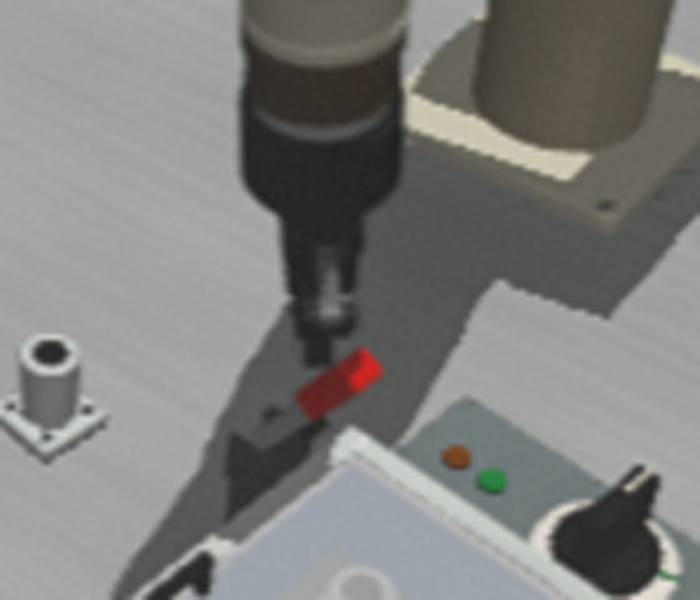

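Call:
{"method": "arm_command", "body": {"motion": [{"x": 0.0145,"y": 0.012,"z": -0.0106,"roll": 0,"fingers": 0},{"x": 0.0155,"y": 0.012,"z": -0.0106,"roll": 0,"fingers": 0},{"x": 0.0145,"y": 0.011,"z": -0.0106,"roll": 0,"fingers": 0}]}}

```text
clock: 53.73
eef_pos: [0.5018, 0.1567, 0.1584]
tool_rot: [0.308, 0.666, -0.299, 0.61]
ft_force: [-0.2, -2.3, 0.8]
grip_width: 0.0004
```

```bash
python3 box.py -0.06 -0.05 0.125; python3 -c "
from h import *
s=Cam('scene');crop(s,260,110,400,230,'s28.png')"
```

```text
t 53.73 box tcp [-0.0549 -0.0498  0.1584] toolx(box) [-0.071  0.037 -0.997] f(box) [ 0.1 -2.3  0.8] q [ 0.27  0.37 -0.01  1.24  0.06  1.15]
box +x,+y,+z in tool: [[-0.071, 0.698, 0.713], [0.037, 0.716, -0.697], [-0.997, -0.023, -0.077]]
to target tool shift [ 0.0336 -0.0029 -0.001 ]
```

View pics/s28.png

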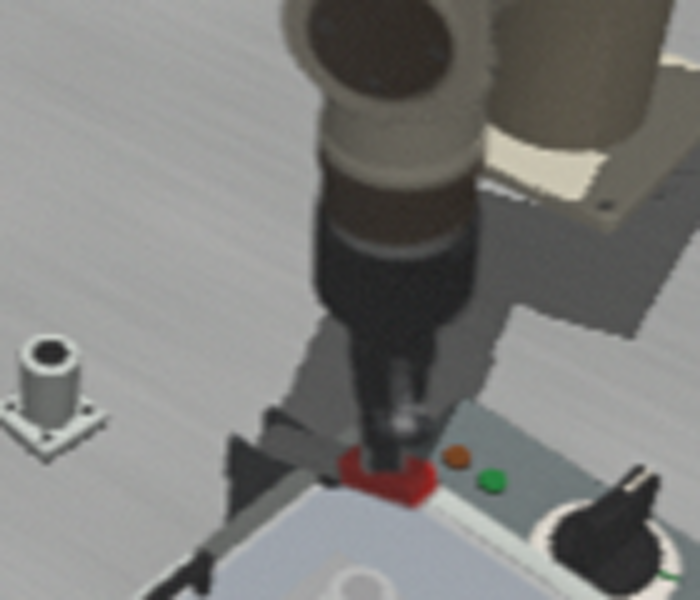

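Call:
{"method": "arm_command", "body": {"motion": [{"x": 0.009,"y": -0.001,"z": 0,"roll": 0,"fingers": 0},{"x": 0.008,"y": 0,"z": 0,"roll": 0,"fingers": 0}]}}

```text
clock: 53.95
eef_pos: [0.5, 0.1603, 0.14]
tool_rot: [0.307, 0.668, -0.296, 0.61]
ft_force: [-0.7, 2.1, 1.6]
grip_width: 0.0004
```

```bash
python3 box.py -0.06 -0.05 0.125
```

```text
t 53.95 box tcp [-0.0571 -0.0465  0.14  ] toolx(box) [-0.073  0.041 -0.997] f(box) [-0.9  2.   1.6] q [ 0.27  0.39 -0.04  1.2   0.07  1.15]
box +x,+y,+z in tool: [[-0.073, 0.694, 0.716], [0.041, 0.719, -0.693], [-0.997, -0.021, -0.081]]
to target tool shift [ 0.015  -0.0042  0.0016]
```

Call:
{"method": "arm_command", "body": {"motion": [{"x": 0.004,"y": 0,"z": 0,"roll": 0,"fingers": 0}]}}

```text
clock: 54.03
eef_pos: [0.4999, 0.1602, 0.1359]
tool_rot: [0.307, 0.668, -0.296, 0.61]
ft_force: [0.7, 1.7, 2.2]
grip_width: 0.0005
```

```bash
python3 box.py -0.06 -0.05 0.125
```

```text
t 54.03 box tcp [-0.0572 -0.0465  0.1359] toolx(box) [-0.072  0.042 -0.996] f(box) [0.5 1.7 2.2] q [ 0.27  0.39 -0.05  1.19  0.07  1.15]
box +x,+y,+z in tool: [[-0.072, 0.694, 0.716], [0.042, 0.719, -0.693], [-0.996, -0.02, -0.081]]
to target tool shift [ 0.0109 -0.0042  0.0013]
```

Call:
{"method": "arm_command", "body": {"motion": [{"x": 0.004,"y": 0,"z": 0,"roll": 0,"fingers": 0}]}}

```text
clock: 54.12
eef_pos: [0.5, 0.1602, 0.1324]
tool_rot: [0.308, 0.668, -0.295, 0.61]
ft_force: [-0.2, 1.6, 1.7]
grip_width: 0.0001
```

```bash
python3 box.py|head -1
```

```text
t 54.12 box tcp [-0.0571 -0.0466  0.1324] toolx(box) [-0.071  0.043 -0.997] f(box) [-0.4  1.6  1.7] q [ 0.27  0.39 -0.05  1.18  0.07  1.15]
```

Call:
{"method": "arm_command", "body": {"motion": [{"x": 0.003,"y": 0,"z": 0,"roll": 0,"fingers": 0}]}}

```text
clock: 54.2
eef_pos: [0.5001, 0.16, 0.1296]
tool_rot: [0.308, 0.668, -0.295, 0.61]
ft_force: [-0.1, 0.7, 1.7]
grip_width: -0.0001
```

```bash
python3 box.py|head -1
```

```text
t 54.2 box tcp [-0.0569 -0.0467  0.1296] toolx(box) [-0.071  0.044 -0.997] f(box) [-0.1  0.7  1.7] q [ 0.27  0.39 -0.06  1.17  0.07  1.15]
```

Call:
{"method": "arm_command", "body": {"motion": [{"x": 0.003,"y": 0,"z": 0,"roll": 0,"fingers": 0}]}}

```text
clock: 54.28
eef_pos: [0.5003, 0.1601, 0.1271]
tool_rot: [0.309, 0.667, -0.295, 0.61]
ft_force: [-2.6, 1.9, 18.9]
grip_width: 0.0001
```

```bash
python3 box.py|head -1
```

```text
t 54.28 box tcp [-0.0568 -0.0467  0.1271] toolx(box) [-0.07   0.045 -0.997] f(box) [-2.8  1.6 18.9] q [ 0.27  0.39 -0.06  1.16  0.07  1.15]
```

Call:
{"method": "arm_command", "body": {"motion": [{"x": -0.04,"y": 0,"z": 0,"roll": 0,"fingers": 0}]}}

```text
clock: 54.37
eef_pos: [0.497, 0.156, 0.1597]
tool_rot: [0.305, 0.671, -0.299, 0.606]
ft_force: [-0.8, -0.4, -1.4]
grip_width: 0.0001
```

```bash
python3 settle.py;python3 box.py|head -1;  python3 -c "
from h import *
s=Cam('scene');crop(s,260,110,400,230,'s29.png')"
```

```text
t 54.77 box tcp [-0.0547 -0.0489  0.166 ] toolx(box) [-0.072  0.044 -0.996] f(box) [-0.7 -1.1 -0.8] q [0.27 0.37 0.01 1.26 0.07 1.15]
```

Call:
{"method": "arm_command", "body": {"motion": [{"x": -0.04,"y": 0,"z": 0,"roll": 0,"fingers": 0}]}}

```text
clock: 54.9
eef_pos: [0.4981, 0.154, 0.1972]
tool_rot: [0.304, 0.673, -0.3, 0.604]
ft_force: [-0.3, -0.7, -1.7]
grip_width: -0.0003
```

```bash
python3 settle.py;python3 box.py|head -1
```

```text
t 55.25 box tcp [-0.0523 -0.0508  0.2048] toolx(box) [-0.074  0.043 -0.996] f(box) [-0.4 -0.7  0.8] q [0.26 0.35 0.08 1.36 0.07 1.14]
```

View pics/s29.png

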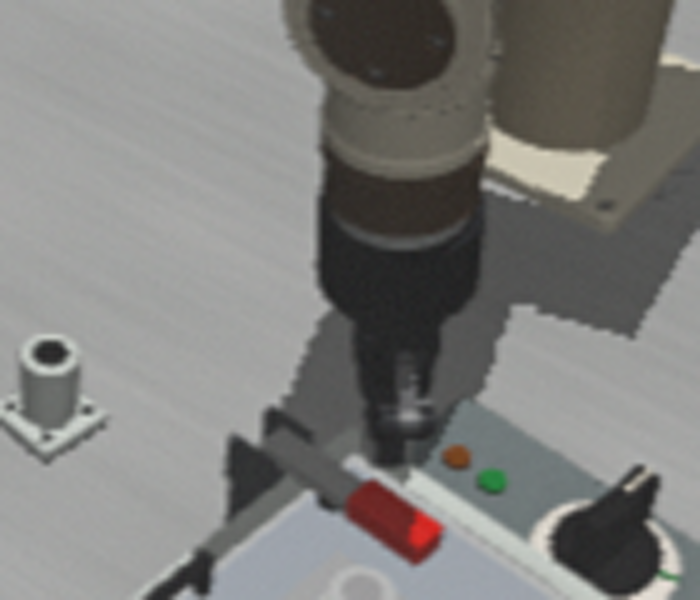

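Call:
{"method": "arm_command", "body": {"motion": [{"x": -0.005,"y": 0,"z": 0,"roll": -0.1,"fingers": 0.4},{"x": 0,"y": 0,"z": 0,"roll": -0.12,"fingers": 1},{"x": 0,"y": 0,"z": 0,"roll": -0.12,"fingers": 1},{"x": 0,"y": 0,"z": 0,"roll": -0.12,"fingers": 1},{"x": 0,"y": 0,"z": 0,"roll": -0.12,"fingers": 1},{"x": 0,"y": 0,"z": 0,"roll": -0.12,"fingers": 1},{"x": 0,"y": 0,"z": 0,"roll": -0.085,"fingers": 1}]}}

```text
clock: 55.83
eef_pos: [0.5001, 0.1544, 0.2022]
tool_rot: [0.038, 0.736, -0.007, 0.676]
ft_force: [1.4, -0.1, -1.2]
grip_width: 0.0832
```

```bash
bash sp.sh 0.4084 0.2477 0.205 83.5
```

```text
t 56.23 tcp [0.5007 0.1545 0.2033] x [-0.081  0.048 -0.996] y [0.073 0.996 0.042] jawyaw 85.8 q [0.26 0.35 0.08 1.37 0.07 0.33] f [-0.6  0.6 -0. ] w 0.0853
tool shift [ 0.0102  0.0862 -0.0984] n>= 3.1
roll 0.0404
shift after roll [ 0.0102  0.0822 -0.1018]
```

Call:
{"method": "arm_command", "body": {"motion": [{"x": 0.002,"y": 0.02,"z": -0.025,"roll": 0.02,"fingers": 1},{"x": 0.002,"y": 0.025,"z": -0.03,"roll": 0.02,"fingers": 1},{"x": 0.002,"y": 0.025,"z": -0.03,"roll": 0,"fingers": 1}]}}

```text
clock: 56.48
eef_pos: [0.4262, 0.2299, 0.206]
tool_rot: [0.06, 0.733, -0.03, 0.677]
ft_force: [-0.3, 0.4, 0.1]
grip_width: 0.0854
```

```bash
bash sp.sh 0.4084 0.2477 0.17 83.5
python3 - <<'E'
from h import *
t=Cam("top");s=Cam("scene")
crop(s,330,150,430,240,"knob_s2.png")
# disc white ring centre in saved initial top image
im=np.load("top0.npy")
x0,y0,x1,y1=110,222,152,266
g=im[y0:y1,x0:x1].min(2).astype(np.uint8)
m=(g>150).astype(np.uint8); n,l,st,ce=cv2.connectedComponentsWithStats(m); k=1+np.argmax(st[1:,4])
cs=cv2.findContours((l==k).astype(np.uint8),cv2.RETR_EXTERNAL,cv2.CHAIN_APPROX_NONE)[0]; cs=max(cs,key=len)
e=cv2.fitEllipse(cs); print(e); print("ring centre", t.plane([[e[0][0]+x0,e[0][1]+y0]],.0705))
E
```

```text
t 56.88 tcp [0.4274 0.2291 0.2061] x [-0.077  0.047 -0.996] y [0.127 0.991 0.037] jawyaw 82.7 q [ 0.44  0.26 -0.04  1.32  0.08  0.57] f [-0.4  0.5  0.1] w 0.0855
tool shift [ 0.0383  0.0147 -0.0181] n>= 1.1
roll -0.0135
shift after roll [ 0.0383  0.015  -0.0179]
((22.788366317749023, 21.882509231567383), (27.99216079711914, 29.638456344604492), 30.6994571685791)
ring centre [[0.40814928 0.24930443 0.0705    ]]
```

View pics/knob_s2.png

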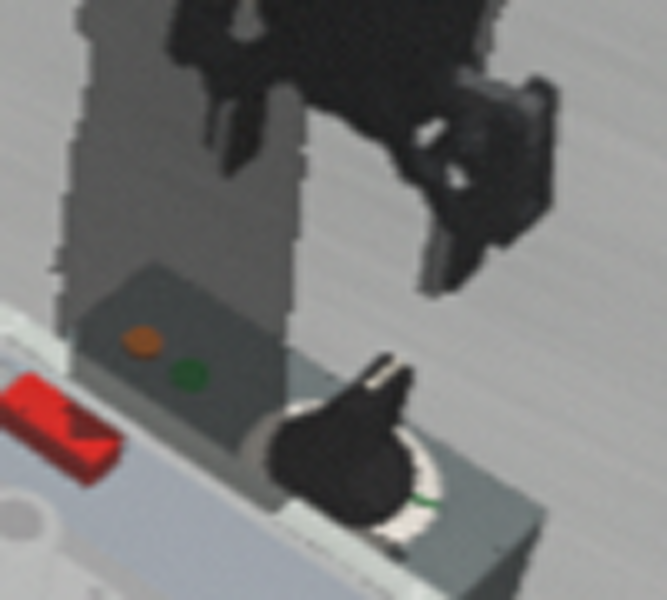

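Call:
{"method": "arm_command", "body": {"motion": [{"x": 0.015,"y": 0.008,"z": -0.01,"roll": -0.013,"fingers": 1},{"x": 0.015,"y": 0.008,"z": -0.01,"roll": 0,"fingers": 1},{"x": 0.015,"y": 0,"z": 0,"roll": 0,"fingers": 1}]}}

```text
clock: 57.23
eef_pos: [0.4106, 0.249, 0.1653]
tool_rot: [0.059, 0.731, -0.025, 0.679]
ft_force: [-0.3, 0.6, -0.3]
grip_width: 0.0852
```

```bash
bash sp.sh 0.408 0.2485 0.125 83.5
```

```text
t 57.58 tcp [0.4116 0.2484 0.1662] x [-0.069  0.051 -0.996] y [0.121 0.992 0.042] jawyaw 83.1 q [ 0.49  0.27 -0.13  1.2   0.08  0.61] f [0.1 0.2 0.7] w 0.0857
tool shift [ 0.0413 -0.0021 -0.0005] n>= 1.0
roll -0.0078
shift after roll [ 0.0413 -0.0021 -0.0005]
```

Call:
{"method": "arm_command", "body": {"motion": [{"x": 0.015,"y": -0.001,"z": 0,"roll": -0.007,"fingers": 1},{"x": 0.018,"y": -0.001,"z": 0,"roll": 0,"fingers": 1},{"x": 0.018,"y": 0,"z": 0,"roll": 0,"fingers": 1}]}}

```text
clock: 57.83
eef_pos: [0.4141, 0.2512, 0.1209]
tool_rot: [0.06, 0.726, -0.021, 0.685]
ft_force: [0.5, 0.0, -1.0]
grip_width: 0.0857
```

```bash
bash sp.sh 0.408 0.2485 0.094 83.5
```

```text
t 58.13 tcp [0.4135 0.2512 0.1212] x [-0.057  0.058 -0.997] y [0.115 0.992 0.051] jawyaw 83.4 q [ 0.5   0.3  -0.21  1.08  0.08  0.61] f [0.1 0.5 0.5] w 0.0855
tool shift [ 0.0273 -0.0047 -0.0035] n>= 0.7
roll -0.0015
shift after roll [ 0.0273 -0.0047 -0.0035]
```

Call:
{"method": "arm_command", "body": {"motion": [{"x": 0.027,"y": -0.0047,"z": -0.0035,"roll": 0,"fingers": 1}]}}

```text
clock: 58.22
eef_pos: [0.4134, 0.2514, 0.0996]
tool_rot: [0.062, 0.723, -0.018, 0.688]
ft_force: [2.0, 1.3, -0.2]
grip_width: 0.0856
```

```bash
bash sp.sh 0.408 0.2485 0.092 83.5; python3 -c "
from h import *
s=Cam('scene');crop(s,330,150,430,240,'knob_s3.png')"
```

```text
t 58.57 tcp [0.409  0.2491 0.0956] x [-0.055  0.059 -0.997] y [0.114 0.992 0.052] jawyaw 83.4 q [ 0.5   0.32 -0.26  1.01  0.08  0.61] f [-0.1  0.4  0.1] w 0.0855
tool shift [ 0.0036 -0.0009 -0.0008] n>= 0.1
roll -0.0014
shift after roll [ 0.0036 -0.0009 -0.0008]
```

View pics/knob_s3.png

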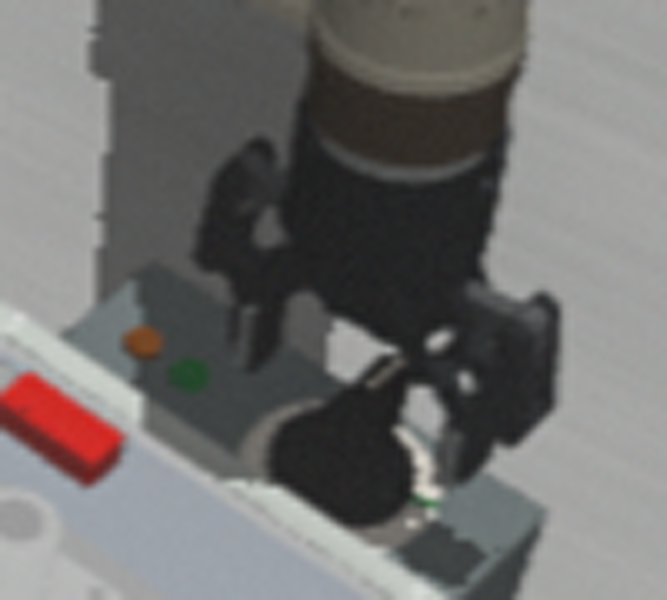

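Call:
{"method": "arm_command", "body": {"motion": [{"x": 0,"y": 0,"z": 0,"roll": 0,"fingers": 0},{"x": 0,"y": 0,"z": 0,"roll": 0,"fingers": 0},{"x": 0,"y": 0,"z": 0,"roll": 0,"fingers": 0},{"x": 0,"y": 0,"z": 0,"roll": 0,"fingers": 0},{"x": 0,"y": 0,"z": 0,"roll": 0,"fingers": 0},{"x": 0,"y": 0,"z": 0,"roll": 0,"fingers": 0},{"x": 0,"y": 0,"z": 0,"roll": 0,"fingers": 0}]}}

```text
clock: 59.2
eef_pos: [0.4106, 0.2486, 0.0981]
tool_rot: [0.059, 0.725, -0.021, 0.686]
ft_force: [-0.4, 4.2, -1.7]
grip_width: 0.015
```

```bash
bash sp.sh 0.408 0.2485 0.095 83.5
```

```text
t 59.4 tcp [0.4106 0.2487 0.098 ] x [-0.051  0.057 -0.997] y [0.114 0.992 0.051] jawyaw 83.4 q [ 0.5   0.32 -0.26  1.01  0.07  0.61] f [-0.7  1.1  1.8] w 0.0151
tool shift [ 0.0031 -0.0007 -0.0024] n>= 0.1
roll -0.0013
shift after roll [ 0.0031 -0.0007 -0.0024]
```

Call:
{"method": "arm_command", "body": {"motion": [{"x": 0,"y": 0,"z": 0,"roll": 0.08,"fingers": 0},{"x": 0,"y": 0,"z": 0,"roll": 0.1,"fingers": 0},{"x": 0,"y": 0,"z": 0,"roll": 0.1,"fingers": 0},{"x": 0,"y": 0,"z": 0,"roll": 0.1,"fingers": 0},{"x": 0,"y": 0,"z": 0,"roll": 0.1,"fingers": 0}]}}

```text
clock: 59.82
eef_pos: [0.4103, 0.2475, 0.0981]
tool_rot: [0.226, 0.697, -0.2, 0.651]
ft_force: [-1.3, -1.5, 2.8]
grip_width: 0.0149
```

```bash
bash sp.sh 0.409 0.2485 0.098 14.7; python3 -c "
from h import *
print(get_obs()['ft_torque'])"
```

```text
t 60.02 tcp [0.4103 0.2475 0.098 ] x [-0.051  0.054 -0.997] y [0.569 0.822 0.016] jawyaw 55.3 q [ 0.5   0.32 -0.26  1.01  0.07  1.1 ] f [-2.  -2.6  3.3] w 0.0149
tool shift [ 0.0002  0.0001 -0.0017] n>= 0.0
roll 0.7086
shift after roll [ 0.0002 -0.001  -0.0013]
[-0.4679003   0.01141002  0.05495261]
```

Call:
{"method": "arm_command", "body": {"motion": [{"x": 0,"y": 0,"z": 0,"roll": 0.1,"fingers": 0},{"x": 0,"y": 0,"z": 0,"roll": 0.1,"fingers": 0},{"x": 0,"y": 0,"z": 0,"roll": 0.1,"fingers": 0},{"x": 0,"y": 0,"z": 0,"roll": 0.1,"fingers": 0},{"x": 0,"y": 0,"z": 0,"roll": 0.1,"fingers": 0},{"x": 0,"y": 0,"z": 0,"roll": 0.1,"fingers": 0},{"x": 0,"y": 0,"z": 0,"roll": 0.08,"fingers": 0}]}}

```text
clock: 60.6
eef_pos: [0.4089, 0.2462, 0.0979]
tool_rot: [0.431, 0.588, -0.424, 0.536]
ft_force: [-4.3, -2.4, 2.4]
grip_width: 0.0149
```

```bash
bash sp.sh 0.409 0.2485 0.098 14.7; python3 -c "
from h import *
print(get_obs()['ft_torque'])
s=Cam('scene');crop(s,330,150,430,240,'knob_s4.png')"
```

```text
t 61.0 tcp [0.409  0.2462 0.0979] x [-0.052  0.052 -0.997] y [ 0.962  0.271 -0.036] jawyaw 15.8 q [ 0.5   0.32 -0.26  1.01  0.07  1.79] f [-4.9 -2.3  3.1] w 0.0146
tool shift [ 0.      0.0007 -0.0022] n>= 0.1
roll 0.0184
shift after roll [ 0.      0.0006 -0.0022]
[-0.13211533 -0.38757288  0.02938631]
```

View pics/knob_s4.png

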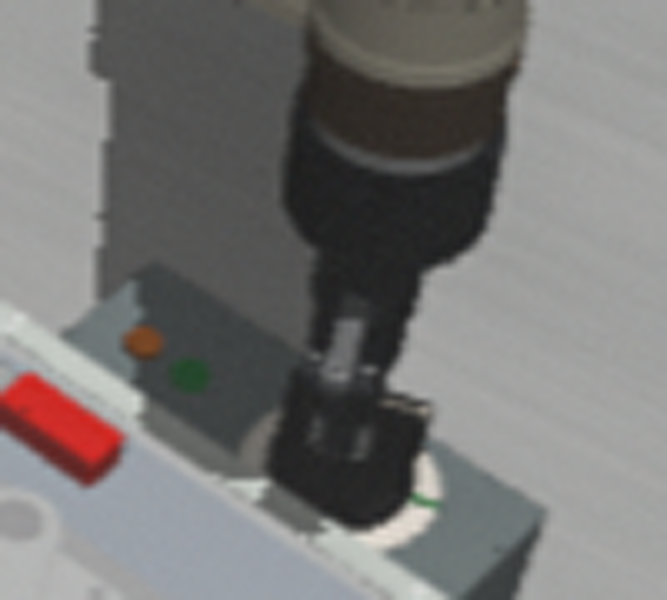

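Call:
{"method": "arm_command", "body": {"motion": [{"x": 0,"y": 0,"z": 0,"roll": 0,"fingers": 0.35},{"x": 0,"y": 0,"z": 0,"roll": 0,"fingers": 0.35},{"x": 0,"y": 0,"z": 0,"roll": 0,"fingers": 0.35}]}}

```text
clock: 61.3
eef_pos: [0.4091, 0.247, 0.0973]
tool_rot: [0.43, 0.59, -0.422, 0.537]
ft_force: [-1.0, -0.1, 0.5]
grip_width: 0.03
```

```bash
bash sp.sh 0.409 0.2485 0.2 14.7
```

```text
t 61.5 tcp [0.409  0.2468 0.0974] x [-0.053  0.053 -0.997] y [ 0.961  0.273 -0.037] jawyaw 15.9 q [ 0.5   0.32 -0.26  1.01  0.07  1.79] f [-0.4  0.9  0.6] w 0.0299
tool shift [-0.1022 -0.0033 -0.0084] n>= 2.5
roll 0.0204
shift after roll [-0.1022 -0.0035 -0.0083]
```

Call:
{"method": "arm_command", "body": {"motion": [{"x": -0.015,"y": 0,"z": 0,"roll": 0,"fingers": 0.35},{"x": -0.03,"y": 0,"z": 0,"roll": 0,"fingers": 0.35},{"x": -0.035,"y": 0,"z": 0,"roll": 0,"fingers": 0.35},{"x": -0.035,"y": 0,"z": 0,"roll": 0,"fingers": 0.35},{"x": -0.03,"y": 0,"z": 0,"roll": 0,"fingers": 0.35}]}}

```text
clock: 61.92
eef_pos: [0.4119, 0.2366, 0.2388]
tool_rot: [0.423, 0.593, -0.428, 0.534]
ft_force: [0.6, -0.5, 0.1]
grip_width: 0.0298
```

```bash
bash sp.sh 0.33 0.1 0.25 14.7;  python3 -c "
from h import *
s=Cam('scene');crop(s,300,130,440,250,'s30.png');cv2.imwrite('pics/s30f.png',s.im)"
```

```text
t 62.27 tcp [0.411  0.2363 0.2354] x [-0.074  0.043 -0.996] y [ 0.96   0.274 -0.059] jawyaw 15.9 q [ 0.48  0.22 -0.01  1.38  0.07  1.77] f [ 0.1  0.6 -0.4] w 0.0298
tool shift [-0.0144 -0.116   0.1081] n>= 3.8
roll 0.0217
shift after roll [-0.0144 -0.1136  0.1106]
```

View pics/s30.png

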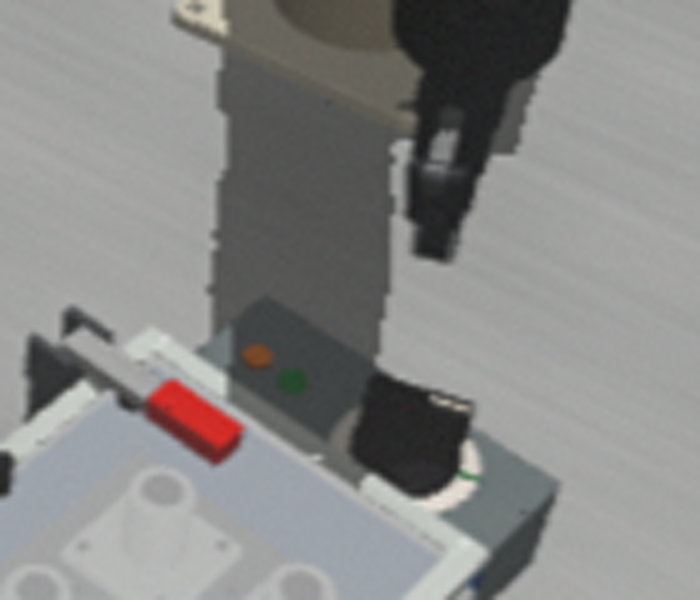

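Call:
{"method": "arm_command", "body": {"motion": [{"x": -0.005,"y": -0.012,"z": -0.02,"roll": 0,"fingers": 0.35},{"x": 0,"y": -0.02,"z": -0.031,"roll": 0,"fingers": 0.35},{"x": 0,"y": -0.02,"z": -0.031,"roll": 0,"fingers": 0.35},{"x": 0,"y": -0.02,"z": -0.031,"roll": 0,"fingers": 0.35},{"x": 0,"y": -0.02,"z": -0.031,"roll": 0,"fingers": 0.35},{"x": 0,"y": -0.01,"z": -0.02,"roll": 0,"fingers": 0.35}]}}

```text
clock: 62.82
eef_pos: [0.2647, 0.3651, 0.2481]
tool_rot: [0.42, 0.592, -0.439, 0.53]
ft_force: [-0.1, -0.9, -0.6]
grip_width: 0.0298
```

```bash
bash sp.sh
python3 - <<'E'
from meas import *
t=Cam("top");s=Cam("scene");B=R.from_euler('z',-6.5,degrees=True).as_matrix();c=np.array([.562,.2,0])
crop(t,60,90,420,290,'t31.png');crop(s,130,90,450,330,'s31.png');crop(t,100,130,230,260,'t31b.png')
for k,p in {"n0":(.4658,-.0887,.06),"n1":(.4606,-.3291,.06),"stray":(.69,-.094,.064)}.items():
    ua,na=bore(t,t.proj(p)[0]);ub,nb=bore(s,s.proj(p)[0],5);P,e=tri(t,ua,s,ub);print(k,na,nb,P.round(4),round(e,4))
C=[]
for q,roi in((t,(170,180,240,240)),(s,(290,170,360,240))):
    x0,y0,x1,y1=roi; hsv=cv2.cvtColor(q.im,cv2.COLOR_BGR2HSV)[y0:y1,x0:x1]
    m=((hsv[...,0]<8)|(hsv[...,0]>172))&(hsv[...,1]>130)&(hsv[...,2]>90); ys,xs=np.nonzero(m); C.append((xs.mean()+x0,ys.mean()+y0)); print(len(xs),C[-1])
P,e=tri(t,C[0],s,C[1]); print("clamp grip box",(B.T@(P-c)).round(4),e)
E
```

```text
t 63.22 tcp [0.2684 0.3634 0.2486] x [-0.084  0.033 -0.996] y [ 0.964  0.258 -0.072] jawyaw 15.0 q [ 0.88  0.16 -0.05  1.38  0.09  2.19] f [ 0.5 -0.4 -0. ] w 0.0299
n0 46 26 [ 0.466  -0.0885  0.0595] 0.0015
n1 49 21 [ 0.4606 -0.3288  0.0589] 0.0016
stray 44 35 [ 0.6881 -0.0951  0.0635] 0.0014
36 (np.float64(171.72222222222223), np.float64(208.41666666666666))
159 (np.float64(338.37106918238993), np.float64(213.49685534591194))
clamp grip box [-0.0627 -0.0521  0.1091] 0.012589947414044017
```

View pics/t31.png

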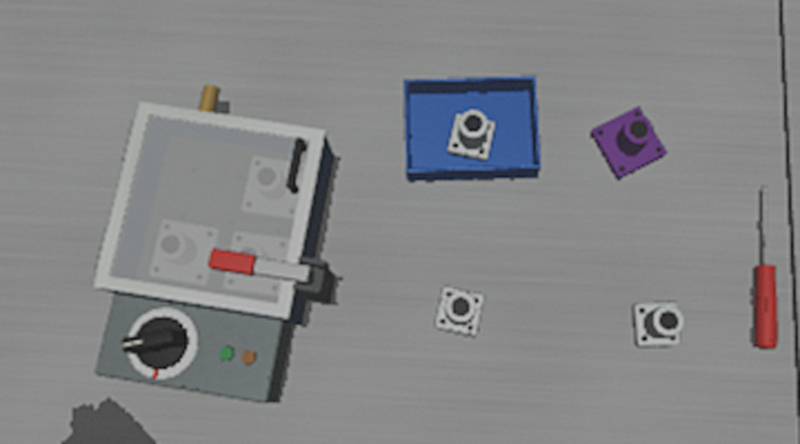

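View pics/s31.png

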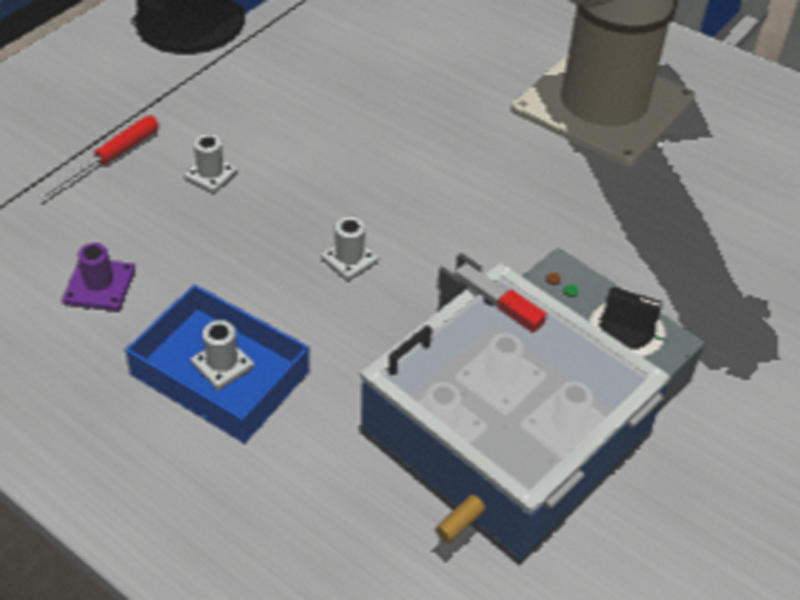

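View pics/t31b.png

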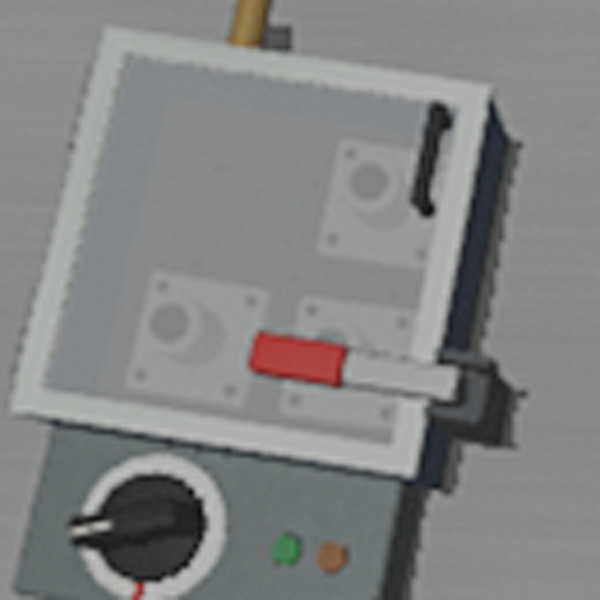

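Run:
```python
from meas import *
t=Cam("top");s=Cam("scene");B=R.from_euler('z',-6.5,degrees=True).as_matrix();c=np.array([.562,.2,0])
C=[]
for q,roi in((t,(145,190,180,225)),(s,(320,195,360,235))):
    x0,y0,x1,y1=roi; hsv=cv2.cvtColor(q.im,cv2.COLOR_BGR2HSV)[y0:y1,x0:x1]
    m=((hsv[...,0]<8)|(hsv[...,0]>172))&(hsv[...,1]>130)&(hsv[...,2]>90); ys,xs=np.nonzero(m); C.append((xs.mean()+x0,ys.mean()+y0)); print(len(xs),C[-1])
P,e=tri(t,C[0],s,C[1]); print("clamp grip box",(B.T@(P-c)).round(4),e)
# lid free edge corner (+x,-y), front corner
print((B.T@(tri(t,(100+490/4.615,130+85/4.615),s,(130+362/2.5,90+375/2.5))[0]-c)).round(4))
for p in ((.11,-.11,.106),(-.11,-.11,.106),(.11,.11,.106)): print(t.proj(c+B@p),s.proj(c+B@p))
```

```text
166 (np.float64(164.03614457831324), np.float64(207.40361445783134))
157 (np.float64(338.3949044585987), np.float64(213.44585987261146))
clamp grip box [-0.0599 -0.0418  0.12  ] 0.0022778456972544717
[ 0.1097 -0.1096  0.0982]
[[205.57690262 147.57210679]] [[274.19607721 238.01788108]]
[[188.91109245 232.44386341]] [[330.35183593 193.83933545]]
[[122.16984513 134.95002963]] [[343.03869842 292.83325005]]
```

```bash
python3 -c "
from workcell import job_done
print(job_done())"
```

```text
the job is handed in; nothing more can be done
None
```

I handed the job in at about 63 s of the 210 s allowed, with every step done in the order asked. `job_done` gives no verdict, so I can't confirm it passed.

**What I did**
- I moved the stray narrow hub from the chamber to the blue tray.
- Three wide hubs were on the bench, and I loaded all three into the chamber.
- I closed the lid, swung the red clamp arm down to its stop, and turned the timer knob clockwise until it passed its detent.

**Final checks in the pictures**
- **Hubs:** The three wide hubs stand in the chamber under the shut lid, and the stray stands in the tray.
- **Bystanders:** The two narrow bystander hubs are within 0.5 mm of where they started. The screwdriver and the purple part look unmoved.
- **Lid:** One free corner measured 98 mm high, against 106 mm expected. The corner was picked by eye, so I put the gap down to picking error; the pictures show the lid flat.
- **Clamp:** The grip measured about 120 mm high, which fits lying flat over the lid. The last push met a hard stop at 19 N.
- **Knob:** The pointer stays at the green mark after I let go. I turned it about 1.18 rad.

**What went less than cleanly**
- **Lid overpress:** The last press on the lid reached 61 N at the wrist, from the closed fingertips.
- **Lid edge contact:** Early in closing, the lid's edge pushed up under the gripper with about 14 N.
- **First hub release:** The opening gripper seems to have brushed the chamber wall and moved a few millimetres. I placed the other two diagonally.
- **Third hub:** It touched down at 28 N.
- **Tilt:** The tool leaned by up to about 6° during the run, because the moves gave no way to correct it.

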